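# Load a half-round block on a force test stand

### The job

The half-round metal block has been left on its round side on the bench, where it rocks at a touch. Still it, turn it over and lay it gently, flat side down, on the raised pad of the test stand's slide, between the two end lips and centred across the pad; once it sits there, let go of it and push the slide fully in under the force gauge. Do not drop the block, do not touch the gauge, and leave the bottle, the weight and the tray where they are.

Things in the scene. Friction and masses are not known exactly. Their poses are not given: they have to be found in the camera images.
- block: Plain aluminium half-round block, 0.2 kg, 60 mm long (its y), 50 mm wide (x), 31 mm from flat face to crown: straight 6 mm sides, then a half circle of 25 mm radius; square flat ends. Origin: centre of the flat face; z points from it to the crown (up when flat side down). Starts flat face up on the bench, rocking about its length; rolls back if let go short of its balance. Stands steadily on an end.
- pad (a point): Centre of the top of the slide's raised black pad, 93.5 mm above the bench: the block's flat face goes here. x across (pad 44 mm wide, block overhangs 3 mm each side), y along it, z up. Steel lips 5 mm high stand across both ends, 64 mm apart; block's length goes along y between them. The pad stands 20 mm above the slide's grey plate (110 mm wide, from y -55 to +140 mm). Pushing in moves the pad to -y.
- knob (a point): Centre of the slide's upright black knob, 24 mm in diameter, 22 mm high, on a 10 mm post, 125 mm from the pad's centre along the pad's +y and 7 mm above the pad's top; the knob's underside is 16 mm above the plate.
- slide (a joint): How far the slide is pushed in, m: 0 drawn right out, 0.170 fully in against its stop, the pad then under the gauge. It moves along the pad's -y, takes 2 to 4 N to push and stays where it is left.
- stand: Force test stand, fixed to the bench: cream base 250 mm (x), from y -250 to +200 mm, 45 mm high; column 80 mm square, 505 mm high, at y -250 to -170 mm, with a hand wheel on its +x side. Origin on the bench; axes parallel to the pad's. The pad's centre is at x = 0, y = 60 mm when the slide is right out.
- gauge: Force gauge, a cream housing on the column above the inner end of the slide's travel; same origin and axes as the stand. Housing: x -35 to 35, y -148 to -82, z 275 to 495 mm; a shaft with a 22 mm disc foot hangs at y = -110 mm down to z = 160 mm. Fixed, not to be touched.
- bottle: Black bottle with a white cap, 52 mm in diameter, 150 mm high, a bystander. Origin at the centre of its underside.
- weight: Steel check weight with a knob, 38 mm in diameter, 56 mm high, a bystander. Origin at the centre of its underside.
- tray: Shallow grey tray with thin metal strips, 90 by 130 by 20 mm, a bystander. Origin at the centre of its underside.

How it is judged:
By the outcome, as a careful person would: the job done as asked, in the order asked, and still so for the second after the job is handed in, with the robot touching nothing.
It also fails if it takes over 72 s, if anything falls off the work surface, if the arm or the gripper's body presses on something with over 40 N, if the wrist force passes 120 N, or if a joint passes its speed limit or range.

### The arm

A 7-joint arm with a two-finger parallel gripper is mounted at the origin on the work surface. World frame = base frame: x ahead of the robot, y to its left, z up, the work surface at z = 0. Lengths are in m, angles in rad, forces in N, time in s.
With the tool pointing down it reaches from about 0.4 to 0.85 m from the base axis. Payload 4.5 kg.
Tool frame: the origin (TCP) lies midway between the tips of the shut fingers; the grasp point (between the pads) lies 19 mm behind it; z points along the fingers, x is the direction in which the jaws open and shut, and the axes are right-handed (so a half turn about z gives the same grasp; the last joint's range is limited). The gripper opens to 88 mm and grips with 3 to 60 N. Pads are 18 mm wide; open, the fingers measure 123 mm over their backs; the gripper's body (75 mm by 187 mm) begins 45 mm behind the grasp point.
Start: joints at [-1.177, 0.689, -0.195, 1.565, 0.157, 0.902, -0.215], TCP at [0.22, 0.585, 0.214] pointing down, gripper open.
Joint ranges: [-3.01, 3.01], [-0.46, 2.08], [-1.47, 1.51], [0.13, 2.56], [-1, 4.14], [0.04, 2.09], [-2.66, 2.66]. Speed limits (rad/s): [2.57, 2.57, 3.14, 3.14, 3.14, 3.14, 3.14].

### API

Orientations are given as a unit quaternion [x, y, z, w].
In Python, from plant import r gives the robot as it stands. The module is installed in compiled form; this text tells all that it offers.
- The arm moves only by the tool play_rows, never from a script. Its argument "increments" is a list of rows, each a list of 7 numbers: the opening, from 0 (shut) to 1 (fully open), then the shift along the tool's x, y, z in mm, then the turn, a rotation vector about the tool's x, y, z in rad. In form: [[hand, dx, dy, dz, wx, wy, wz], ...]. A call has exactly 8 rows; each row shifts and turns the pose as measured when the row begins, along the tool's axes as they then stand; what a row does not reach is not made up. A row lasts 1/8 s, in which the tool goes at most 62.5 mm and 10.7 degrees, less where a joint would pass 70% of its speed; a pose out of reach is approached as far as the arm can. A call is refused whole if a number of a shift passes 62.5 or a number of a turn 0.188, either way. A call with a gripper value outside its range is refused whole. The fingers move at their own pace and stop on an object; "grip_force" is the grip in N (left out, the last holds). Time passes only in rows, so rows that do not move let the fingers close, or fill a call up. It gives the time, the measured TCP pose, the force and the opening at its end, in the units of the state.
- r.get_state(): the state, without advancing time (a new reading comes with each control period).
- r.snapshot(name): name is "scene" or "side" or "wrist"; returns the picture (420x560x3 uint8, red, green, blue); there is no depth.
- r.get_calibration(name): a dict with "fx", "fy", "cx", "cy" (pixels), "R" (3x3) and "t" (3): a world point X has camera coordinates R X + t. Camera axes: x right, y down, z forward; pixel columns grow to the right and rows downward; lengths in m; the calibration is good to about 2 mm. A picture is of the moment at which its call begins: read the wrist's pose just before it. get_calibration takes no time and is no camera call; for the wrist camera it gives the pose at the moment of the call.
- r.finish_job(): hands the job in, once; it reports no verdict.
The state is a dict: "clock": time; "q": joint angles; "qd": joint speeds; "joint_torque": joint torques, N m; "tool_pos": TCP position; "eef_rot": TCP orientation; "contact_force": force on the tool from outside, world axes, zero at the start; "moment": the same for the moment, N m; "opening": opening from 0.0 (shut) to 1.0 (fully open).
Only numpy, scipy, OpenCV 4.12 (cv2) and the standard library are available. Lean on these libraries where they do the work, as an engineer would, in place of code of your own. Each camera call takes 0.05 s, during which the arm holds its last target.

## Working session

There is one attempt and no reset: what is moved stays moved. The work goes in short steps, Python scripts to look and compute and a tool call to move; the robot and the scene stay as the last step left them, time stands still between calls to the robot, and variables do not carry over. Pictures are saved under pics/ and viewed, and the job is handed in when it is done.

Besides the shell and the picture viewer there is one more tool, called as name([rows], argument=value, ...), one row to a line, values as JSON. play_rows: Moves the arm, as the interface text tells. Its arguments: {"type":"object","properties":{"increments":{"type":"array"},"grip_force":{"type":"number"}},"required":["increments"]}

```bash
mkdir -p pics; ls
python3 - <<'E'
from plant import r
import cv2, numpy as np
s=r.get_state(); print(s)
for n in ["scene","side","wrist"]:
    c=r.get_calibration(n); print(n,c)
    im=r.snapshot(n); cv2.imwrite(f"pics/{n}0.png",im[:,:,::-1])
E
```

```text
pics
{'clock': 0.0, 'q': array([-1.17723356,  0.68998848, -0.1945192 ,  1.56637473,  0.15734941,
        0.90247449, -0.21512146]), 'qd': array([-0.00059348, -0.00054763,  0.0005344 ,  0.00019323,  0.000134  ,
       -0.00086167, -0.00156376]), 'joint_torque': array([-1.12118771e-03, -5.27557111e+01, -1.26707632e+00, -1.53420120e+01,
       -5.25962294e-02,  6.64200605e-03,  1.64840453e-04]), 'tool_pos': array([0.21984974, 0.58432313, 0.21339922]), 'eef_rot': array([ 8.22178853e-01,  5.69228495e-01, -7.09033043e-04,  5.92240829e-04]), 'contact_force': array([-0.36823218,  0.71448165, -0.71667894]), 'moment': array([0.00851664, 0.02992157, 0.01591899]), 'opening': 1.0019275578696878}
scene {'fx': 395.0426632898922, 'fy': 395.0426632898922, 'cx': 275.8651776411653, 'cy': 203.9344209819116, 'R': array([[-0.77091436,  0.63671142, -0.01701842],
       [ 0.54611187,  0.64699567, -0.53212633],
       [-0.32780006, -0.41951779, -0.84649391]]), 't': array([ 0.36683118, -0.37208748,  1.39782928])}
side {'fx': 420.1520185327797, 'fy': 420.1520185327797, 'cx': 284.2582325678975, 'cy': 212.4037403323222, 'R': array([[-0.98595976, -0.16693847,  0.00385972],
       [-0.10049138,  0.57473753, -0.81214424],
       [ 0.13335979, -0.80112941, -0.58344395]]), 't': array([0.63982053, 0.04034442, 1.08233049])}
wrist {'fx': 343.4102525909135, 'fy': 343.4102525909135, 'cx': 281.9337138779184, 'cy': 209.91208119082793, 'R': array([[ 0.35136025,  0.93623926, -0.00142083],
       [ 0.88578315, -0.33193238,  0.32435953],
       [ 0.3032065 , -0.11522559, -0.94593281]]), 't': array([-0.62353257, -0.04505479,  0.38966302])}
```

View pics/scene0.png

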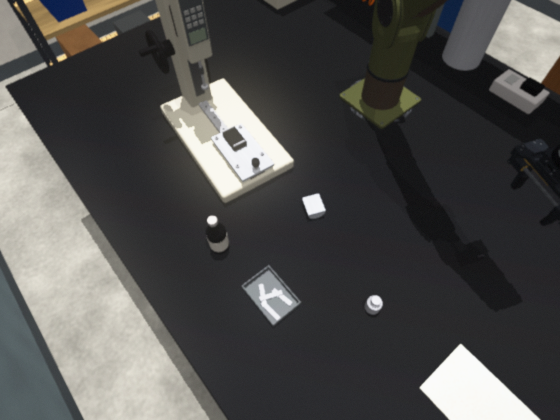

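View pics/side0.png

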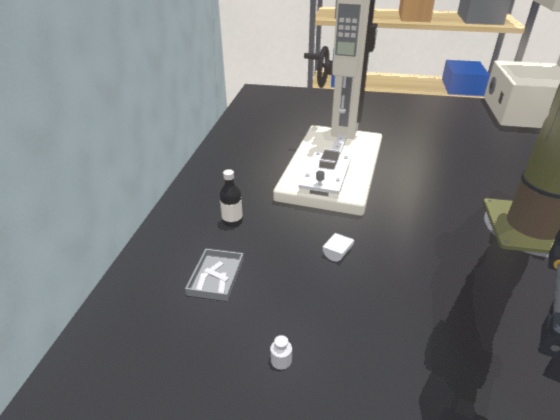

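View pics/wrist0.png

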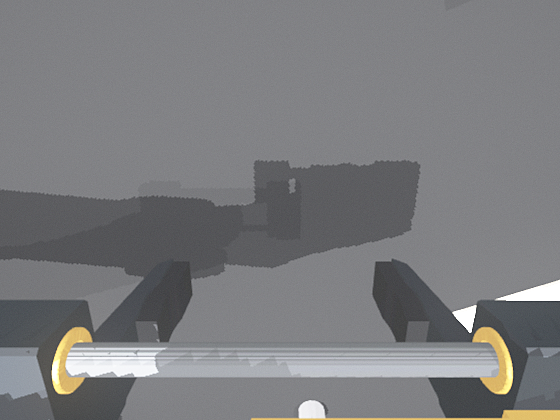

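The scene view shows the block at about (314,206), the stand base around (225,135), the knob at (255,162) and the pad at (234,138). The side view shows the block at (338,247), the knob at (320,176) and the pad at (330,158). I'll zoom in on these.

```bash
cat > h.py <<'E'
import numpy as np, cv2
def ray(c,u,v):
    d=c["R"].T@np.array([(u-c["cx"])/c["fx"],(v-c["cy"])/c["fy"],1.]); o=-c["R"].T@c["t"]; return o,d
def onz(c,u,v,z):
    o,d=ray(c,u,v); return o+d*(z-o[2])/d[2]
def proj(c,X):
    p=c["R"]@np.asarray(X,float)+c["t"]; return np.array([c["fx"]*p[0]/p[2]+c["cx"],c["fy"]*p[1]/p[2]+c["cy"]])
def tri(c1,p1,c2,p2):
    A=[];b=[]
    for c,p in((c1,p1),(c2,p2)):
        o,d=ray(c,*p); d=d/np.linalg.norm(d); M=np.eye(3)-np.outer(d,d); A.append(M); b.append(M@o)
    A=np.vstack(A);b=np.hstack(b); x,res,_,_=np.linalg.lstsq(A,b,rcond=None); return x,np.sqrt(res)
E
python3 - <<'E'
import cv2
a=cv2.imread("pics/scene0.png"); b=cv2.imread("pics/side0.png")
def crop(im,x,y,w,h,k): return cv2.resize(im[y:y+h,x:x+w],None,fx=k,fy=k,interpolation=cv2.INTER_CUBIC)
cv2.imwrite("pics/c1.png",crop(a,150,70,190,150,4)); cv2.imwrite("pics/c2.png",crop(b,270,120,130,145,4))
E
```

```text
(no output)
```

View pics/c1.png

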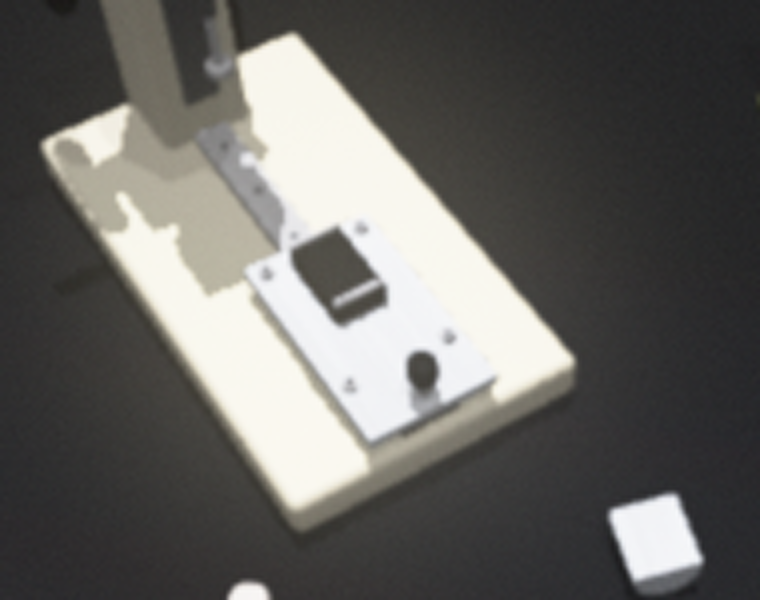

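View pics/c2.png

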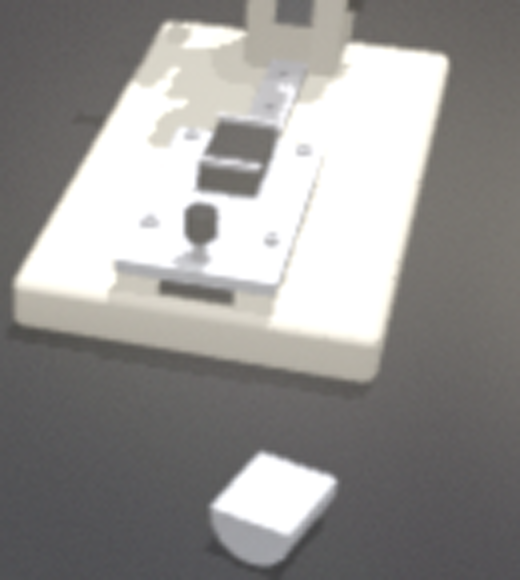

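Run:
```python
from plant import r
import numpy as np
from h import *
c=r.get_calibration("scene"); d=r.get_calibration("side")
A=lambda u,v:(150+u/4-.375,70+v/4-.375)
B=lambda u,v:(270+u/4-.375,120+v/4-.375)
print("base scene");P=[]
for p in [(575,362),(300,524),(40,150),(294,33)]:
    P.append(onz(c,*A(*p),.045)); print(P[-1].round(4))
print("base side")
for p in [(377,360),(16,297),(168,22),(449,58)]: print(onz(d,*B(*p),.045).round(4))
print("block scene")
for p in [(610,513),(678,494),(702,562),(635,582)]: print(onz(c,*A(*p),.031).round(4))
print("block side");
for p in [(263,452),(336,485),(271,527),(211,507)]: print(onz(d,*B(*p),.031).round(4))
print("block tri")
for p,q in zip([(610,513),(678,494),(702,562),(635,582)],[(336,485),(271,527),(211,507),(263,452)]):print(tri(c,A(*p),d,B(*q)))
print("tri other")
for q0 in [[(263,452),(336,485),(271,527),(211,507)]]:
  for k in range(4):
    print(k,[ (tri(c,A(*p),d,B(*q0[(i+k)%4]))[1]).round(4) for i,p in enumerate([(610,513),(678,494),(702,562),(635,582)])])
print("knob", tri(c,A(422,360),d,B(201,212)))
print("plate c", [onz(c,*A(*p),.0735).round(4) for p in [(370,440),(495,380),(247,270),(358,222)]])
print("plate side", [onz(d,*B(*p),.0735).round(4) for p in [(117,264),(277,287),(320,155),(178,130)]])
```

```text
base scene
[0.4368 0.0376 0.045 ]
[0.6823 0.0216 0.045 ]
[ 0.6317 -0.4252  0.045 ]
[ 0.384  -0.4042  0.045 ]
base side
[0.4341 0.057  0.045 ]
[0.6738 0.0248 0.045 ]
[ 0.6245 -0.4353  0.045 ]
[ 0.3804 -0.4037  0.045 ]
block scene
[0.5009 0.1507 0.031 ]
[0.4521 0.1702 0.031 ]
[0.4786 0.2237 0.031 ]
[0.526  0.2054 0.031 ]
block side
[0.4992 0.1458 0.031 ]
[0.4547 0.1697 0.031 ]
[0.49   0.2139 0.031 ]
[0.5253 0.2022 0.031 ]
block tri
(array([ 0.46234292,  0.11702312, -0.0230984 ]), array([0.01931376]))
(array([0.47416479, 0.18671998, 0.03020185]), array([0.03290001]))
(array([0.51477954, 0.25146768, 0.08301268]), array([0.01608527]))
(array([0.5158077 , 0.20300546, 0.05792029]), array([0.03132263]))
tri other
0 [array([0.0023]), array([0.0012]), array([0.0027]), array([0.0013])]
1 [array([0.0193]), array([0.0329]), array([0.0161]), array([0.0313])]
2 [array([0.0151]), array([0.0455]), array([0.0121]), array([0.049])]
3 [array([0.0296]), array([0.0158]), array([0.0276]), array([0.0166])]
knob (array([0.55463765, 0.00597623, 0.11221907]), array([0.00061272]))
plate c [array([0.6102, 0.013 , 0.0735]), array([0.5077, 0.0291, 0.0735]), array([ 0.5858, -0.1772,  0.0735]), array([ 0.4906, -0.1617,  0.0735])]
plate side [array([0.6073, 0.0171, 0.0735]), array([0.5016, 0.0269, 0.0735]), array([ 0.4818, -0.1572,  0.0735]), array([ 0.5885, -0.1781,  0.0735])]
```

```bash
cat >> h.py <<'E'
from scipy.spatial.transform import Rotation as Rn
def Rt(yaw,th):
    """tool x at azimuth yaw (deg); tool z tilts from down toward +y' by th deg"""
    return Rn.from_euler('z',yaw,degrees=True)*Rn.from_euler('x',th,degrees=True)*Rn.from_matrix(np.diag([1,-1,-1.]))
def plan(s,tcp,yaw,th,n=8,vm=60,wm=.18,hand=1.0,grasp=False,kw=1.0):
    """rows from current pose to target; straight line + slerp. tcp: target of TCP, or grasp point if grasp"""
    Rg=Rt(yaw,th); tcp=np.array(tcp,float)
    if grasp: tcp=tcp+Rg.apply([0,0,.019])
    p=np.array(s["tool_pos"]); R0=Rn.from_quat(s["eef_rot"])
    rv=(R0.inv()*Rg).as_rotvec(); 
    need=max(np.linalg.norm((tcp-p))*1000/vm,np.linalg.norm(rv)/wm)
    N=max(int(np.ceil(need)),1); N=max(N,n)
    print("rows needed %.1f using %d"%(need,N),"dist",((tcp-p)*1000).round(1),"rot deg",np.degrees(rv).round(1))
    st=Rn.from_rotvec(rv/N)
    for i in range(N):
        Ri=R0*Rn.from_rotvec(rv*i/N)
        dl=Ri.inv().apply((tcp-p)/N)*1000
        print([hand]+dl.round(1).tolist()+(rv/N).round(3).tolist())
def err(s,tcp,yaw,th,grasp=False):
    Rg=Rt(yaw,th);tcp=np.array(tcp,float)
    if grasp: tcp=tcp+Rg.apply([0,0,.019])
    return ((tcp-s["tool_pos"])*1000).round(1),np.degrees((Rn.from_quat(s["eef_rot"]).inv()*Rg).as_rotvec()).round(1)
E
python3 - <<'E'
from plant import r
from h import *
from scipy.optimize import least_squares
s=r.get_state()
W=np.array([[.4368,.0376],[.6823,.0216],[.6317,-.4252],[.384,-.4042],[.4341,.057],[.6738,.0248],[.6245,-.4353],[.3804,-.4037]])
M=np.array([[-.125,.2],[.125,.2],[.125,-.25],[-.125,-.25]]*2)
f=lambda v:(np.c_[np.cos(v[2])*M[:,0]-np.sin(v[2])*M[:,1]+v[0],np.sin(v[2])*M[:,0]+np.cos(v[2])*M[:,1]+v[1]]-W).ravel()
o=least_squares(f,[.5,-.2,-.1],loss='soft_l1',f_scale=.005); print(o.x,np.degrees(o.x[2]),(o.fun.reshape(-1,2)*1000).round(1))
x,y,a=o.x; R2=np.array([[np.cos(a),-np.sin(a)],[np.sin(a),np.cos(a)]])
print("knob in stand",R2.T@(np.array([.5546,.006])-[x,y]))
P=np.array([[.6102,.013],[.5077,.0291],[.5858,-.1772],[.4906,-.1617],[.6073,.0171],[.5016,.0269],[.5885,-.1781],[.4818,-.1572]])
print("plate",((P-[x,y])@R2).round(4))
plan(s,[.49,.187,.17],-26,0,n=8)
E
```

```text
[ 0.53413243 -0.16621408 -0.11057796] -6.335650132939238 [[ -4.8   8.8]
 [ -1.9  -2.8]
 [ -0.9  -3.3]
 [ -1.7   3.3]
 [ -2.1 -10.6]
 [  6.6  -6. ]
 [  6.3   6.8]
 [  1.9   2.8]]
knob in stand [0.00133827 0.17342094]
plate [[ 0.0558  0.1865]
 [-0.0478  0.1912]
 [ 0.0526 -0.0052]
 [-0.0438 -0.0003]
 [ 0.0525  0.1903]
 [-0.0536  0.1883]
 [ 0.0553 -0.0058]
 [-0.053   0.0032]]
rows needed 9.2 using 10 dist [ 270.1 -397.5  -43.6] rot deg [ 0.1  0.1 95.4]
[1.0, -27.7, 39.3, 4.4, 0.0, 0.0, 0.166]
[1.0, -20.8, 43.3, 4.4, 0.0, 0.0, 0.166]
[1.0, -13.3, 46.2, 4.4, 0.0, 0.0, 0.166]
[1.0, -5.5, 47.7, 4.4, 0.0, 0.0, 0.166]
[1.0, 2.5, 48.0, 4.4, 0.0, 0.0, 0.166]
[1.0, 10.4, 46.9, 4.4, 0.0, 0.0, 0.166]
[1.0, 18.0, 44.5, 4.4, 0.0, 0.0, 0.166]
[1.0, 25.2, 40.9, 4.4, 0.0, 0.0, 0.166]
[1.0, 31.6, 36.2, 4.4, 0.0, 0.0, 0.166]
[1.0, 37.2, 30.5, 4.4, 0.0, 0.0, 0.166]
```

play_rows([
  [1,-27.7,39.3,0,0,0,0.166],
  [1,-20.8,43.3,0,0,0,0.166],
  [1,-13.3,46.2,0,0,0,0.166],
  [1,-5.5,47.7,4,0,0,0.166],
  [1,2.5,48,4,0,0,0.166],
  [1,10.4,46.9,4,0,0,0.166],
  [1,18,44.5,4,0,0,0.166],
  [1,25.2,40.9,4,0,0,0.166],
])

```text
clock: 1.15
tool_pos: [0.4339, 0.2584, 0.191]
eef_rot: [0.997, -0.075, -0.002, -0.001]
contact_force: [0.7, 0.6, 0.0]
opening: 1.0
```

Run:
```python
from plant import r
from h import *
s=r.get_state(); print(s["clock"],s["q"].round(2),s["tool_pos"])
plan(s,[.49,.187,.17],-26,0,n=8)
```

```text
1.15 [-0.71  0.57  0.14  1.96 -0.14  0.62 -0.64] [0.4339478  0.25843501 0.1910007 ]
rows needed 1.7 using 8 dist [ 56.1 -71.4 -21. ] rot deg [-0.   0.2 17.3]
[1.0, 8.3, 7.8, 2.6, -0.0, 0.0, 0.038]
[1.0, 8.6, 7.5, 2.6, -0.0, 0.0, 0.038]
[1.0, 8.8, 7.1, 2.6, -0.0, 0.0, 0.038]
[1.0, 9.1, 6.8, 2.6, -0.0, 0.0, 0.038]
[1.0, 9.4, 6.4, 2.6, -0.0, 0.0, 0.038]
[1.0, 9.6, 6.1, 2.6, -0.0, 0.0, 0.038]
[1.0, 9.8, 5.7, 2.6, -0.0, 0.0, 0.038]
[1.0, 10.0, 5.3, 2.6, -0.0, 0.0, 0.038]
```

Take a wrist picture here before going on.

Run:
```python
from plant import r
from h import *
import pickle
c=r.get_calibration("wrist"); im=r.snapshot("wrist"); cv2.imwrite("pics/w1.png",im[:,:,::-1]); pickle.dump(c,open("w1.pkl","wb"))
print(proj(c,[.49,.187,.031]))
```

```text
[345.44134807 240.6451878 ]
```

View pics/w1.png

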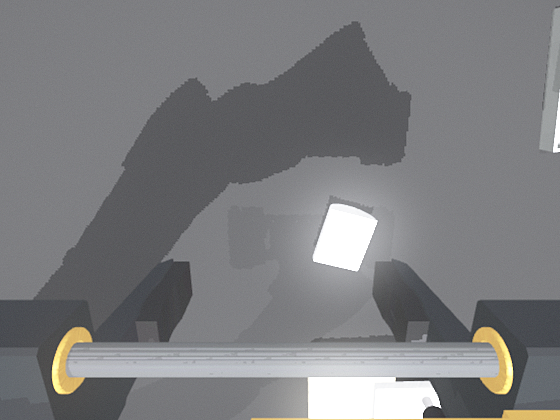

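Run:
```python
from plant import r
from h import *
import pickle
c=pickle.load(open("w1.pkl","rb")); print("cam",-c["R"].T@c["t"])
im=cv2.imread("pics/w1.png"); g=im[:,:,1]
crop=im[190:285,295:395].astype(float); 
k=cv2.resize(((crop-150).clip(0)*2.4).clip(0,255).astype(np.uint8),None,fx=6,fy=6,interpolation=cv2.INTER_NEAREST)
cv2.imwrite("pics/w1c.png",k)
```

```text
cam [0.44750938 0.34118455 0.3599371 ]
```

View pics/w1c.png

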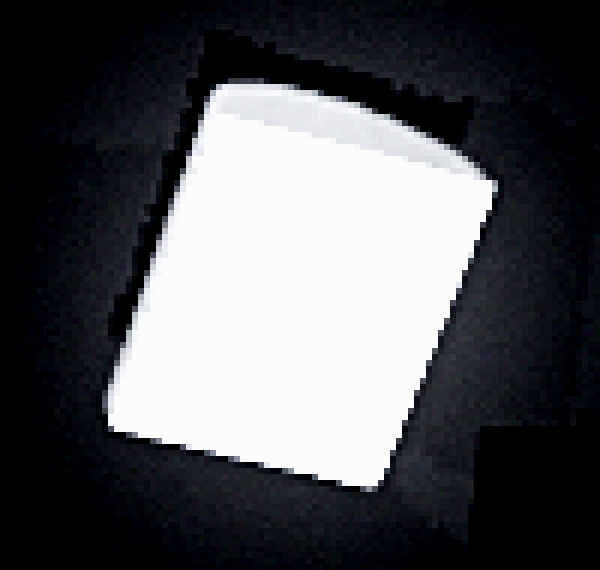

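Run:
```python
from h import *
import pickle
c=pickle.load(open("w1.pkl","rb"))
px=np.array([(212,110),(497,184),(378,492),(108,430)],float)/6+[294.5,189.5]
for p in px: print(onz(c,*p,.031).round(4))
K=np.array([[c["fx"],0,c["cx"]],[0,c["fy"],c["cy"]],[0,0,1]])
# image top = +y world; block frame w/ flat up: use corners with outward normal; x' right (world +x), y' up
obj=np.array([[-25,30,0],[25,30,0],[25,-30,0],[-25,-30,0]],float)/1000
n,rv,tv,e=cv2.solvePnPGeneric(obj,px,K,None,flags=cv2.SOLVEPNP_IPPE)
for a,t,ee in zip(rv,tv,e):
    R=c["R"].T@cv2.Rodrigues(a)[0]; X=c["R"].T@(t.ravel()-c["t"]); print(X.round(4),ee,R.round(3).tolist())
```

```text
[0.4777 0.2254 0.031 ]
[0.5243 0.2049 0.031 ]
[0.4995 0.1489 0.031 ]
[0.4531 0.1684 0.031 ]
[0.4879 0.1901 0.0379] [0.13145895] [[0.914, 0.404, 0.032], [-0.404, 0.915, 0.002], [-0.029, -0.014, 0.999]]
[0.4875 0.1923 0.0383] [1.31049145] [[0.846, 0.478, -0.234], [-0.151, 0.638, 0.755], [0.511, -0.604, 0.612]]
```

```bash
cat >> h.py <<'E'
def back(P,yaw,th,d):
    return np.array(P)-Rt(yaw,th).apply([0,0,d])
E
python3 - <<'E'
from plant import r
from h import *
s=r.get_state()
plan(s,back([.4885,.187,.028],-23.8,30,.06),-23.8,30,n=8,grasp=True)
E
```

```text
rows needed 3.2 using 8 dist [  42.3  -82.3 -127.3] rot deg [30.1  3.7 13.9]
[1.0, 6.9, 9.2, 16.0, 0.066, 0.008, 0.03]
[1.0, 7.1, 10.0, 15.4, 0.066, 0.008, 0.03]
[1.0, 7.3, 10.8, 14.8, 0.066, 0.008, 0.03]
[1.0, 7.5, 11.5, 14.1, 0.066, 0.008, 0.03]
[1.0, 7.7, 12.2, 13.4, 0.066, 0.008, 0.03]
[1.0, 8.0, 12.8, 12.6, 0.066, 0.008, 0.03]
[1.0, 8.3, 13.3, 11.8, 0.066, 0.008, 0.03]
[1.0, 8.6, 13.8, 11.0, 0.066, 0.008, 0.03]
```

play_rows([
  [1,6.9,9.2,16,0.066,0.008,0.03],
  [1,7.1,10,15.4,0.066,0.008,0.03],
  [1,7.3,10.8,14.8,0.066,0.008,0.03],
  [1,7.5,11.5,14.1,0.066,0.008,0.03],
  [1,7.7,12.2,13.4,0.066,0.008,0.03],
  [1,8,12.8,12.6,0.066,0.008,0.03],
  [1,8.3,13.3,11.8,0.066,0.008,0.03],
  [1,8.6,13.8,11,0.066,0.008,0.03],
])

```text
clock: 2.2
tool_pos: [0.5071, 0.167, 0.0974]
eef_rot: [0.954, -0.182, 0.023, -0.238]
contact_force: [0.4, -0.1, -0.6]
opening: 1.001
```

Run:
```python
from plant import r
from h import *
s=r.get_state(); print(s["q"].round(2))
plan(s,[.4885,.187,.028],-23.8,30,n=8,grasp=True)
c=r.get_calibration("wrist"); im=r.snapshot("wrist"); cv2.imwrite("pics/w2.png",im[:,:,::-1])
px=[proj(c,[x,y,.031]) for x,y in [[.4777,.2254],[.5243,.2049],[.4995,.1489],[.4531,.1684]]]; print(np.round(px,1).tolist())
```

```text
[ 0.22  0.83 -0.56  2.16 -1.    0.04  0.48]
rows needed 1.5 using 8 dist [-14.8  28.7 -85.9] rot deg [2.4 3.5 1.2]
[1.0, -2.5, 2.7, 10.9, 0.005, 0.008, 0.003]
[1.0, -2.6, 2.7, 10.8, 0.005, 0.008, 0.003]
[1.0, -2.7, 2.8, 10.8, 0.005, 0.008, 0.003]
[1.0, -2.8, 2.9, 10.8, 0.005, 0.008, 0.003]
[1.0, -2.8, 2.9, 10.7, 0.005, 0.008, 0.003]
[1.0, -2.9, 3.0, 10.7, 0.005, 0.008, 0.003]
[1.0, -3.0, 3.0, 10.6, 0.005, 0.008, 0.003]
[1.0, -3.1, 3.1, 10.6, 0.005, 0.008, 0.003]
[[221.5, 198.0], [288.2, 200.7], [284.2, 283.4], [215.8, 281.1]]
```

View pics/w2.png

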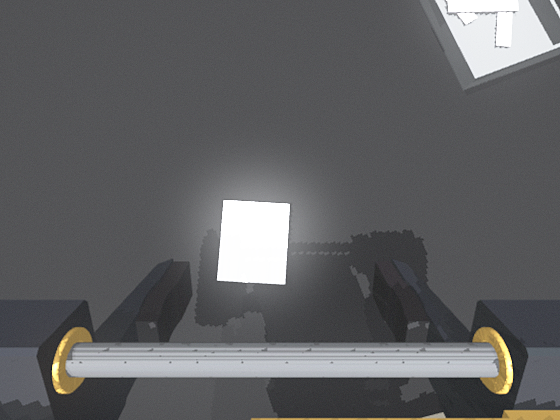

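The wrist view shows the block's flat face at (217..290, 200..284). Joints 5 and 6 are at their limits, so this lean direction is poor. I'll identify the kinematics from the recorded poses so I can choose workable tilts.

```bash
cat > kin.py <<'E'
import numpy as np, itertools
from scipy.spatial.transform import Rotation as Rn
from scipy.optimize import least_squares
def T(R=None,p=(0,0,0)):
    M=np.eye(4); M[:3,3]=p
    if R is not None: M[:3,:3]=R
    return M
def Rz(a): c,s=np.cos(a),np.sin(a); return np.array([[c,-s,0],[s,c,0],[0,0,1.]])
def Ry(a): c,s=np.cos(a),np.sin(a); return np.array([[c,0,s],[0,1,0],[-s,0,c]])
def fk(q,g,v):
    # v: h,L1,L2,L3,e1x,e2x,wx,off1,off7, sx, ybias
    h,L1,L2,L3,a,b,w,o1,o7,s0=v[:10]
    M=T(Rz(g[0]*q[0]+o1))@T(Ry(q[1]),(s0,0,h))@T(Rz(g[1]*q[2]),(a,0,L1))
    M=M@T(Ry(q[3]))@T(Rz(g[2]*q[4]),(b,0,L2))@T(Ry(q[5]))@T(Rz(g[3]*q[6]+o7),(w,0,L3))
    return M
E
python3 - <<'E'
from plant import r
from kin import *
s=r.get_state()
D=[([-1.17723356,0.68998848,-0.1945192,1.56637473,0.15734941,0.90247449,-0.21512146],[0.21984974,0.58432313,0.21339922],[.822178853,.569228495,-7.09e-4,5.9e-4]),
([-.71,.57,.14,1.96,-.14,.62,-.64],[.43394,.258435,.191],[.997,-.075,-.002,-.001]),
(s["q"],s["tool_pos"],s["eef_rot"])]
print(s["q"].tolist(),s["tool_pos"].tolist(),s["eef_rot"].tolist())
wt=[1,.25,1]
for g in itertools.product([1,-1],repeat=4):
  for o7 in np.arange(0,6,1.57):
    def f(v):
        o=[]
        for (q,p,Q),w in zip(D,wt):
            M=fk(q,g,v); o+=list((M[:3,3]-p)*w)+list((Rn.from_quat(Q).inv()*Rn.from_matrix(M[:3,:3])).as_rotvec()*.3*w)
        return np.array(o+list((np.array(v)-[.3,.4,.4,.3,0,0,0,0,o7,0])*.001))
    o=least_squares(f,[.3,.4,.4,.3,0,0,0,0,o7,0])
    if o.cost<2e-4: print(g,round(o7,2),o.cost,o.x.round(4).tolist())
E
```

```text
[0.22711537974891038, 0.8344595933399178, -0.554859799607468, 2.157403456321795, -0.9993192003491153, 0.04229095264265605, 0.47919266022910156] [0.5094962436817421, 0.1607061752308882, 0.09488462743391496] [0.9526537846982054, -0.1887765562448128, 0.023586259744089993, -0.23718740831633253]
(-1, -1, -1, -1) 0.0 5.54981135810571e-05 [0.3181, 0.5582, 0.3531, 0.2793, 0.0556, 0.0015, 0.0296, -0.0623, 3.0823, -0.015]
(-1, -1, -1, -1) 1.57 5.189125678264147e-05 [0.3181, 0.5582, 0.3531, 0.2792, 0.0556, 0.0015, 0.0296, -0.0623, 3.0824, -0.015]
(-1, -1, -1, -1) 3.14 5.074926131491848e-05 [0.318, 0.5582, 0.3531, 0.2792, 0.0556, 0.0015, 0.0296, -0.0623, 3.0824, -0.015]
(-1, -1, -1, -1) 4.71 5.2072127177797826e-05 [0.3179, 0.5582, 0.3531, 0.2791, 0.0556, 0.0015, 0.0297, -0.0622, 3.0824, -0.0149]
```

```bash
cat >> kin.py <<'E'
V=np.array([0.318,0.5582,0.3531,0.2792,0.0556,0.0015,0.0296,-0.0623,3.0824,-0.015]); G=(-1,-1,-1,-1)
LO=np.array([-3.01,-.46,-1.47,.13,-1,.04,-2.66]);HI=np.array([3.01,2.08,1.51,2.56,4.14,2.09,2.66])
rng=np.random.default_rng(0)
def ik(p,R,tries=12,q0=None,m=.03):
    best=None
    for k in range(tries):
        x0=q0 if (k==0 and q0 is not None) else rng.uniform(LO+.1,HI-.1)
        if not(k==0 and q0 is not None): x0[0]=np.clip(-np.arctan2(p[1],p[0])+rng.normal()*.5,-2.9,2.9)
        def f(q):
            M=fk(q,G,V); return np.r_[(M[:3,3]-p)*5,(R.inv()*Rn.from_matrix(M[:3,:3])).as_rotvec(),.001*(q-(LO+HI)/2)]
        o=least_squares(f,np.clip(x0,LO+m+.001,HI-m-.001),bounds=(LO+m,HI-m),max_nfev=60)
        e=np.abs(o.fun[:6]).max()
        if best is None or e<best[0]-.003: best=(e,o.x)
        if e<.01: break
    return best
E
cat > feas.py <<'E'
from kin import *; from h import Rt
from multiprocessing import Pool
def job(a):
    n,P,yaw,th=a
    R=Rt(yaw,th); p=np.array(P)+R.apply([0,0,.019]); return a,ik(p,R,tries=10)
J=[]
for y in (-23.8,156.2):
    for th in range(-60,61,15): J.append(("pick1",(.4885,.187,.03),y,th))
for y in (-6.3,173.7):
    for th in range(-60,61,15): J.append(("place2",(.5395,-.118,.1),y,th))
for y in range(-180,180,30):
    for th in (30,45,60,75): J.append(("stand",(.5,.2,.035),y,th))
with Pool() as p: res=p.map(job,J,chunksize=2)
import collections
for n in ("pick1","place2","stand"):
    print(n)
    d=collections.defaultdict(list)
    for a,b in res:
        if a[0]==n: d[a[2]].append("%d:%s"%(a[3],"ok" if b[0]<.02 else "%.2f"%b[0]))
    for k in d: print(k,d[k])
E
nproc; time OMP_NUM_THREADS=1 python3 feas.py
```

```text
4
pick1
-23.8 ['-60:ok', '-45:ok', '-30:ok', '-15:ok', '0:ok', '15:ok', '30:ok', '45:ok', '60:0.07']
156.2 ['-60:ok', '-45:ok', '-30:ok', '-15:ok', '0:ok', '15:ok', '30:ok', '45:ok', '60:ok']
place2
-6.3 ['-60:ok', '-45:ok', '-30:ok', '-15:ok', '0:ok', '15:ok', '30:ok', '45:ok', '60:ok']
173.7 ['-60:ok', '-45:ok', '-30:ok', '-15:ok', '0:ok', '15:ok', '30:ok', '45:ok', '60:ok']
stand
-180 ['30:ok', '45:ok', '60:ok', '75:ok']
-150 ['30:ok', '45:ok', '60:ok', '75:ok']
-120 ['30:ok', '45:ok', '60:ok', '75:ok']
-90 ['30:ok', '45:ok', '60:ok', '75:ok']
-60 ['30:ok', '45:ok', '60:ok', '75:ok']
-30 ['30:ok', '45:ok', '60:ok', '75:ok']
0 ['30:ok', '45:ok', '60:ok', '75:ok']
30 ['30:ok', '45:ok', '60:ok', '75:ok']
60 ['30:ok', '45:ok', '60:ok', '75:ok']
90 ['30:ok', '45:ok', '60:ok', '75:ok']
120 ['30:ok', '45:ok', '60:ok', '75:ok']
150 ['30:ok', '45:ok', '60:ok', '75:ok']
real	0m6.603s
user	0m22.425s
sys	0m0.282s
```

```bash
cat > simc.py <<'E'
from kin import *; from h import Rt
def simpath(q,way,lam=.02,step=.18,verbose=True):
    """way: list of (graspP,yaw,th); local min-change IK"""
    q=np.array(q,float); log=[]
    for P,yaw,th in way:
        R=Rt(yaw,th); p=np.array(P)+R.apply([0,0,.019])
        M=fk(q,G,V); R0=Rn.from_matrix(M[:3,:3]); rv=(R0.inv()*R).as_rotvec(); N=int(max(np.linalg.norm(rv)/step,np.linalg.norm(p-M[:3,3])/.05,1))+1
        mx=0
        for i in range(1,N+1):
            Ri=R0*Rn.from_rotvec(rv*i/N); pi=M[:3,3]+(p-M[:3,3])*i/N
            f=lambda x:np.r_[(fk(x,G,V)[:3,3]-pi)*5,(Ri.inv()*Rn.from_matrix(fk(x,G,V)[:3,:3])).as_rotvec(),lam*(x-q)]
            o=least_squares(f,np.clip(q,LO+1e-4,HI-1e-4),bounds=(LO,HI),max_nfev=50); mx=max(mx,np.abs(o.x-q).max()); q=o.x
        E=f(q); 
        if verbose: print(yaw,th,"N",N,"perr mm %.1f rerr %.1f deg"%(np.linalg.norm(E[:3])/5*1000,np.degrees(np.linalg.norm(E[3:6]))),"maxdq %.2f"%mx,q.round(2))
    return q
E
cat > t1.py <<'E'
from simc import *; from h import back
q2=[-.71,.57,.14,1.96,-.14,.62,-.64]
b=(.4885,.187,.028)
print("validate"); simpath(q2,[(back(b,-23.8,30,.06),-23.8,30)])
from plant import r
q=r.get_state()["q"]
for th in (0,10,20,30):
  print("pick",th); 
  qq=simpath(q,[(back(b,-23.8,0,.08),-23.8,0),(b,-23.8,th)])
  for psi in (-24,-50,-80,0):
    qa=simpath(qq,[((.52,.2,.12),-24,th),((.52,.2,.12),psi,th-45),((.52,.2,.045),psi,th-90)])
E
python3 t1.py
```

```text
validate
-23.8 30 N 4 perr mm 7.2 rerr 5.6 deg maxdq 0.26 [ 0.21  0.89 -0.61  2.14 -0.07  0.04 -0.48]
pick 0
-23.8 0 N 3 perr mm 0.0 rerr 0.0 deg maxdq 0.39 [-0.65  0.79  0.44  1.97 -0.65  0.53 -0.16]
-23.8 0 N 2 perr mm 0.0 rerr 0.0 deg maxdq 0.08 [-0.57  0.91  0.31  1.98 -0.73  0.36 -0.1 ]
-24 0 N 2 perr mm 0.0 rerr 0.0 deg maxdq 0.14 [-0.67  0.8   0.48  1.86 -0.6   0.63 -0.23]
-24 -45 N 5 perr mm 0.0 rerr 0.0 deg maxdq 0.16 [-0.95  1.17  0.81  1.37 -0.16  1.36 -0.67]
-24 -90 N 5 perr mm 0.0 rerr 0.0 deg maxdq 0.13 [-0.92  1.64  0.86  0.88  0.15  1.98 -0.7 ]
-24 0 N 2 perr mm 0.0 rerr 0.0 deg maxdq 0.14 [-0.67  0.8   0.48  1.86 -0.6   0.63 -0.23]
-50 -45 N 6 perr mm 0.0 rerr 0.0 deg maxdq 0.17 [-0.81  1.2   0.78  1.24 -0.31  1.62 -0.94]
-50 -90 N 5 perr mm 22.1 rerr 9.3 deg maxdq 0.28 [-0.72  1.52  0.54  0.91  0.07  2.09 -1.04]
-24 0 N 2 perr mm 0.0 rerr 0.0 deg maxdq 0.14 [-0.67  0.8   0.48  1.86 -0.6   0.63 -0.23]
-80 -45 N 7 perr mm 0.0 rerr 0.0 deg maxdq 0.19 [-0.67  1.19  0.74  1.23 -0.53  1.75 -1.27]
-80 -90 N 5 perr mm 28.1 rerr 11.8 deg maxdq 0.73 [-0.24  1.47 -0.34  0.94 -
[... 3455 characters left out ...]
0.0 deg maxdq 0.21 [-0.57  0.85  0.2   1.65 -0.08  0.9  -1.22]
-50 -60 N 5 perr mm 0.0 rerr 0.0 deg maxdq 0.18 [-0.61  1.34  0.26  1.02  0.05  1.8  -1.3 ]
-24 30 N 2 perr mm 1.3 rerr 1.0 deg maxdq 0.09 [ 0.12  0.82 -0.6   2.08 -0.11  0.04 -0.55]
-80 -15 N 7 perr mm 0.0 rerr 0.0 deg maxdq 0.17 [-0.55  0.86  0.28  1.65 -0.29  0.94 -1.52]
-80 -60 N 5 perr mm 0.0 rerr 0.0 deg maxdq 0.19 [-0.45  1.34  0.2   1.   -0.25  1.87 -1.61]
-24 30 N 2 perr mm 1.3 rerr 1.0 deg maxdq 0.09 [ 0.12  0.82 -0.6   2.08 -0.11  0.04 -0.55]
0 -15 N 5 perr mm 0.0 rerr 0.0 deg maxdq 0.19 [-0.6   0.81  0.1   1.77  0.25  0.7  -0.73]
0 -60 N 5 perr mm 0.0 rerr 0.0 deg maxdq 0.12 [-0.94  1.24  0.4   1.43  0.45  1.22 -0.99]
```

```bash
python3 - <<'E'
from plant import r
from h import *
c=r.get_calibration("scene"); d=r.get_calibration("side")
print("bottle cap", tri(c,(212,221),d,(228,175)))
print("weight", onz(c,374,308,.0).round(3),onz(d,281,362,0).round(3))
print("tray scene",[onz(c,*p,.01).round(3) for p in [(268,268),(299,297),(274,324),(242,291)]])
E
cat > t2.py <<'E'
from simc import *; from h import back
from plant import r
from multiprocessing import Pool
q=r.get_state()["q"]; b=(.4885,.187,.028)
def job(a):
    X,psi,t1=a
    import io,contextlib
    f=io.StringIO()
    with contextlib.redirect_stdout(f):
        qq=simpath(q,[(back(b,-23.8,0,.08),-23.8,0),(b,-23.8,t1)])
        qa=simpath(qq,[((.5,.19,.12),-24,t1),((X[0],X[1],.14),psi,t1+45),((X[0],X[1],.12),psi,t1+90),((X[0],X[1],.04),psi,t1+90)])
    return a,f.getvalue()
if __name__=="__main__":
    J=[(X,psi,t1) for X in [(.5,.2),(.6,.12),(.55,.3),(.42,.42)] for psi in (-24,-50,-75) for t1 in (-30,-15)]
    with Pool(4) as p:
        for a,o in p.map(job,J,chunksize=1): print(a); print("\n".join(o.strip().split("\n")[-2:]))
E
OMP_NUM_THREADS=1 python3 t2.py
```

```text
bottle cap (array([0.76850271, 0.10969754, 0.14331914]), array([5.38945103e-05]))
weight [0.569 0.503 0.   ] [0.57  0.499 0.   ]
tray scene [array([0.709, 0.249, 0.01 ]), array([0.698, 0.362, 0.01 ]), array([0.79 , 0.374, 0.01 ]), array([0.8  , 0.255, 0.01 ])]
((0.5, 0.2), -24, -30)
-24 60 N 5 perr mm 13.2 rerr 10.4 deg maxdq 0.51 [ 0.61  1.27 -1.13  2.07 -0.09  0.04 -0.13]
-24 60 N 2 perr mm 13.7 rerr 11.2 deg maxdq 0.10 [ 0.62  1.46 -1.07  2.01 -0.09  0.04  0.06]
((0.5, 0.2), -24, -15)
-24 75 N 5 perr mm 11.7 rerr 9.2 deg maxdq 0.31 [ 0.75  1.6  -1.29  2.06 -0.09  0.04  0.16]
-24 75 N 2 perr mm 9.5 rerr 7.7 deg maxdq 0.10 [ 0.78  1.77 -1.22  2.01 -0.09  0.04  0.34]
((0.5, 0.2), -50, -30)
-50 60 N 5 perr mm 36.5 rerr 29.1 deg maxdq 0.69 [ 0.54  1.11 -1.03  2.05 -0.08  0.04 -0.51]
-50 60 N 3 perr mm 37.1 rerr 30.5 deg maxdq 0.21 [ 0.65  1.46 -1.08  1.98 -0.09  0.04 -0.16]
((0.5, 0.2), -50, -15)
-50 75 N 6 perr mm 37.7 rerr 29.9 deg maxdq 0.47 [ 0.85  1.78 -1.36  2.03 -0.09  0.04  0.24]
-50 75 N 3 perr mm 32.7 rerr 26.7 deg maxdq 0.15 [ 0.93  2.08 -1.32  1.97 -0.08  0.04  0.54]
((0.5,
[... 3489 characters left out ...]
err 37.3 deg maxdq 0.26 [-1.57  1.08  0.76  1.89  0.06  0.04 -2.42]
((0.42, 0.42), -50, -15)
-50 75 N 6 perr mm 47.1 rerr 39.6 deg maxdq 0.92 [-2.08  1.88  1.49  1.92 -0.76  0.04 -2.66]
-50 75 N 4 perr mm 42.3 rerr 36.0 deg maxdq 0.10 [-2.13  2.08  1.46  1.88 -0.98  0.04 -2.66]
((0.42, 0.42), -75, -30)
-75 60 N 5 perr mm 22.0 rerr 18.3 deg maxdq 0.86 [-1.8   1.2   1.09  1.96 -0.16  0.04 -2.66]
-75 60 N 2 perr mm 22.9 rerr 19.5 deg maxdq 0.13 [-1.84  1.42  1.09  1.9  -0.36  0.04 -2.66]
((0.42, 0.42), -75, -15)
-75 75 N 5 perr mm 23.0 rerr 19.2 deg maxdq 0.41 [-1.98  1.61  1.36  1.95 -0.58  0.04 -2.66]
-75 75 N 2 perr mm 20.5 rerr 17.5 deg maxdq 0.13 [-2.02  1.83  1.35  1.9  -0.8   0.04 -2.66]
```

```bash
cat > t3.py <<'E'
from simc import *; from h import back
from plant import r
from multiprocessing import Pool
q=r.get_state()["q"]; b=(.4885,.187,.028)
def cap(f,*a):
    import io,contextlib
    s=io.StringIO()
    with contextlib.redirect_stdout(s): x=f(*a)
    return x,s.getvalue().strip()
def job(y):
    qq,o=cap(simpath,q,[(back(b,-23.8,0,.1),-23.8,0),(back(b,y,0,.1),y,0),(back(b,y,35,.1),y,35),(back(b,-23.8,35,.1),-23.8,35),(back(b,-23.8,30,.06),-23.8,30),(b,-23.8,30)])
    return y,o
def job2(a):
    X,psi=a
    q0=[-0.78,1.29,0.32,1.2,0.27,1.56,-1.09]
    qq,o=cap(simpath,q0,[((X[0],X[1],.2),psi,0),((X[0],X[1],.15),psi,45),((X[0],X[1],.03),psi,45),((X[0],X[1],.15),psi,45),((.54,.0,.22),-6,0),((.54,-.115,.18),-6.3,-45),((.54,-.115,.098),-6.3,-45)])
    return a,o
if __name__=="__main__":
    with Pool(4) as p:
        for a,o in p.map(job,(0,20,40,60)): print(a); print(o)
        for a,o in p.map(job2,[(X,psi) for X in ((.5,.2),(.55,.25)) for psi in (0,20,40)]): print(a); print(o)
E
OMP_NUM_THREADS=1 python3 t3.py
```

```text
0
-23.8 0 N 3 perr mm 0.0 rerr 0.0 deg maxdq 0.40 [-0.66  0.75  0.46  1.96 -0.6   0.56 -0.2 ]
0 0 N 3 perr mm 0.0 rerr 0.0 deg maxdq 0.09 [-0.6   0.74  0.34  1.96 -0.46  0.52  0.06]
0 35 N 4 perr mm 0.0 rerr 0.0 deg maxdq 0.25 [ 0.31  0.89 -0.52  2.07 -0.69  0.34  0.63]
-23.8 35 N 3 perr mm 7.7 rerr 5.7 deg maxdq 0.46 [ 0.39  0.89 -0.74  2.19 -0.2   0.04 -0.27]
-23.8 30 N 2 perr mm 7.2 rerr 5.6 deg maxdq 0.11 [ 0.21  0.89 -0.61  2.14 -0.08  0.04 -0.46]
-23.8 30 N 2 perr mm 9.4 rerr 7.6 deg maxdq 0.05 [ 0.14  0.99 -0.56  2.06 -0.06  0.04 -0.49]
20
-23.8 0 N 3 perr mm 0.0 rerr 0.0 deg maxdq 0.40 [-0.66  0.75  0.46  1.96 -0.6   0.56 -0.2 ]
20 0 N 5 perr mm 0.0 rerr 0.0 deg maxdq 0.10 [-0.55  0.72  0.24  1.96 -0.33  0.5   0.28]
20 35 N 4 perr mm 0.0 rerr 0.0 deg maxdq 0.21 [ 0.13  0.89 -0.29  1.87 -0.56  0.7   0.75]
-23.8 35 N 5 perr mm 7.7 rerr 5.7 deg maxdq 0.57 [ 0.39  0.89 -0.74  2.19 -0.23  0.04 -0.24]
-23.8 30 N 2 perr mm 7.2 rerr 5.6 deg maxdq 0.13 [ 0.21  0.89 -0.61  2.14 -0.09  0.04 -0.46]
-23.8 30 N 2 perr mm 9.4 rerr 7.6 deg maxdq 0.05 [ 0.14  0.99 -0.56  2.06 -0.06  0.04 -0.4
[... 4310 characters left out ...]
.07 [-0.44  0.99  0.43  1.85  0.7   0.66 -0.9 ]
((0.55, 0.25), 40)
40 0 N 9 perr mm 0.0 rerr 0.0 deg maxdq 0.16 [-0.32  0.72 -0.34  1.66  0.3   0.82 -0.09]
40 45 N 5 perr mm 0.0 rerr 0.0 deg maxdq 0.12 [ 0.12  1.09 -0.76  1.44 -0.08  1.08  0.33]
40 45 N 3 perr mm 0.0 rerr 0.0 deg maxdq 0.06 [ 0.1   1.26 -0.72  1.41 -0.02  0.98  0.4 ]
40 45 N 3 perr mm 0.0 rerr 0.0 deg maxdq 0.06 [ 0.12  1.09 -0.77  1.44 -0.08  1.08  0.33]
-6 0 N 7 perr mm 0.0 rerr 0.0 deg maxdq 0.12 [ 0.02  0.6  -0.15  1.85  0.13  0.71 -0.3 ]
-6.3 -45 N 5 perr mm 0.0 rerr 0.0 deg maxdq 0.13 [-0.45  0.85  0.45  1.84  0.66  0.76 -0.77]
-6.3 -45 N 2 perr mm 0.0 rerr 0.0 deg maxdq 0.07 [-0.46  1.    0.47  1.84  0.66  0.65 -0.85]
```

Run:
```python
from plant import r
from h import *
s=r.get_state()
plan(s,[.4885,.187,.07],-23.8,0,n=8,grasp=True)
```

```text
rows needed 2.7 using 8 dist [-21.   26.3 -43.9] rot deg [-27.4   3.    1.4]
[1.0, -3.4, 0.8, 6.0, -0.06, 0.007, 0.003]
[1.0, -3.4, 0.4, 6.0, -0.06, 0.007, 0.003]
[1.0, -3.5, 0.1, 6.0, -0.06, 0.007, 0.003]
[1.0, -3.5, -0.3, 5.9, -0.06, 0.007, 0.003]
[1.0, -3.6, -0.6, 5.9, -0.06, 0.007, 0.003]
[1.0, -3.6, -1.0, 5.8, -0.06, 0.007, 0.003]
[1.0, -3.6, -1.3, 5.7, -0.06, 0.007, 0.003]
[1.0, -3.7, -1.6, 5.6, -0.06, 0.007, 0.003]
```

play_rows([
  [1,-3.4,0.8,6,-0.06,0.007,0.003],
  [1,-3.4,0.4,6,-0.06,0.007,0.003],
  [1,-3.5,0,6,-0.06,0.007,0.003],
  [1,-3.5,-0.3,6,-0.06,0.007,0.003],
  [1,-3.6,-0.6,6,-0.06,0.007,0.003],
  [1,-3.6,-1,6,-0.06,0.007,0.003],
  [1,-3.6,-1.3,6,-0.06,0.007,0.003],
  [1,-3.7,-1.6,6,-0.06,0.007,0.003],
])

```text
clock: 3.25
tool_pos: [0.4881, 0.1872, 0.0492]
eef_rot: [0.978, -0.21, 0.001, 0.008]
contact_force: [-0.3, -0.4, -0.4]
opening: 0.999
```

Run:
```python
from plant import r
from h import *
s=r.get_state(); print(s["q"].round(3).tolist(),s["tool_pos"].tolist(),s["eef_rot"].tolist())
plan(s,[.4885,.187,.028],-23.8,0,n=8,grasp=True)
c=r.get_calibration("wrist"); im=r.snapshot("wrist"); cv2.imwrite("pics/w3.png",im[:,:,::-1])
```

```text
[-0.711, 0.885, 0.427, 2.006, -0.821, 0.433, -0.079] [0.48806734142561015, 0.18724204581433931, 0.049190838970021585] [0.977611446815089, -0.21025713032990964, 0.0006653690305692539, 0.0082070387834338]
rows needed 0.7 using 8 dist [  0.4  -0.2 -40.2] rot deg [ 0.9 -0.3 -0.5]
[1.0, 0.0, -0.1, 5.0, 0.002, -0.001, -0.001]
[1.0, 0.0, -0.1, 5.0, 0.002, -0.001, -0.001]
[1.0, 0.0, -0.1, 5.0, 0.002, -0.001, -0.001]
[1.0, 0.0, -0.0, 5.0, 0.002, -0.001, -0.001]
[1.0, 0.0, -0.0, 5.0, 0.002, -0.001, -0.001]
[1.0, 0.1, -0.0, 5.0, 0.002, -0.001, -0.001]
[1.0, 0.1, -0.0, 5.0, 0.002, -0.001, -0.001]
[1.0, 0.1, -0.0, 5.0, 0.002, -0.001, -0.001]
```

View pics/w3.png

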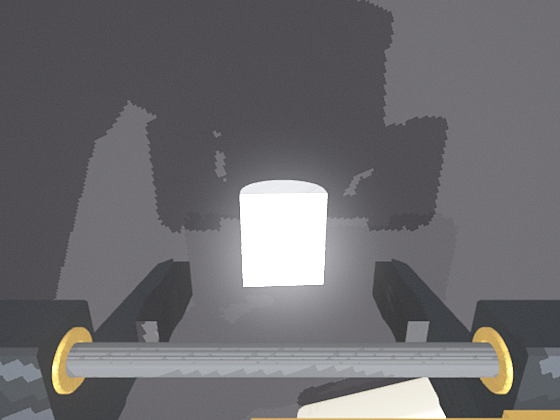

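play_rows([
  [1,0,0,8,0.002,0,-0.001],
  [1,0,0,8,0.002,0,-0.001],
  [1,0,0,8,0.002,0,-0.001],
  [1,0,0,8,0.002,0,-0.001],
  [1,0,0,6,0.002,0,-0.001],
  [1,0,0,2,0.002,0,0],
  [0.75,0,0,0,0,0,0],
  [0.65,0,0,0,0,0,0],
], grip_force=15)

```text
clock: 4.3
tool_pos: [0.4872, 0.1883, 0.0058]
eef_rot: [0.978, -0.207, 0.001, 0.001]
contact_force: [0.2, -0.2, 0.3]
opening: 0.799
```

Run:
```python
from plant import r
from h import *
s=r.get_state(); print(s["q"].round(3).tolist(),s["tool_pos"].tolist(),s["eef_rot"].tolist(),s["opening"]*88)
print(err(s,[.4885,.187,.028],-23.8,0,True))
```

```text
[-0.635, 0.942, 0.3, 2.02, -0.886, 0.31, -0.01] [0.4872396024665422, 0.18830595807532108, 0.005820451639977714] [0.9783613263870906, -0.2068986358455625, 0.0010884257925994358, 0.0009406618054652418] 70.29655663249363
(array([ 1.3, -1.3,  3.2]), array([ 0.1, -0.1, -0.1]))
```

play_rows([
  [0.6,1,0,-3,0,0,0],
  [0.55,0,0,0,0,0,0],
  [0.5,0,0,0,0,0,0],
  [0.5,0,0,0,0,0,0],
  [0.5,0,0,0,0,0,0],
  [0.5,0,0,0,0,0,0],
  [0.5,0,0,0,0,0,0],
  [0.5,0,0,0,0,0,0],
], grip_force=15)

```text
clock: 5.3
tool_pos: [0.4884, 0.1884, 0.0095]
eef_rot: [0.978, -0.206, 0.002, 0.001]
contact_force: [-1.0, 0.1, -0.1]
opening: 0.499
```

Run:
```python
from plant import r
from h import *
s=r.get_state(); print(s["opening"])
im=r.snapshot("wrist"); im2=r.snapshot("side")
k=cv2.resize(im2[200:300,280:420],(560,400))
cv2.imwrite("pics/w4.png",im[:,:,::-1]);cv2.imwrite("pics/s4.png",k[:,:,::-1])
```

```text
0.49918097680224827
```

View pics/w4.png

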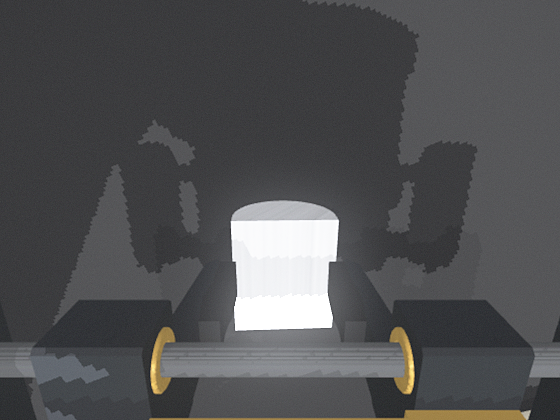

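View pics/s4.png

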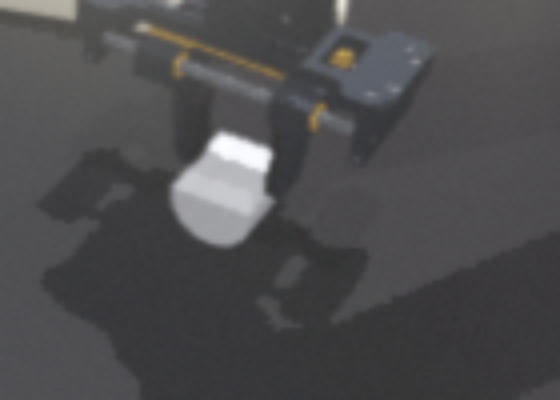

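play_rows([
  [0.4,0,0,0,0,0,0],
  [0.4,0,0,0,0,0,0],
  [0.3,0,0,0,0,0,0],
  [0.3,0,0,0,0,0,0],
  [0.3,0,0,-4,0,0,0],
  [0.3,0,0,-4,0,0,0],
  [0.3,0,0,-4,0,0,0],
  [0.3,0,0,0,0,0,0],
], grip_force=30)

```text
clock: 6.4
tool_pos: [0.4886, 0.1885, 0.0226]
eef_rot: [0.978, -0.206, 0.002, 0.001]
contact_force: [0.2, -0.7, -0.8]
opening: 0.302
```

Run:
```python
from plant import r
from h import *
s=r.get_state(); print(s["opening"],s["contact_force"])
im=r.snapshot("wrist"); im2=r.snapshot("side")
k=cv2.resize(im2[200:300,280:420],(560,400))
cv2.imwrite("pics/w5.png",im[:,:,::-1]);cv2.imwrite("pics/s5.png",k[:,:,::-1])
```

```text
0.30248305721310653 [ 0.21224428 -0.74935656 -0.78359596]
```

View pics/w5.png

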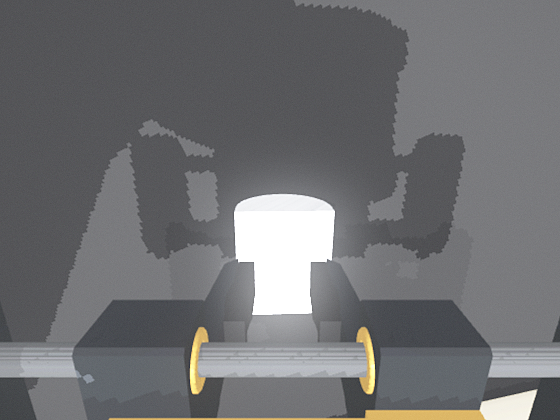

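View pics/s5.png

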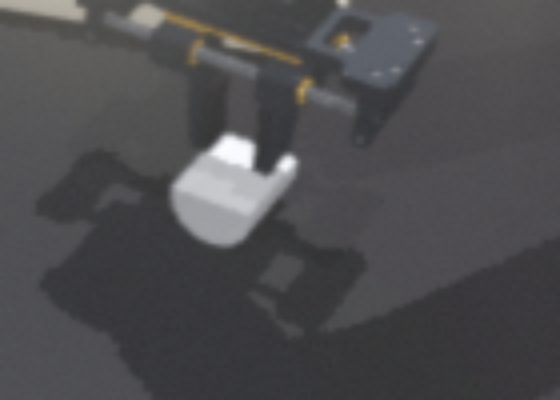

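Run:
```python
from plant import r
from h import *
s=r.get_state(); p=s["tool_pos"]; R=Rn.from_quat(s["eef_rot"])
A=lambda u,v:(150+u/4-.375,70+v/4-.375)
B=lambda u,v:(270+u/4-.375,120+v/4-.375)
c=r.get_calibration("scene"); d=r.get_calibration("side"); w=r.get_calibration("wrist")
for a,b in zip([(610,513),(678,494),(702,562),(635,582)],[(263,452),(336,485),(271,527),(211,507)]): print(tri(c,A(*a),d,B(*b))[0].round(4))
im=r.snapshot("scene"); cv2.imwrite("pics/sc5.png",cv2.resize(im[150:250,260:400],(700,500),interpolation=cv2.INTER_CUBIC)[:,:,::-1])
for n,k in (("scene",c),("side",d),("wrist",w)):
    print(n,[proj(k,p+R.apply([x,y,0])).round(1).tolist() for x in(-.031,-.0133,.0133,.031) for y in (-.009,.009)])
print("block in wrist",[proj(w,[x,y,.031]).round(1).tolist() for x,y in [[.4777,.2254],[.5243,.2049],[.4995,.1489],[.4531,.1684]]])
```

```text
[0.5004 0.1506 0.0333]
[0.4542 0.1719 0.0335]
[0.4886 0.2314 0.0477]
[0.5259 0.2055 0.0329]
scene [[325.2, 205.5], [323.1, 200.5], [319.4, 207.0], [317.3, 201.9], [310.6, 209.2], [308.6, 204.1], [304.7, 210.7], [302.8, 205.6]]
side [[348.7, 254.3], [352.2, 250.0], [341.8, 251.4], [345.3, 247.2], [331.6, 247.2], [335.2, 243.1], [325.0, 244.5], [328.7, 240.5]]
wrist [[223.0, 240.5], [224.8, 270.3], [256.0, 240.5], [256.8, 270.3], [305.7, 240.5], [304.9, 270.4], [338.7, 240.5], [336.9, 270.4]]
block in wrist [[230.7, 209.6], [334.1, 209.4], [328.4, 314.6], [237.0, 316.1]]
```

View pics/sc5.png

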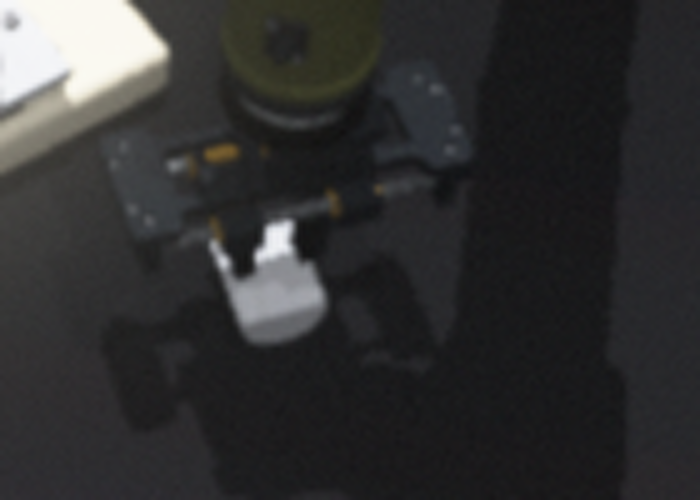

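Run:
```python
from plant import r
from h import *
s=r.get_state(); p=s["tool_pos"]; R=Rn.from_quat(s["eef_rot"])
d=r.get_calibration("side"); w=r.get_calibration("wrist"); c=r.get_calibration("scene")
for z in (0,-.01,-.019,-.025,-.03):
    print(z,"wrist",[proj(w,p+R.apply([x,y,z])).round(0).tolist() for x in(-.0133,.0133) for y in (-.009,.009)],"side",[((proj(d,p+R.apply([x,y,z]))-[280,200])*4).round(0).tolist() for x in(-.0133,.0133,-.031,.031) for y in (-.009,.009)])
im=r.snapshot("wrist"); k=im[190:350,190:370].astype(float); k=255*(k/255)**.5
cv2.imwrite("pics/w5c.png",cv2.resize(k.astype(np.uint8),(720,640),interpolation=cv2.INTER_NEAREST)[:,:,::-1])
```

```text
0 wrist [[256.0, 240.0], [257.0, 270.0], [306.0, 240.0], [305.0, 270.0]] side [[247.0, 206.0], [262.0, 189.0], [207.0, 189.0], [221.0, 173.0], [275.0, 217.0], [289.0, 200.0], [180.0, 178.0], [195.0, 162.0]]
-0.01 wrist [[255.0, 248.0], [255.0, 280.0], [307.0, 249.0], [306.0, 280.0]] side [[249.0, 193.0], [263.0, 176.0], [208.0, 176.0], [222.0, 160.0], [277.0, 204.0], [291.0, 187.0], [181.0, 165.0], [196.0, 149.0]]
-0.019 wrist [[253.0, 256.0], [254.0, 289.0], [308.0, 257.0], [307.0, 289.0]] side [[250.0, 181.0], [264.0, 164.0], [209.0, 164.0], [224.0, 148.0], [278.0, 192.0], [292.0, 175.0], [182.0, 153.0], [197.0, 137.0]]
-0.025 wrist [[252.0, 262.0], [253.0, 296.0], [309.0, 262.0], [308.0, 296.0]] side [[251.0, 173.0], [265.0, 156.0], [210.0, 156.0], [224.0, 140.0], [279.0, 184.0], [293.0, 167.0], [183.0, 145.0], [198.0, 129.0]]
-0.03 wrist [[251.0, 267.0], [252.0, 302.0], [310.0, 267.0], [309.0, 302.0]] side [[252.0, 166.0], [266.0, 149.0], [210.0, 149.0], [225.0, 133.0], [280.0, 177.0], [294.0, 160.0], [183.0, 139.0], [198.0, 123.0]]
```

View pics/w5c.png

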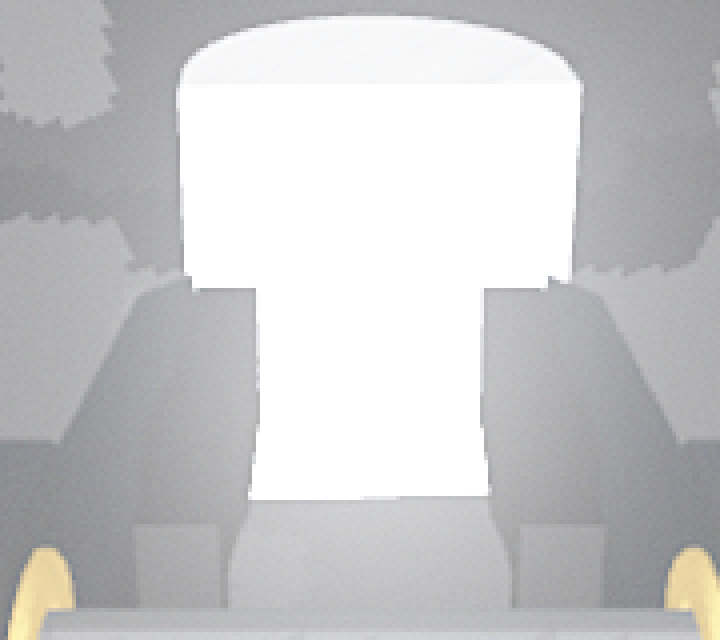

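The wrist and side views show the fingertips closing above the block at rows 262 and 170. The true tips are therefore about 22 mm behind the reported TCP. I'll open and go lower.

play_rows([
  [1,0,0,-4,0,0,0],
  [1,0,0,0,0,0,0],
  [1,0,0,0,0,0,0],
  [1,0,0,0,0,0,0],
  [1,0,0,0,0,0,0],
  [1,0,0,0,0,0,0],
  [1,0,0,10,0,0,0],
  [1,0,0,9,0,0,0],
])

```text
clock: 7.6
tool_pos: [0.4884, 0.1884, 0.0064]
eef_rot: [0.978, -0.206, 0.002, 0.001]
contact_force: [0.2, 0.3, 0.9]
opening: 0.999
```

```bash
sed -i 's/\.019\]/.032]/g' h.py simc.py; grep -n "\.032" h.py
python3 - <<'E'
from plant import r
from h import *
s=r.get_state(); print(s["tool_pos"],s["opening"])
plan(s,[.4885,.187,.028],-23.8,0,n=3,grasp=True)
E
```

```text
20:    if grasp: tcp=tcp+Rg.apply([0,0,.032])
33:    if grasp: tcp=tcp+Rg.apply([0,0,.032])
[0.48844025 0.18840545 0.00638175] 0.9990697964143842
rows needed 0.2 using 3 dist [  0.1  -1.4 -10.4] rot deg [ 0.  -0.2 -0. ]
[1.0, 0.2, 0.4, 3.5, 0.0, -0.001, -0.0]
[1.0, 0.2, 0.4, 3.5, 0.0, -0.001, -0.0]
[1.0, 0.2, 0.4, 3.5, 0.0, -0.001, -0.0]
```

play_rows([
  [1,0,0.5,4,0,0,0],
  [1,0,0.5,4,0,0,0],
  [0.7,0,0,0,0,0,0],
  [0.6,0,0,0,0,0,0],
  [0.5,0,0,0,0,0,0],
  [0.4,0,0,0,0,0,0],
  [0.4,0,0,0,0,0,0],
  [0.4,0,0,0,0,0,0],
], grip_force=15)

```text
clock: 8.6
tool_pos: [0.4877, 0.1871, -0.003]
eef_rot: [0.978, -0.207, 0.001, 0.001]
contact_force: [0.2, -0.3, -1.5]
opening: 0.562
```

Run:
```python
from plant import r
from h import *
s=r.get_state(); print(s["tool_pos"],s["opening"],s["contact_force"])
im=r.snapshot("wrist")
cv2.imwrite("pics/w6.png",im[:,:,::-1])
```

```text
[ 0.48771656  0.18709373 -0.00298783] 0.5616218825329302 [ 0.16672739 -0.30593982 -1.51650568]
```

View pics/w6.png

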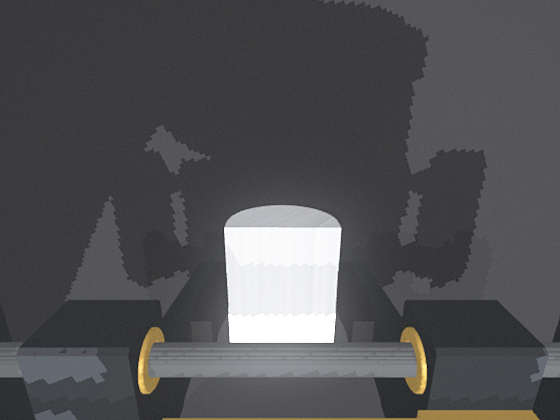

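```bash
cat > t4.py <<'E'
from simc import *
from plant import r
q=r.get_state()["q"]; print(q.round(2))
for y in (10,25):
  b=(.4885,.187)
  simpath(q,[((*b,.05),-23.8,0),((*b,.05),y,0),((*b,.028),y,0),((*b,.09),y,0),((*b,.09),y,30),((*b,.028),y,30),((*b,.12),y,-15),((*b,.12),y,-60),((*b,.03),y,-60),((.5,.3,.1),y,-60),((.5,.2,.2),y,0),((.48,.15,.12),y,45),((*b,.03),y,45),((*b,.15),y,45),((.54,.0,.2),-6.3,0),((.54,-.11,.15),-6.3,-45),((.54,-.11,.098),-6.3,-45)])
E
python3 t4.py
```

```text
[-0.62  0.96  0.28  2.02 -0.89  0.29 -0.  ]
-23.8 0 N 2 perr mm 0.0 rerr 0.0 deg maxdq 0.06 [-0.61  0.9   0.38  1.99 -0.81  0.41 -0.01]
10 0 N 4 perr mm 0.0 rerr 0.0 deg maxdq 0.09 [-0.54  0.88  0.24  1.98 -0.57  0.35  0.33]
10 0 N 2 perr mm 0.0 rerr 0.0 deg maxdq 0.02 [-0.52  0.92  0.21  1.97 -0.58  0.31  0.34]
10 0 N 2 perr mm 0.0 rerr 0.0 deg maxdq 0.06 [-0.57  0.82  0.29  1.97 -0.54  0.43  0.31]
10 30 N 3 perr mm 0.0 rerr 0.0 deg maxdq 0.23 [ 0.04  0.9  -0.35  2.01 -0.72  0.39  0.68]
10 30 N 2 perr mm 0.0 rerr 0.0 deg maxdq 0.06 [ 0.08  1.02 -0.4   1.99 -0.72  0.28  0.74]
10 -15 N 5 perr mm 0.0 rerr 0.0 deg maxdq 0.23 [-0.88  0.86  0.64  1.91 -0.4   0.57  0.11]
10 -60 N 5 perr mm 0.0 rerr 0.0 deg maxdq 0.14 [-1.29  1.32  1.1   1.67 -0.09  0.93 -0.29]
10 -60 N 2 perr mm 0.0 rerr 0.0 deg maxdq 0.07 [-1.27  1.46  1.04  1.61 -0.17  0.9  -0.36]
10 -60 N 3 perr mm 0.0 rerr 0.0 deg maxdq 0.11 [-1.31  1.38  1.06  1.36 -0.11  1.23 -0.38]
10 0 N 6 perr mm 0.0 rerr 0.0 deg maxdq 0.17 [-0.74  0.7   0.57  1.88 -0.55  0.73  0.32]
10 45 N 5 perr mm 0.0 rerr 0.0 deg maxdq 0.22 [ 0.17  0.92 -0.26
[... 1321 characters left out ...]
r 0.0 deg maxdq 0.11 [-1.43  1.41  1.17  1.52 -0.18  0.95 -0.18]
25 0 N 6 perr mm 0.0 rerr 0.0 deg maxdq 0.17 [-0.73  0.69  0.55  1.88 -0.53  0.72  0.56]
25 45 N 5 perr mm 0.0 rerr 0.0 deg maxdq 0.17 [-0.05  0.92  0.05  1.91 -0.9   0.99  1.2 ]
25 45 N 2 perr mm 0.0 rerr 0.0 deg maxdq 0.08 [-0.09  1.08  0.01  1.84 -0.99  0.89  1.26]
25 45 N 3 perr mm 0.0 rerr 0.0 deg maxdq 0.07 [-0.12  0.88  0.05  1.88 -0.91  1.02  1.11]
-6.3 0 N 6 perr mm 0.0 rerr 0.0 deg maxdq 0.12 [-0.41  0.72  0.66  1.87 -0.62  0.77  0.49]
-6.3 -45 N 5 perr mm 0.0 rerr 0.0 deg maxdq 0.12 [-0.71  1.15  1.14  1.8  -0.33  0.64  0.19]
-6.3 -45 N 2 perr mm 0.0 rerr 0.0 deg maxdq 0.04 [-0.7   1.22  1.09  1.8  -0.38  0.59  0.16]
```

play_rows([
  [0.4,0,0,0,0,0,0],
  [0.4,0,0,-5,0,0,0],
  [0.4,0,0,-7,0,0,-0.08],
  [0.4,0,0,0,0,0,-0.12],
  [0.4,0,0,0,0,0,-0.12],
  [0.4,0,0,0,0,0,-0.12],
  [0.4,0,0,0,0,0,-0.12],
  [0.4,0,0,0,0,0,-0.12],
], grip_force=35)

```text
clock: 9.65
tool_pos: [0.4866, 0.1871, 0.0104]
eef_rot: [0.99, 0.143, -0.0, 0.002]
contact_force: [-0.6, 0.7, -2.0]
opening: 0.563
```

Run:
```python
from plant import r
from h import *
s=r.get_state(); print(s["tool_pos"],s["opening"],s["contact_force"],s["q"].round(2))
print(err(s,[.4885,.187,.0283],15,0,True))
cv2.imwrite("pics/w7.png",r.snapshot("wrist")[:,:,::-1])
im2=r.snapshot("side");cv2.imwrite("pics/s7.png",cv2.resize(im2[200:300,280:420],(560,400))[:,:,::-1])
```

```text
[0.4866305  0.18708806 0.01041702] 0.5625309989233611 [-0.61657985  0.70357661 -1.99311885] [-0.56  0.91  0.18  2.02 -0.57  0.26  0.39]
(array([  1.9,  -0.1, -14.1]), array([0.2, 0. , 1.4]))
```

View pics/s7.png

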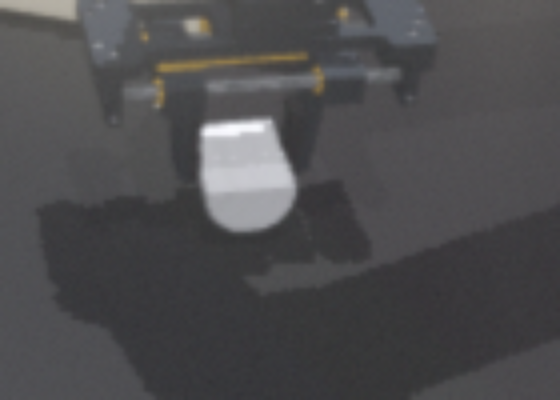

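play_rows([
  [0.4,0,0,5,0,0,0],
  [0.4,0,0,4,0,0,0],
  [0.4,0,0,3,0,0,0],
  [0.4,0,0,1.5,0,0,0],
  [0.4,0,0,0,0,0,0],
  [0.6,0,0,0,0,0,0],
  [0.8,0,0,0,0,0,0],
  [1,0,0,0,0,0,0],
], grip_force=15)

```text
clock: 10.75
tool_pos: [0.4871, 0.187, -0.0029]
eef_rot: [0.99, 0.138, 0.0, 0.002]
contact_force: [-0.8, -0.2, 0.1]
opening: 0.802
```

Run:
```python
from plant import r
from h import *
s=r.get_state(); print(s["tool_pos"],s["opening"],s["contact_force"])
plan(s,[.4867,.187,.08],15,0,n=4,grasp=True)
c=r.get_calibration("wrist");cv2.imwrite("pics/w8.png",r.snapshot("wrist")[:,:,::-1])
print(c)
```

```text
[ 0.48709258  0.1869918  -0.00293328] 0.8017584842167637 [-0.77656175 -0.22422052  0.05636192]
rows needed 0.8 using 4 dist [-0.4  0.  50.9] rot deg [ 0.2 -0.   0.9]
[1.0, -0.1, 0.0, -12.7, 0.001, -0.0, 0.004]
[1.0, -0.1, 0.0, -12.7, 0.001, -0.0, 0.004]
[1.0, -0.1, -0.0, -12.7, 0.001, -0.0, 0.004]
[1.0, -0.1, -0.0, -12.7, 0.001, -0.0, 0.004]
{'fx': 343.4102525909135, 'fy': 343.4102525909135, 'cx': 281.9337138779184, 'cy': 209.91208119082793, 'R': array([[ 9.61739594e-01,  2.73965242e-01,  1.99774636e-05],
       [ 2.58865804e-01, -9.08757736e-01,  3.27334497e-01],
       [ 8.96964291e-02, -3.14805374e-01, -9.44908528e-01]]), 't': array([-0.51975338,  0.06951494,  0.19933703])}
```

View pics/w8.png

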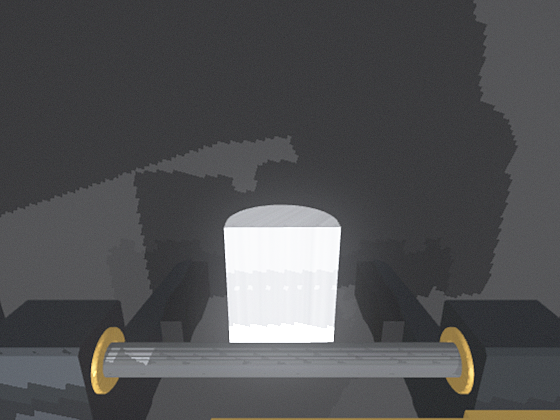

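Run:
```python
from plant import r
from h import *
c=r.get_calibration("wrist"); s=r.get_state()
P=np.array([onz(c,u,v,.031) for u,v in [(224,227),(341,227),(335,342),(229,342)]]); print(P.round(4)); C=P.mean(0); print(C)
e1=(P[1]-P[0]+P[2]-P[3])/2; yaw=np.degrees(np.arctan2(e1[1],e1[0])); e2=(P[0]-P[3]+P[1]-P[2])/2; print(yaw,np.linalg.norm(e1),np.linalg.norm(e2))
yy=15.9; y=np.array([-np.sin(np.radians(yy)),np.cos(np.radians(yy)),0])
g=[.4870,.187,.028]; print("offset of C along y'",(C-np.array([.487,.187,.031]))@y*1000)
g=C*[1,1,0]+[0,0,.028]-y*.006; g[:2]+= -0; print(g)
plan(s,g,15.9,30,n=8,grasp=True)
```

```text
[[0.4553 0.2094 0.031 ]
 [0.5028 0.223  0.031 ]
 [0.5195 0.1661 0.031 ]
 [0.4707 0.1522 0.031 ]]
[0.48710423 0.18766802 0.031     ]
15.900890302877828 0.05005847389963604 0.05926935118376107
offset of C along y' 0.6139045910492151
[0.48874798 0.18189757 0.028     ]
rows needed 2.9 using 8 dist [-2.7 10.3  3.2] rot deg [30.2 -0.  -0. ]
[1.0, 0.0, -1.3, -0.4, 0.066, -0.0, -0.0]
[1.0, 0.0, -1.4, -0.3, 0.066, -0.0, -0.0]
[1.0, 0.0, -1.4, -0.2, 0.066, -0.0, -0.0]
[1.0, 0.0, -1.4, -0.1, 0.066, -0.0, -0.0]
[1.0, 0.0, -1.4, -0.1, 0.066, -0.0, -0.0]
[1.0, 0.0, -1.4, 0.0, 0.066, -0.0, -0.0]
[1.0, 0.0, -1.4, 0.1, 0.066, -0.0, -0.0]
[1.0, 0.0, -1.4, 0.2, 0.066, -0.0, -0.0]
```

play_rows([
  [1,0,-1.3,-0.6,0.066,0,0],
  [1,0,-1.4,-0.5,0.066,0,0],
  [1,0,-1.4,-0.4,0.066,0,0],
  [1,0,-1.4,-0.2,0.066,0,0],
  [1,0,-1.4,-0.1,0.066,0,0],
  [1,0,-1.4,0,0.066,0,0],
  [1,0,-1.4,0,0.066,0,0],
  [1,0,-1.4,0.2,0.066,0,0],
])

```text
clock: 11.8
tool_pos: [0.4849, 0.1985, 0.0016]
eef_rot: [0.954, 0.135, -0.036, -0.264]
contact_force: [-0.4, -0.3, -0.2]
opening: 0.999
```

Run:
```python
from plant import r
from h import *
s=r.get_state(); print(s["tool_pos"],s["opening"],s["contact_force"],s["q"].round(2))
plan(s,[.4887,.182,.028],15.9,30,n=2,grasp=True)
cv2.imwrite("pics/w9.png",r.snapshot("wrist")[:,:,::-1])
```

```text
[0.48491899 0.19848071 0.00161283] 0.9990736274589858 [-0.365698   -0.30715467 -0.15538478] [ 0.12  1.05 -0.42  1.96 -0.57  0.32  0.72]
rows needed 0.1 using 2 dist [-0.6 -1.1 -1.3] rot deg [-0.9 -0.1  0.2]
[1.0, -0.4, 0.7, 0.3, -0.008, -0.001, 0.002]
[1.0, -0.4, 0.7, 0.3, -0.008, -0.001, 0.002]
```

View pics/w9.png

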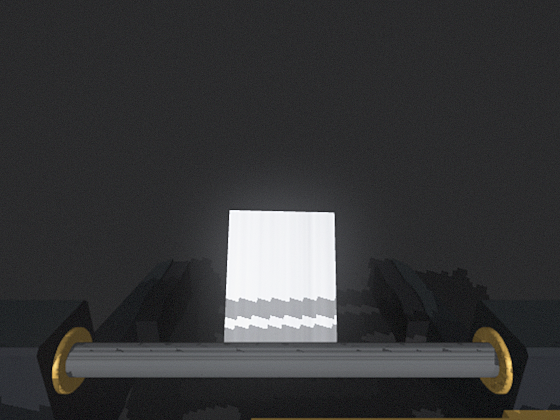

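play_rows([
  [0.9,-0.4,0.7,0.3,-0.008,0,0],
  [0.75,0,0,0,-0.008,0,0],
  [0.65,0,0,0,0,0,0],
  [0.6,0,0,0,0,0,0],
  [0.4,0,0,0,0,0,0],
  [0.4,0,0,0,0,0,0],
  [0.4,0,0,0,0,0,0],
  [0.4,0,0,0,0,0,0],
], grip_force=15)

```text
clock: 12.85
tool_pos: [0.4848, 0.1966, 0.0]
eef_rot: [0.957, 0.135, -0.034, -0.254]
contact_force: [-0.1, -0.2, -0.5]
opening: 0.56
```

Run:
```python
from plant import r
from h import *
s=r.get_state(); print(s["tool_pos"],s["opening"],s["contact_force"],s["q"].round(2))
print(err(s,[.4887,.182,.028],15.9,30,True))
plan(s,[.4887,.2,.13],15.9,-60,n=8,grasp=True,wm=.17)
```

```text
[4.84798795e-01 1.96572261e-01 4.77321120e-05] 0.559980533661174 [-0.14844155 -0.24872892 -0.51190758] [ 0.1   1.04 -0.41  1.96 -0.57  0.31  0.71]
(array([-0.5,  0.8,  0.2]), array([ 0.3, -0.1,  0.1]))
rows needed 9.2 using 10 dist [ 11.5 -23.2 114. ] rot deg [-89.7  -0.2   0. ]
[1.0, 0.5, -3.4, -11.2, -0.157, -0.0, 0.0]
[1.0, 0.5, -1.6, -11.6, -0.157, -0.0, 0.0]
[1.0, 0.5, 0.2, -11.7, -0.157, -0.0, 0.0]
[1.0, 0.5, 2.0, -11.5, -0.157, -0.0, 0.0]
[1.0, 0.5, 3.8, -11.1, -0.157, -0.0, 0.0]
[1.0, 0.5, 5.4, -10.3, -0.157, -0.0, 0.0]
[1.0, 0.5, 7.0, -9.4, -0.157, -0.0, 0.0]
[1.0, 0.5, 8.4, -8.2, -0.157, -0.0, 0.0]
[1.0, 0.5, 9.5, -6.8, -0.157, -0.0, 0.0]
[1.0, 0.5, 10.5, -5.2, -0.157, -0.0, 0.0]
```

play_rows([
  [0.4,0,0,0,0,0,0],
  [0.4,0,-5,-9,0,0,0],
  [0.4,0,-12,-21,0,0,0],
  [0.4,0,-12,-21,-0.1,0,0],
  [0.4,0,-5,-12,-0.15,0,0],
  [0.4,0,0,-12,-0.157,0,0],
  [0.4,0,0,-10,-0.157,0,0],
  [0.4,0,2,-10,-0.157,0,0],
], grip_force=40)

```text
clock: 13.85
tool_pos: [0.4869, 0.1859, 0.1087]
eef_rot: [0.986, 0.13, 0.015, 0.106]
contact_force: [0.2, -0.4, -4.3]
opening: 0.564
```

Run:
```python
from plant import r
from h import *
s=r.get_state(); print(s["tool_pos"],s["opening"],s["contact_force"],s["q"].round(2))
plan(s,[.4887,.2,.10],15.9,-60,n=6,grasp=True,wm=.17,hand=.4)
cv2.imwrite("pics/w10.png",r.snapshot("wrist")[:,:,::-1])
```

```text
[0.48688206 0.18590072 0.10869239] 0.5638788774626023 [ 0.21128495 -0.38119571 -4.28617679] [-0.89  0.81  0.51  1.96 -0.32  0.51  0.04]
rows needed 4.9 using 6 dist [  9.4 -12.6 -24.7] rot deg [-47.7   0.4  -0.8]
[0.4, 1.0, 1.5, 4.5, -0.139, 0.001, -0.002]
[0.4, 1.0, 0.9, 4.7, -0.139, 0.001, -0.002]
[0.4, 0.9, 0.2, 4.8, -0.139, 0.001, -0.002]
[0.4, 0.9, -0.5, 4.8, -0.139, 0.001, -0.002]
[0.4, 0.9, -1.1, 4.7, -0.139, 0.001, -0.002]
[0.4, 0.9, -1.7, 4.5, -0.139, 0.001, -0.002]
```

View pics/w10.png

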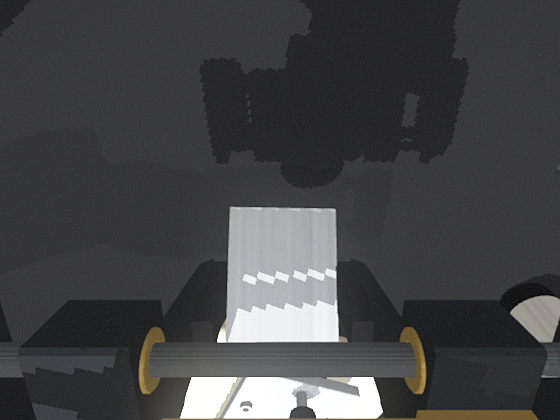

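play_rows([
  [0.4,1,1.5,4,-0.139,0,-0.002],
  [0.4,1,1,4,-0.139,0,-0.002],
  [0.4,1,0,4,-0.139,0,-0.002],
  [0.4,1,0,4,-0.139,0,-0.002],
  [0.4,1,-1,4,-0.139,0,-0.002],
  [0.4,1,-2,4,-0.139,0,-0.002],
  [0.4,0,0,0,0,0,0],
  [0.4,0,0,0,0,0,0],
])

```text
clock: 14.9
tool_pos: [0.488, 0.1926, 0.0795]
eef_rot: [0.855, 0.13, 0.067, 0.497]
contact_force: [1.0, -0.3, -1.7]
opening: 0.563
```

Run:
```python
from plant import r
from h import *
s=r.get_state(); print(s["tool_pos"],s["opening"],s["contact_force"],s["q"].round(2))
plan(s,[.4887,.2,.05],15.9,-60,n=6,grasp=True,wm=.17,hand=.4)
im2=r.snapshot("side");cv2.imwrite("pics/s10.png",cv2.resize(im2[140:290,250:430],(720,600))[:,:,::-1])
```

```text
[0.48803863 0.19260575 0.07950436] 0.5633635601115027 [ 0.95033196 -0.31855567 -1.71101565] [-1.4   1.42  0.96  1.68 -0.11  0.91 -0.4 ]
rows needed 0.8 using 6 dist [  8.3 -19.3 -45.5] rot deg [ 0.2 -0.4  1.2]
[0.4, 0.5, -4.8, 6.8, 0.0, -0.001, 0.003]
[0.4, 0.5, -4.8, 6.8, 0.0, -0.001, 0.003]
[0.4, 0.5, -4.8, 6.8, 0.0, -0.001, 0.003]
[0.4, 0.5, -4.8, 6.8, 0.0, -0.001, 0.003]
[0.4, 0.5, -4.8, 6.8, 0.0, -0.001, 0.003]
[0.4, 0.5, -4.8, 6.8, 0.0, -0.001, 0.003]
```

View pics/s10.png

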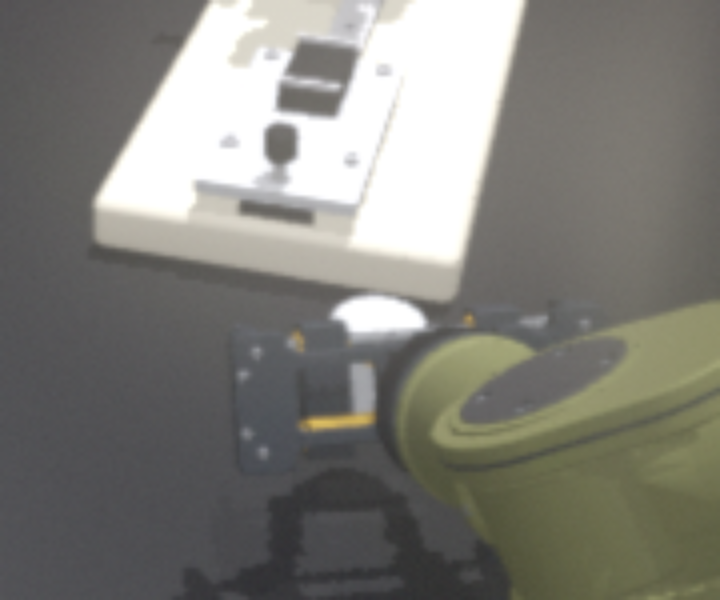

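play_rows([
  [0.4,0.5,-4.8,6.8,0,0,0.003],
  [0.4,0.5,-4.8,6.8,0,0,0.003],
  [0.4,0.5,-4.8,6.8,0,0,0.003],
  [0.4,0.5,-4.8,6.8,0,0,0.003],
  [0.4,0.5,-4.8,6.8,0,0,0.003],
  [0.4,0.5,-4.8,6.8,0,0,0],
  [0.4,0,-5,3,0,0,0],
  [0.4,0,0,0,0,0,0],
])

```text
clock: 15.95
tool_pos: [0.4974, 0.1712, 0.0268]
eef_rot: [0.859, 0.12, 0.07, 0.492]
contact_force: [-0.2, 0.2, -2.3]
opening: 0.56
```

Run:
```python
from plant import r
from h import *
s=r.get_state(); print(s["tool_pos"],s["opening"],s["contact_force"],s["q"].round(2))
print(err(s,[.4887,.18,.0355],15.9,-60.3,True))
im2=r.snapshot("side");cv2.imwrite("pics/s11.png",cv2.resize(im2[180:300,270:410],(700,600))[:,:,::-1])
```

```text
[0.49743939 0.17121147 0.02679859] 0.560182007951489 [-0.15983619  0.20228421 -2.28919094] [-1.36  1.49  0.93  1.68 -0.15  0.83 -0.43]
(array([ -1.1, -17.9,  -7.2]), array([-0.6, -0.2, -0.1]))
```

View pics/s11.png

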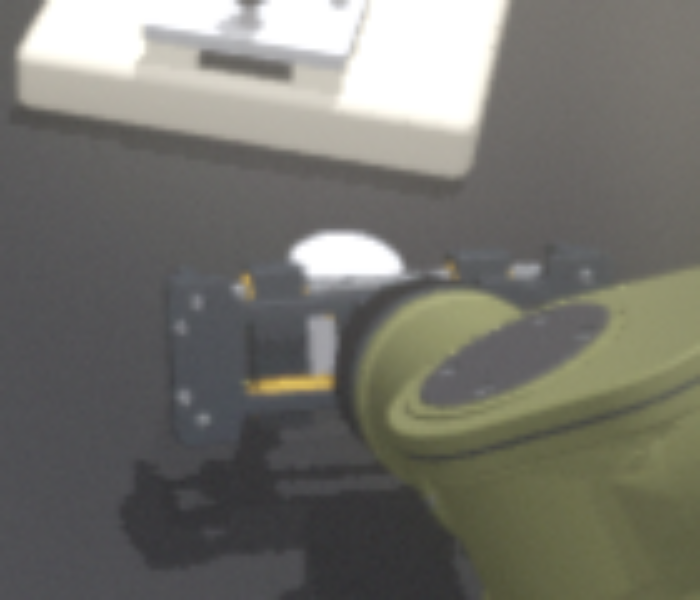

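play_rows([
  [0.4,0,-2.6,1.5,-0.005,0,0],
  [0.4,0,-1.3,0.7,-0.005,0,0],
  [0.4,0,0,0,0,0,0],
  [0.4,0,-0.7,0.4,0,0,0],
  [0.4,0,0,0,0,0,0],
  [0.4,0,-0.7,0.4,0,0,0],
  [0.4,0,0,0,0,0,0],
  [0.4,0,0,0,0,0,0],
], grip_force=25)

```text
clock: 17.0
tool_pos: [0.4979, 0.1719, 0.0214]
eef_rot: [0.857, 0.12, 0.072, 0.497]
contact_force: [-1.2, 0.1, -2.3]
opening: 0.563
```

play_rows([
  [0.4,0,-0.9,0.5,0,0,0],
  [0.4,0,0,0,0,0,0],
  [0.4,0,-0.9,0.5,0,0,0],
  [0.4,0,0,0,0,0,0],
  [0.4,0,-0.6,0.4,0,0,0],
  [0.4,0,0,0,0,0,0],
  [0.4,0,0,0,0,0,0],
  [0.4,0,0,0,0,0,0],
])

```text
clock: 18.0
tool_pos: [0.4981, 0.1716, 0.021]
eef_rot: [0.856, 0.119, 0.072, 0.498]
contact_force: [-1.2, 2.8, 2.0]
opening: 0.563
```

Run:
```python
from plant import r
from h import *
s=r.get_state(); print(s["tool_pos"],s["opening"],s["contact_force"],s["moment"])
print(err(s,[.4887,.18,.0355],15.9,-60.3,True))
```

```text
[0.49811011 0.17164791 0.02103603] 0.5634268554566944 [-1.19941025  2.83108881  1.96107019] [ 0.61682095  0.39476252 -0.12749866]
(array([ -1.8, -18.4,  -1.4]), array([ 0.1, -0.2, -0.2]))
```

play_rows([
  [0.4,0,0,0,0,0,0],
  [0.56,0,0,0,0,0,0],
  [0.6,0,0,0,0,0,0],
  [0.7,0,0,0,0,0,0],
  [0.85,0,0,0,0,0,0],
  [1,0,0,0,0,0,0],
  [1,0,0,0,0,0,0],
  [1,0,0,0,0,0,0],
], grip_force=6)

```text
clock: 19.0
tool_pos: [0.4983, 0.1709, 0.0205]
eef_rot: [0.856, 0.119, 0.072, 0.498]
contact_force: [0.2, 0.7, -0.1]
opening: 0.999
```

Run:
```python
from plant import r
from h import *
s=r.get_state(); print(s["tool_pos"],s["opening"],s["contact_force"],s["q"].round(2))
g=s["tool_pos"]-Rn.from_quat(s["eef_rot"]).apply([0,0,.032]); print("grasp",g)
plan(s,back(g,15.9,-60,.09),15.9,-60,n=8,grasp=True)
cv2.imwrite("pics/w12.png",r.snapshot("wrist")[:,:,::-1])
```

```text
[0.49834397 0.17093778 0.02049775] 0.9990078909497369 [ 0.1610064   0.74096088 -0.05040099] [-1.36  1.51  0.93  1.67 -0.15  0.83 -0.44]
grasp [0.49060363 0.19767007 0.03629243]
rows needed 1.5 using 8 dist [-21.5  75.   44.8] rot deg [ 0.4 -0.2 -0.2]
[1.0, 0.0, 0.1, -11.2, 0.001, -0.0, -0.0]
[1.0, 0.0, 0.0, -11.2, 0.001, -0.0, -0.0]
[1.0, 0.0, 0.0, -11.2, 0.001, -0.0, -0.0]
[1.0, 0.0, 0.0, -11.2, 0.001, -0.0, -0.0]
[1.0, 0.0, 0.0, -11.2, 0.001, -0.0, -0.0]
[1.0, 0.0, 0.0, -11.2, 0.001, -0.0, -0.0]
[1.0, -0.0, -0.0, -11.2, 0.001, -0.0, -0.0]
[1.0, -0.0, -0.0, -11.2, 0.001, -0.0, -0.0]
```

View pics/w12.png

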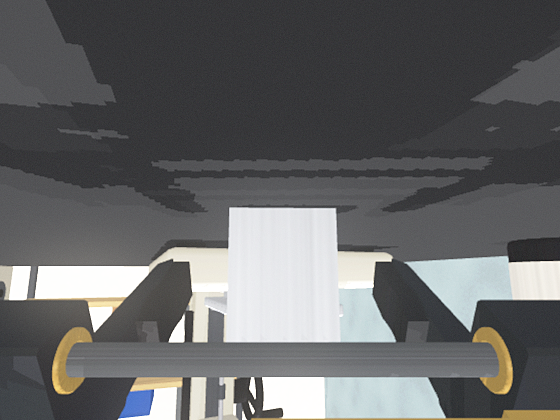

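play_rows([
  [1,0,0,-8,0,0,0],
  [1,0,0,-12,0,0,0],
  [1,0,0,-14,0,0,0],
  [1,0,0,-16,0,0,0],
  [1,0,0,-18,0,0,0],
  [1,0,-10,-30,0.05,0,0],
  [1,0,0,-40,0.1,0,0],
  [1,0,20,-40,0.15,0,0],
])

```text
clock: 20.05
tool_pos: [0.4535, 0.3193, 0.1218]
eef_rot: [0.921, 0.134, 0.052, 0.362]
contact_force: [0.3, 0.6, 0.7]
opening: 1.001
```

Run:
```python
from plant import r
from h import *
s=r.get_state(); print(s["tool_pos"],s["opening"],s["contact_force"],s["q"].round(2))
plan(s,[.50,.20,.23],15.9,0,n=8)
im2=r.snapshot("side");cv2.imwrite("pics/s12.png",cv2.resize(im2[180:300,270:410],(700,600))[:,:,::-1])
cv2.imwrite("pics/w13.png",r.snapshot("wrist")[:,:,::-1])
```

```text
[0.45348329 0.31932806 0.12184686] 1.000625325441528 [0.32133281 0.57227503 0.72318805] [-1.43  1.19  0.9   1.57 -0.21  1.05 -0.36]
rows needed 4.2 using 8 dist [  46.5 -119.3  108.2] rot deg [42.9 -0.1  0.7]
[1.0, 1.3, 20.9, 0.9, 0.094, -0.0, 0.001]
[1.0, 1.3, 20.9, -1.0, 0.094, -0.0, 0.001]
[1.0, 1.4, 20.7, -3.0, 0.094, -0.0, 0.001]
[1.0, 1.4, 20.3, -4.9, 0.094, -0.0, 0.001]
[1.0, 1.4, 19.8, -6.8, 0.094, -0.0, 0.001]
[1.0, 1.4, 19.1, -8.6, 0.094, -0.0, 0.001]
[1.0, 1.5, 18.2, -10.3, 0.094, -0.0, 0.001]
[1.0, 1.5, 17.1, -12.0, 0.094, -0.0, 0.001]
```

View pics/s12.png

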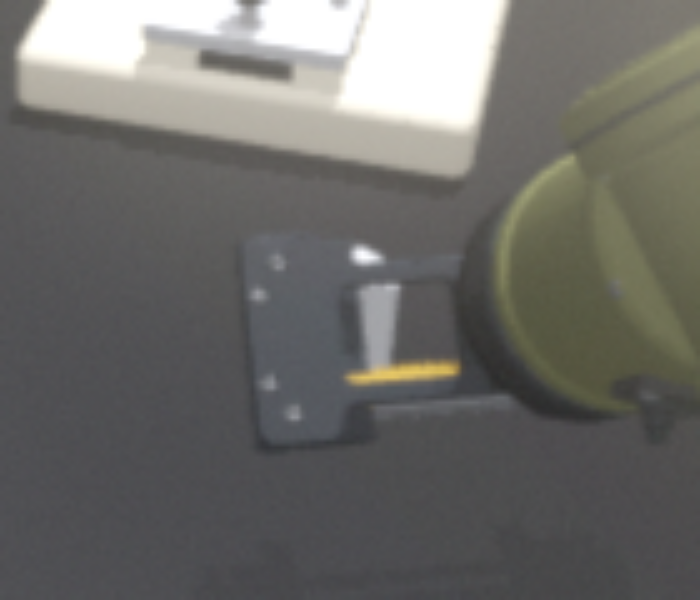

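View pics/w13.png

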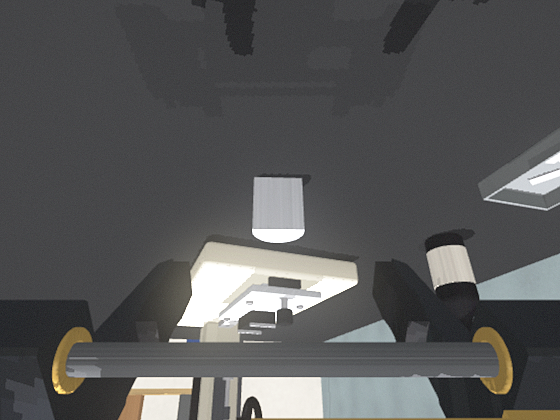

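play_rows([
  [1,1,20.9,-6,0.1,0,0],
  [1,1,21,-6,0.1,0,0],
  [1,1.4,21,-8,0.1,0,0],
  [1,1.4,21,-8,0.1,0,0],
  [1,1.4,21,-8,0.1,0,0],
  [1,1.4,21,-8,0.1,0,0],
  [1,1.5,21,-8,0.1,0,0],
  [1,1.5,21,-8,0.1,0,0],
])

```text
clock: 21.15
tool_pos: [0.5034, 0.1975, 0.2538]
eef_rot: [0.988, 0.147, 0.002, -0.039]
contact_force: [-0.5, -0.1, -1.1]
opening: 0.997
```

Run:
```python
from plant import r
from h import *
s=r.get_state(); print(s["tool_pos"],s["opening"],s["contact_force"],s["q"].round(2))
plan(s,back([.4909,.1967,.032],15.9,45,.09),15.9,45,n=8,grasp=True)
c=r.get_calibration("wrist");im=r.snapshot("wrist");cv2.imwrite("pics/w14.png",im[:,:,::-1])
k=im[210:290,230:340]; cv2.imwrite("pics/w14c.png",cv2.resize(k,None,fx=6,fy=6,interpolation=cv2.INTER_NEAREST)[:,:,::-1]);import pickle;pickle.dump(c,open("w14.pkl","wb"))
```

```text
[0.50341546 0.19753852 0.25377307] 0.996731697910661 [-0.50148826 -0.08645037 -1.06874113] [-0.74  0.57  0.54  1.81 -0.48  0.87  0.35]
rows needed 3.9 using 8 dist [  -1.3  -40.3 -180.8] rot deg [40.6 -0.4  1.3]
[1.0, -2.0, 6.5, 22.1, 0.089, -0.001, 0.003]
[1.0, -1.9, 8.4, 21.5, 0.089, -0.001, 0.003]
[1.0, -1.9, 10.3, 20.6, 0.089, -0.001, 0.003]
[1.0, -1.8, 12.1, 19.7, 0.089, -0.001, 0.003]
[1.0, -1.8, 13.8, 18.5, 0.089, -0.001, 0.003]
[1.0, -1.7, 15.4, 17.2, 0.089, -0.001, 0.003]
[1.0, -1.7, 16.8, 15.8, 0.089, -0.001, 0.003]
[1.0, -1.6, 18.2, 14.2, 0.089, -0.001, 0.003]
```

View pics/w14.png

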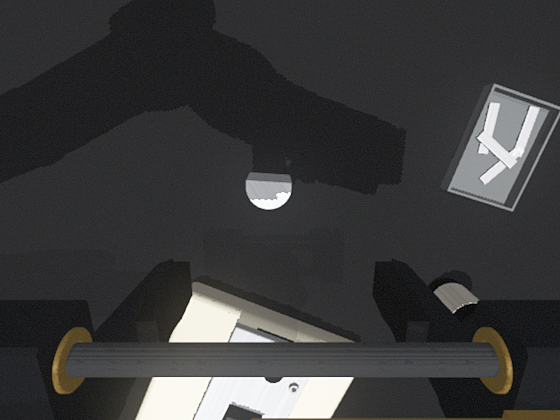

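Run:
```python
import cv2,numpy as np
im=cv2.imread("pics/w14.png")[160:220,235:305].astype(float)
cv2.imwrite("pics/w14d.png",cv2.resize((255*(im/255)**.6).astype(np.uint8),None,fx=9,fy=9,interpolation=cv2.INTER_CUBIC))
```

```text
(no output)
```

View pics/w14d.png

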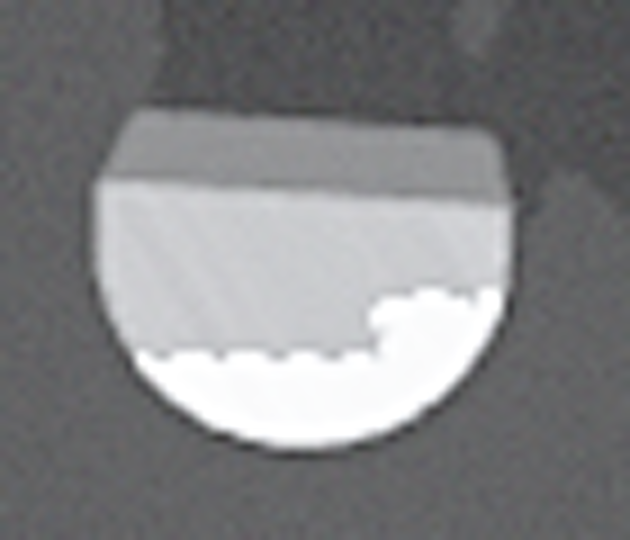

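Run:
```python
from h import *
import pickle
c=pickle.load(open("w14.pkl","rb"))
P=[onz(c,235+u/9-.45,160+v/9-.45,.06) for u,v in [(95,180),(514,204)]]; a=P[1]-P[0]
print(np.round(P,4),np.linalg.norm(a),np.degrees(np.arctan2(a[1],a[0])),"mid",((P[0]+P[1])/2).round(4))
Q=onz(c,235+300/9-.45,160+448/9-.45,.06); print("crown",Q)
# predicted flat mid
y=np.array([-np.sin(np.radians(15.9)),np.cos(np.radians(15.9))]);print("pred flat mid",np.array([.4906,.1977])+y*.003)
```

```text
[[0.4654 0.1958 0.06  ]
 [0.5146 0.2075 0.06  ]] 0.05052827747085254 13.453695378489472 mid [0.49   0.2016 0.06  ]
crown [0.49836907 0.17090163 0.06      ]
pred flat mid [0.48977812 0.20058522]
```

play_rows([
  [1,-2,6.5,18,0.089,0,0.006],
  [1,-2,8.4,18,0.089,0,0.006],
  [1,-2,10.3,18,0.089,0,0.006],
  [1,-2,12,18,0.089,0,0.006],
  [1,-2,14,18,0.089,0,0.006],
  [1,-2,16,17,0.089,0,0.006],
  [1,-2,18,16,0.089,0,0.006],
  [1,-2,19,14,0.089,0,0.006],
])

```text
clock: 22.2
tool_pos: [0.507, 0.1449, 0.0844]
eef_rot: [0.913, 0.111, -0.045, -0.389]
contact_force: [0.8, 0.3, -0.3]
opening: 1.0
```

Run:
```python
from plant import r
from h import *
s=r.get_state(); print(s["tool_pos"],s["opening"],s["contact_force"],s["q"].round(2))
print(err(s,back([.491,.197,.032],14.5,45,.09),14.5,45,True))
plan(s,back([.491,.197,.032],14.5,45,.0),14.5,45,n=8,grasp=True)
im=r.snapshot("wrist");cv2.imwrite("pics/w15.png",im[:,:,::-1])
```

```text
[0.50697475 0.14485935 0.08436081] 1.0000276142046576 [ 0.78968757  0.25125177 -0.2974331 ] [ 0.14  0.99 -0.07  1.85 -0.96  0.89  1.17]
(array([ -5.7,  12.4, -11.3]), array([-1.1, -0.7, -0.3]))
rows needed 1.8 using 8 dist [-21.6  74.  -75. ] rot deg [-1.1 -0.7 -0.3]
[1.0, -0.5, 0.1, 13.4, -0.002, -0.001, -0.001]
[1.0, -0.4, 0.0, 13.4, -0.002, -0.001, -0.001]
[1.0, -0.4, 0.0, 13.4, -0.002, -0.001, -0.001]
[1.0, -0.4, -0.0, 13.4, -0.002, -0.001, -0.001]
[1.0, -0.4, -0.1, 13.4, -0.002, -0.001, -0.001]
[1.0, -0.4, -0.1, 13.4, -0.002, -0.001, -0.001]
[1.0, -0.3, -0.1, 13.4, -0.002, -0.001, -0.001]
[1.0, -0.3, -0.2, 13.4, -0.002, -0.001, -0.001]
```

View pics/w15.png

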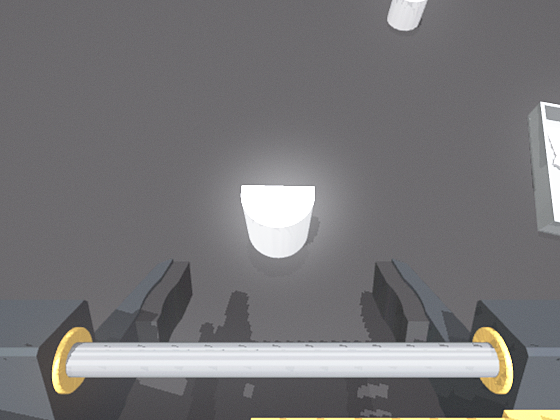

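play_rows([
  [1,-0.5,-0.3,13,-0.002,-0.001,-0.001],
  [1,-0.5,-0.3,13,-0.002,-0.001,-0.001],
  [1,-0.5,-0.3,13,-0.002,-0.001,-0.001],
  [1,-0.5,-0.3,12,-0.002,-0.001,-0.001],
  [1,-0.5,-0.3,12,-0.002,-0.001,-0.001],
  [1,-0.5,-0.3,12,-0.002,-0.001,-0.001],
  [1,0,0,8,-0.002,-0.001,-0.001],
  [1,0,0,8,0,0,0],
])

```text
clock: 23.25
tool_pos: [0.4857, 0.2054, 0.0138]
eef_rot: [0.919, 0.114, -0.052, -0.374]
contact_force: [0.2, -0.3, -0.7]
opening: 0.998
```

Run:
```python
from plant import r
from h import *
s=r.get_state(); print(s["tool_pos"],s["opening"],s["contact_force"],s["q"].round(2))
plan(s,back([.491,.197,.035],14.5,45,.0),14.5,45,n=2,grasp=True)
im=r.snapshot("wrist");cv2.imwrite("pics/w16.png",im[:,:,::-1])
im2=r.snapshot("side");cv2.imwrite("pics/s16.png",cv2.resize(im2[180:300,270:410],(700,600))[:,:,::-1])
```

```text
[0.4857314  0.20543868 0.01378322] 0.9983818494427652 [ 0.24123616 -0.26381072 -0.65122468] [ 0.14  1.1  -0.28  1.9  -0.98  0.61  1.17]
rows needed 0.2 using 2 dist [-0.4 13.5 -1.4] rot deg [ 0.7  0.3 -0.5]
[1.0, 1.5, -4.2, 5.1, 0.006, 0.003, -0.004]
[1.0, 1.5, -4.2, 5.1, 0.006, 0.003, -0.004]
```

View pics/w16.png

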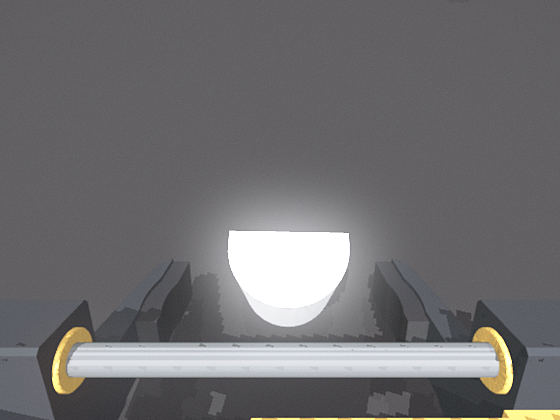

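View pics/s16.png

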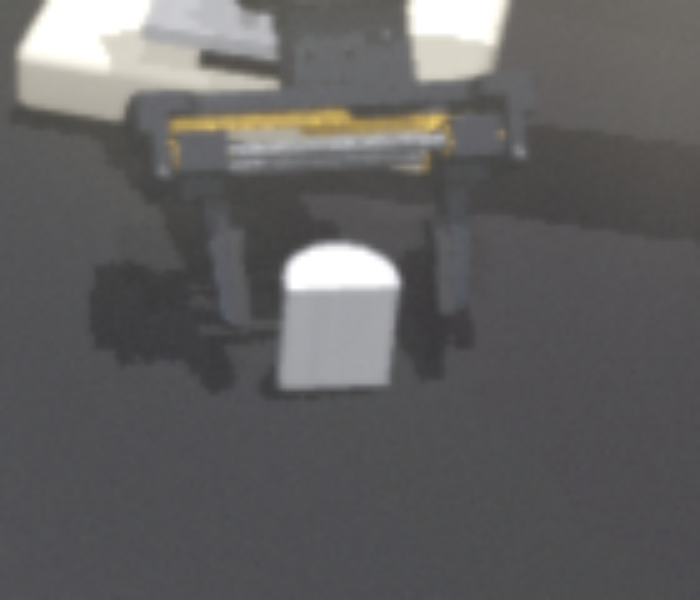

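play_rows([
  [1,1,-2.5,3,0.004,0.002,-0.003],
  [1,1,-2.5,3,0.004,0.002,-0.003],
  [1,0.8,-2,3,0.004,0.001,-0.002],
  [1,0,-1,1,0,0,0],
  [1,0,0,0,0,0,0],
  [0.85,0,0,0,0,0,0],
  [0.75,0,0,0,0,0,0],
  [0.68,0,0,0,0,0,0],
], grip_force=12)

```text
clock: 24.35
tool_pos: [0.4855, 0.2184, 0.0122]
eef_rot: [0.916, 0.116, -0.049, -0.38]
contact_force: [-0.1, 0.0, -0.1]
opening: 0.692
```

Run:
```python
from plant import r
from h import *
s=r.get_state(); print(s["tool_pos"],s["opening"],s["contact_force"],s["q"].round(2))
print(err(s,back([.491,.197,.035],14.5,45,.0),14.5,45,grasp=True))
im=r.snapshot("wrist");cv2.imwrite("pics/w17.png",im[:,:,::-1])
```

```text
[0.48549399 0.21844706 0.01223663] 0.692159625723397 [-0.12905158  0.0451569  -0.14373831] [ 0.15  1.12 -0.33  1.9  -0.98  0.58  1.17]
(array([-0.2,  0.5,  0.1]), array([-0.1, -0. , -0.1]))
```

View pics/w17.png

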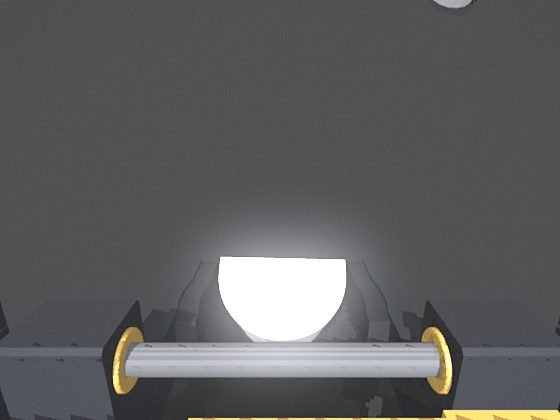

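play_rows([
  [0.6,0,0,0,0,0,0],
  [0.4,0,0,0,0,0,0],
  [0.4,0,0,0,0,0,0],
  [0.4,0,0,0,0,0,0],
  [0.4,0,0,0,0,0,0],
  [0.4,0,0,0,0,0,0],
  [0.4,0,0,0,0,0,0],
  [0.4,0,0,0,0,0,0],
], grip_force=15)

```text
clock: 25.4
tool_pos: [0.4855, 0.2184, 0.0123]
eef_rot: [0.916, 0.116, -0.048, -0.38]
contact_force: [-0.3, -0.2, 0.7]
opening: 0.561
```

Run:
```python
from plant import r
from h import *
import pickle
s=r.get_state(); print(s["tool_pos"],s["opening"],s["contact_force"],s["eef_rot"].tolist())
R=Rn.from_quat(s["eef_rot"]); print("tool x az",np.degrees(np.arctan2(*R.apply([1,0,0])[[1,0]])),"z",R.apply([0,0,1]))
print(err(s,[.491,.197,.035],14.5,45,grasp=True))
pickle.dump({k:s[k] for k in s},open("grip2.pkl","wb"))
plan(s,[.491,.197,.12],14.5,45,n=4,grasp=True)
im=r.snapshot("wrist");cv2.imwrite("pics/w18.png",im[:,:,::-1])
```

```text
[0.48553509 0.21844267 0.01226039] 0.5608811605515317 [-0.29354832 -0.19930028  0.74403543] [0.9162904801316374, 0.11585318049276633, -0.04846609696610808, -0.3803167548698266]
tool x az 14.42871787522913 z [-0.17693986  0.68573134 -0.70602041]
(array([-0.2,  0.5,  0.1]), array([-0.1, -0. , -0.1]))
rows needed 1.4 using 4 dist [-0.2  0.5 85.1] rot deg [-0.1 -0.  -0.1]
[1.0, -0.0, -15.2, -14.9, -0.0, -0.0, -0.0]
[1.0, -0.0, -15.2, -14.9, -0.0, -0.0, -0.0]
[1.0, -0.0, -15.1, -14.9, -0.0, -0.0, -0.0]
[1.0, -0.0, -15.1, -15.0, -0.0, -0.0, -0.0]
```

View pics/w18.png

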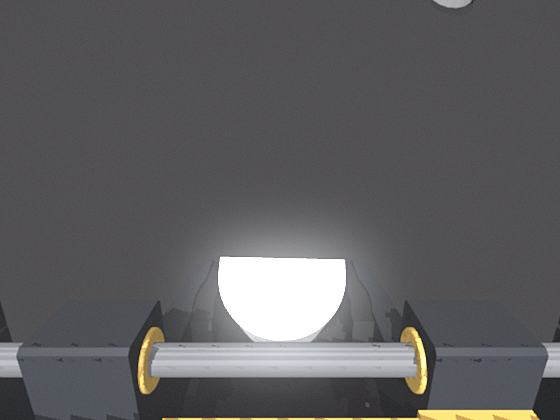

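play_rows([
  [0.4,0,0,0,0,0,0],
  [0.4,0,-5,-5,0,0,0],
  [0.4,0,-12,-12,0,0,0],
  [0.4,0,-18,-18,0,0,0],
  [0.4,0,-18,-18,-0.05,0,0],
  [0.4,0,-18,-18,-0.1,0,0.03],
  [0.4,0,-12,-18,-0.12,0,0.04],
  [0.4,0,-6,-18,-0.12,0,0.04],
], grip_force=40)

```text
clock: 26.45
tool_pos: [0.4866, 0.2117, 0.1596]
eef_rot: [0.979, 0.066, -0.045, -0.187]
contact_force: [1.0, 0.5, -3.3]
opening: 0.563
```

Run:
```python
from plant import r
from h import *
s=r.get_state(); print(s["tool_pos"],s["opening"],s["contact_force"],s["q"].round(2))
plan(s,[.54,-.02,.27],-6.3,0,n=8,hand=.4)
im2=r.snapshot("side");cv2.imwrite("pics/s18.png",im2[:,:,::-1])
im2=r.snapshot("scene");cv2.imwrite("pics/sc18.png",im2[:,:,::-1])
im=r.snapshot("wrist");cv2.imwrite("pics/w19.png",im[:,:,::-1])
# block flat y' at grip2
```

```text
[0.48659875 0.21173735 0.1596121 ] 0.5631986515770838 [ 0.9766703   0.46945331 -3.30213064] [-0.3   0.69  0.08  1.93 -0.73  0.69  0.51]
rows needed 4.4 using 8 dist [  53.4 -231.7  110.4] rot deg [-21.3   6.4  13.8]
[0.4, 1.5, 22.3, -24.0, -0.047, 0.014, 0.03]
[0.4, 2.5, 23.3, -22.9, -0.047, 0.014, 0.03]
[0.4, 3.5, 24.3, -21.7, -0.047, 0.014, 0.03]
[0.4, 4.6, 25.1, -20.5, -0.047, 0.014, 0.03]
[0.4, 5.6, 25.9, -19.3, -0.047, 0.014, 0.03]
[0.4, 6.7, 26.6, -18.0, -0.047, 0.014, 0.03]
[0.4, 7.7, 27.2, -16.6, -0.047, 0.014, 0.03]
[0.4, 8.8, 27.7, -15.2, -0.047, 0.014, 0.03]
```

View pics/s18.png

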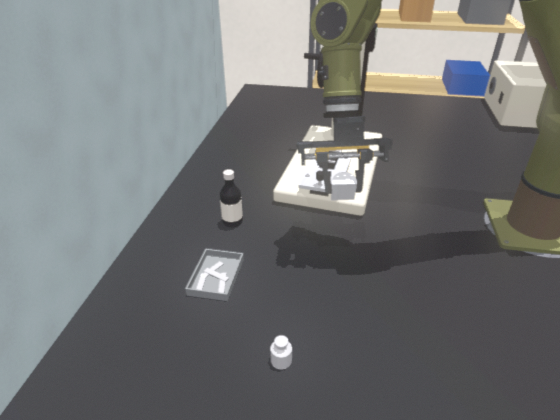

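View pics/sc18.png

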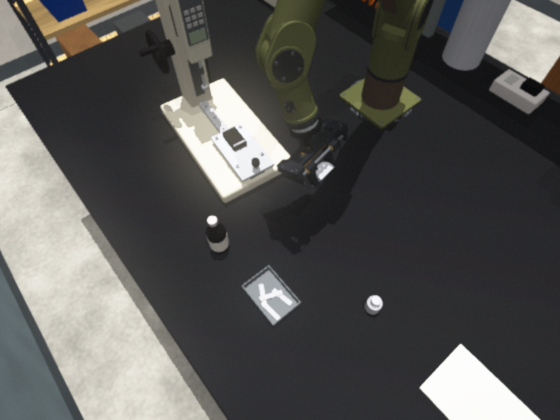

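View pics/w19.png

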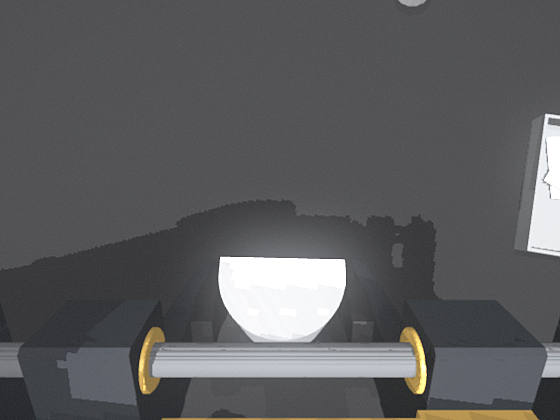

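Run:
```python
import cv2
a=cv2.imread("pics/scene0.png")[120:180,205:275]; b=cv2.imread("pics/side0.png")[145:195,295:355]
cv2.imwrite("pics/p1.png",cv2.resize(a,None,fx=10,fy=10,interpolation=cv2.INTER_CUBIC)); cv2.imwrite("pics/p2.png",cv2.resize(b,None,fx=10,fy=10,interpolation=cv2.INTER_CUBIC))
```

```text
(no output)
```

View pics/p1.png

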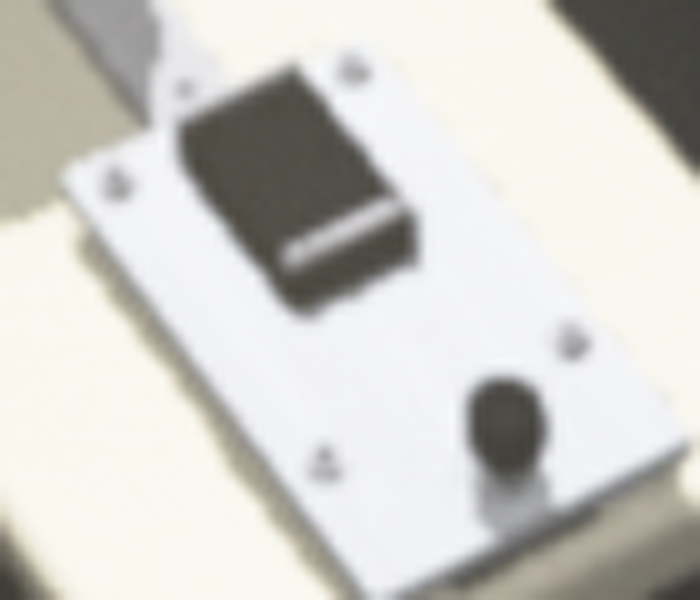

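View pics/p2.png

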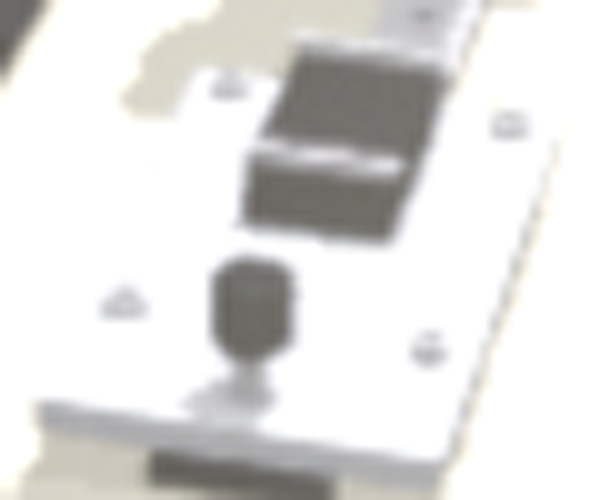

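play_rows([
  [0.4,2,22,-24,-0.047,0.014,0.03],
  [0.4,2.5,24,-23,-0.047,0.014,0.03],
  [0.4,3.5,25,-22,-0.047,0.014,0.03],
  [0.4,4.6,26,-20,-0.047,0.014,0.03],
  [0.4,5.6,27,-15,-0.047,0.014,0.03],
  [0.4,6.7,27,-10,-0.047,0.014,0.03],
  [0.4,7.7,27,-5,-0.06,0.014,0.03],
  [0.4,8.8,28,0,-0.06,0.014,0.03],
])

```text
clock: 27.6
tool_pos: [0.5295, -0.0365, 0.2187]
eef_rot: [0.998, -0.061, -0.014, 0.013]
contact_force: [-0.9, 0.4, -0.9]
opening: 0.564
```

Run:
```python
from plant import r
from h import *
c=r.get_calibration("scene"); d=r.get_calibration("side")
A=lambda p:(205+p[0]/10-.45,120+p[1]/10-.45)
B=lambda p:(295+p[0]/10-.45,145+p[1]/10-.45)
L={"s+b":((118,184),(230,85)),"s-b":((353,70),(510,123)),"s-f":((573,343),(430,347)),"s+f":((325,464),(125,303)),
"knob":((506,425),(252,308)),"lip+":((285,253),(258,152)),"lip-":((400,205),(403,165)),"pf+":((303,317),(242,226)),"pf-":((418,262),(392,240)),"plF+":((372,600),(38,403)),"plF-":((688,450),(445,465))}
X={}
for k,(a,b) in L.items():
    x,e=tri(c,A(a),d,B(b)); X[k]=x; print(k,x.round(4),"res mm",(e*1000).round(1))
for k in ("s+b","s-b","s-f","s+f"): print(k,onz(c,*A(L[k][0]),.075).round(4),onz(d,*B(L[k][1]),.075).round(4))
sc={k:(onz(c,*A(L[k][0]),.075)+onz(d,*B(L[k][1]),.075))/2 for k in ("s+b","s-b","s-f","s+f")}
yv=(sc["s+f"]-sc["s+b"]+sc["s-f"]-sc["s-b"])/2; print("len",np.linalg.norm(yv),"yaw",np.degrees(np.arctan2(-yv[0],yv[1])))
xv=(sc["s+f"]+sc["s+b"]-sc["s-f"]-sc["s-b"])/2; print("w",np.linalg.norm(xv),np.degrees(np.arctan2(xv[1],xv[0])),"mid",sum(sc.values())/4)
```

```text
s+b [ 0.5775 -0.1601  0.0799] res mm [1.5]
s-b [ 0.4947 -0.1509  0.08  ] res mm [1.4]
s-f [ 0.5097 -0.0216  0.0793] res mm [1.8]
s+f [ 0.5927 -0.0338  0.0776] res mm [1.2]
knob [0.5552 0.0064 0.1036] res mm [0.7]
lip+ [ 0.5627 -0.0914  0.0964] res mm [0.3]
lip- [ 0.5237 -0.085   0.0978] res mm [3.6]
pf+ [ 0.5653 -0.0821  0.0776] res mm [0.4]
pf- [ 0.5245 -0.0779  0.0782] res mm [3.]
plF+ [0.6098 0.0105 0.0714] res mm [0.4]
plF- [0.5034 0.0251 0.071 ] res mm [4.2]
s+b [ 0.5766 -0.1632  0.075 ] [ 0.5775 -0.1711  0.075 ]
s-b [ 0.4932 -0.1541  0.075 ] [ 0.494  -0.1617  0.075 ]
s-f [ 0.5089 -0.0235  0.075 ] [ 0.5089 -0.0305  0.075 ]
s+f [ 0.5925 -0.0349  0.075 ] [ 0.5927 -0.0393  0.075 ]
len 0.13141013741291935 yaw -6.739379584402682
w 0.08410217069356202 -6.61327910529285 mid [ 0.54304185 -0.0973147   0.075     ]
```

Run:
```python
from plant import r
from h import *
import pickle
s=r.get_state(); print(s["tool_pos"],s["q"].round(2))
c=r.get_calibration("wrist"); im=r.snapshot("wrist");cv2.imwrite("pics/w20.png",im[:,:,::-1]); pickle.dump(c,open("w20.pkl","wb"))
P=np.array([.540,-.119,.0935]); y=np.array([.115,.9934,0]); print([proj(c,P+y*k).round(0) for k in(-.032,0,.032,.125)])
plan(s,P+[0,0,.07],-6.6,-45,n=8,grasp=True,hand=.4)
```

```text
[ 0.5295318  -0.03646237  0.21866565] [-0.33  0.62  0.51  1.84 -0.37  0.81  0.23]
[array([306., 297.]), array([306., 269.]), array([307., 239.]), array([309., 138.])]
rows needed 4.2 using 8 dist [   7.9 -105.   -77.8] rot deg [-43.5   1.6   0.3]
[0.4, 2.8, 12.6, 10.0, -0.095, 0.004, 0.001]
[0.4, 2.8, 11.6, 11.2, -0.095, 0.004, 0.001]
[0.4, 2.8, 10.5, 12.2, -0.095, 0.004, 0.001]
[0.4, 2.7, 9.3, 13.2, -0.095, 0.004, 0.001]
[0.4, 2.7, 8.0, 14.0, -0.095, 0.004, 0.001]
[0.4, 2.6, 6.7, 14.7, -0.095, 0.004, 0.001]
[0.4, 2.6, 5.2, 15.3, -0.095, 0.004, 0.001]
[0.4, 2.5, 3.8, 15.7, -0.095, 0.004, 0.001]
```

View pics/w20.png

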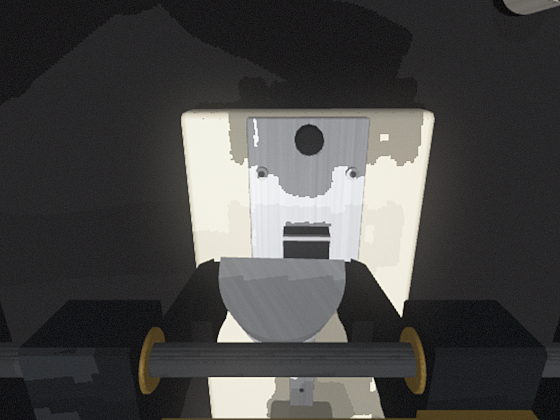

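Run:
```python
import cv2,numpy as np
im=cv2.imread("pics/w20.png")[105:260,240:375].astype(float)
cv2.imwrite("pics/w20c.png",cv2.resize((255*(im/255)**.7).astype(np.uint8),None,fx=5,fy=5,interpolation=cv2.INTER_NEAREST)[:,:])
```

```text
(no output)
```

View pics/w20c.png

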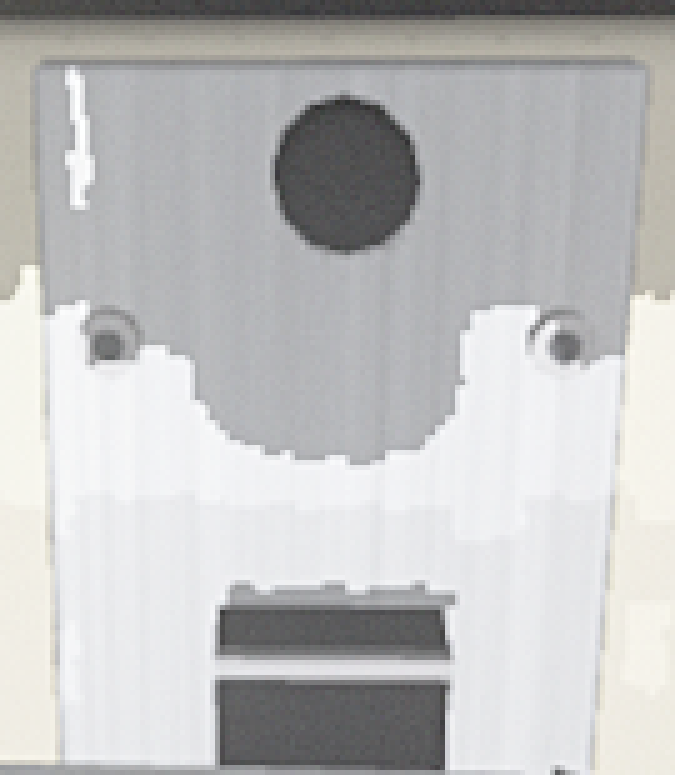

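Run:
```python
from h import *
import pickle
c=pickle.load(open("w20.pkl","rb")); print("cam",-c["R"].T@c["t"])
A=lambda u,v:(240+u/5-.4,105+v/5-.4)
def m(name,pts,z):
    X=[onz(c,*A(*p),z) for p in pts]; print(name,np.round(X,4).tolist()); return X
pf=m("plate front",[(35,62),(648,63)],.0735)
a=pf[1]-pf[0]; print("w",np.linalg.norm(a),"yaw",np.degrees(np.arctan2(a[1],a[0])),"mid",(pf[0]+pf[1])/2)
m("knob",[(347,173),(275,173),(420,173),(347,97),(347,252)],.1115)
li=m("lip in",[(217,681),(449,681)],.0985); lo=m("lip out",[(217,659),(451,659)],.0985)
a=li[1]-li[0]; print("w",np.linalg.norm(a),"yaw",np.degrees(np.arctan2(a[1],a[0])))
# plate side edges
L=m("plate left",[(45,400),(62,750)],.0735);R=m("plate right",[(625,400),(595,750)],.0735)
ps=m("pad front bottom",[(220,605),(445,605)],.0735)
for Y in (-6.3,-6.6,-6.9):
    y=np.array([-np.sin(np.radians(Y)),np.cos(np.radians(Y)),0])
    print(Y,"pad from lip",(li[0]+li[1])/2-y*.032,"from plate",(pf[0]+pf[1])/2-y*.14)
for p in (L,R):
    q=p[0]-p[1]; print("edge yaw",np.degrees(np.arctan2(-q[0],q[1])))
s=sc=[onz(c,*A(*p),.0735) for p in [(110,340),(560,340)]]; print(np.round(s,4))
```

```text
cam [0.54522936 0.05092835 0.38507447]
plate front [[0.5023, 0.0268, 0.0735], [0.609, 0.0139, 0.0735]]
w 0.10750628699791755 yaw -6.8969716485214345 mid [0.55562869 0.02033665 0.0735    ]
knob [[0.5538, 0.0071, 0.1115], [0.5426, 0.0084, 0.1115], [0.5652, 0.0058, 0.1115], [0.5549, 0.0188, 0.1115], [0.5527, -0.0054, 0.1115]]
lip in [[0.5218, -0.0846, 0.0985], [0.5641, -0.0892, 0.0985]]
lip out [[0.5223, -0.0802, 0.0985], [0.5648, -0.0848, 0.0985]]
w 0.04261962211633178 yaw -6.200798588085345
plate left [[0.4944, -0.0347, 0.0735], [0.4864, -0.1085, 0.0735]]
plate right [[0.6027, -0.047, 0.0735], [0.5939, -0.12, 0.0735]]
pad front bottom [[0.5223, -0.0801, 0.0735], [0.5662, -0.0849, 0.0735]]
-6.3 pad from lip [ 0.53945061 -0.11873669  0.0985    ] from plate [ 0.54026589 -0.11881789  0.0735    ]
-6.6 pad from lip [ 0.53928412 -0.11871786  0.0985    ] from plate [ 0.53953749 -0.11873554  0.0735    ]
-6.9 pad from lip [ 0.53911773 -0.11869817  0.0985    ] from plate [ 0.53880953 -0.11864938  0.0735    ]
edge yaw -6.216691326764097
edge yaw -6.857932694500692
[[ 0.5083 -0.0246  0.0735]
 [ 0.5913 -0.0341  0.0735]]
```

```bash
cat > blk.py <<'E'
from plant import r
from h import *
import pickle
s2=pickle.load(open("grip2.pkl","rb"))
def blockT():
    """block in tool frame: origin (flat centre) and rotation; from standing pose at grip"""
    s=r.get_state(); c=r.get_calibration("wrist")
    Rn0=Rn.from_quat(s["eef_rot"]); p0=np.array(s["tool_pos"])
    # camera in tool frame
    Rc=c["R"]@Rn0.as_matrix(); tc=c["R"]@p0+c["t"]
    R2=Rn.from_quat(s2["eef_rot"]); p2=np.array(s2["tool_pos"])
    c2=dict(c); c2["R"]=Rc@R2.as_matrix().T; c2["t"]=tc-c2["R"]@p2
    E=[onz(c2,u,v,.06) for u,v in ((219.,257.),(346.,259.))]
    mid=(E[0]+E[1])/2; mid[2]=.03
    a=E[1]-E[0]
    # block axes when standing: z_b (flat->crown) = -y' ; use tool x horizontal azimuth
    xa=R2.apply([1,0,0]); xa[2]=0; xa/=np.linalg.norm(xa)
    zb=-np.cross([0,0,1],xa); yb=np.cross(zb,xa)
    RB=np.c_[xa,yb,zb]
    return R2.inv().apply(mid-p2), R2.as_matrix().T@RB, np.linalg.norm(a), mid
E
python3 - <<'E'
from blk import *
o,RB,w,mid=blockT(); print("origin in tool",o*1000,"edge width",w,mid); print(RB.round(3))
E
```

```text
origin in tool [  0.65715398  -0.49707492 -24.62825147] edge width 0.05051903198549306 [0.49044202 0.20205799 0.03      ]
[[ 1.    -0.001  0.   ]
 [-0.    -0.708  0.706]
 [-0.    -0.706 -0.708]]
```

```bash
cat >> blk.py <<'E'
def target(P,yaw):
    o,RB,_,_=blockT(); Rtool=Rn.from_matrix(Rn.from_euler('z',yaw,degrees=True).as_matrix()@RB.T)
    return np.array(P)-Rtool.apply(o), Rtool
def planB(P,yaw,n=8,hand=.4,show=True):
    s=r.get_state(); tcp,Rg=target(P,yaw); p=np.array(s["tool_pos"]); R0=Rn.from_quat(s["eef_rot"]); rv=(R0.inv()*Rg).as_rotvec()
    print("dist",((tcp-p)*1000).round(1),"rot",np.degrees(rv).round(1),"rows",np.linalg.norm(rv)/.18)
    for i in range(n if show else 0):
        Ri=R0*Rn.from_rotvec(rv*i/n); print([hand]+(Ri.inv().apply((tcp-p)/n)*1000).round(1).tolist()+(rv/n).round(3).tolist())
def blockpose():
    s=r.get_state(); o,RB,_,_=blockT(); R=Rn.from_quat(s["eef_rot"]); M=R.as_matrix()@RB
    return np.array(s["tool_pos"])+R.apply(o), M
E
python3 - <<'E'
from blk import *
P=np.array([.5393,-.1187,.0935]); print(target(P,-6.6)[0], target(P,-6.6)[1].apply([0,0,1]))
planB(P+[0,0,.05],-6.6)
E
```

```text
[ 0.53659599 -0.1362451   0.07640943] [-0.08163627 -0.70128495 -0.70819132]
dist [  6.8 -96.5 -92. ] rot [-43.1   1.6   0.1] rows 4.180559615937447
[0.4, 2.7, 11.5, 11.8, -0.094, 0.004, 0.0]
[0.4, 2.6, 10.3, 12.8, -0.094, 0.004, 0.0]
[0.4, 2.6, 9.1, 13.8, -0.094, 0.004, 0.0]
[0.4, 2.5, 7.7, 14.6, -0.094, 0.004, 0.0]
[0.4, 2.5, 6.3, 15.2, -0.094, 0.004, 0.0]
[0.4, 2.4, 4.9, 15.8, -0.094, 0.004, 0.0]
[0.4, 2.4, 3.4, 16.2, -0.094, 0.004, 0.0]
[0.4, 2.3, 1.8, 16.4, -0.094, 0.004, 0.0]
```

play_rows([
  [0.4,2.7,11.5,11,-0.094,0.004,0],
  [0.4,2.6,10.3,12,-0.094,0.004,0],
  [0.4,2.6,9,13,-0.094,0.004,0],
  [0.4,2.5,8,14,-0.094,0.004,0],
  [0.4,2.5,6,15,-0.094,0.004,0],
  [0.4,2.4,5,15,-0.094,0.004,0],
  [0.4,2.4,3,14,-0.094,0.004,0],
  [0.4,2.3,2,12,-0.094,0.004,0],
])

```text
clock: 28.65
tool_pos: [0.5204, -0.1436, 0.118]
eef_rot: [0.922, -0.057, -0.042, 0.382]
contact_force: [0.3, 0.0, -2.6]
opening: 0.557
```

Run:
```python
from blk import *
s=r.get_state(); print(s["tool_pos"],s["opening"],s["contact_force"],s["q"].round(2)); print(blockpose()[0])
P=np.array([.5393,-.1187,.0935]); planB(P+[0,0,.025],-6.6,n=4)
c=r.get_calibration("wrist"); im=r.snapshot("wrist");cv2.imwrite("pics/w21.png",im[:,:,::-1]); pickle.dump(c,open("w21.pkl","wb"))
im=r.snapshot("side");cv2.imwrite("pics/s21.png",cv2.resize(im[110:230,260:400],(700,600))[:,:,::-1])
```

```text
[ 0.52043694 -0.14358825  0.11802084] 0.5570217298271366 [ 0.26840567  0.0145399  -2.61008642] [-0.72  1.16  0.91  1.88 -0.1   0.6  -0.15]
[ 0.52416916 -0.12613083  0.13373956]
dist [ 16.1   7.4 -15.3] rot [0.2 2.3 0.5] rows 0.2285757022030097
[0.4, 3.9, -4.3, 0.9, 0.001, 0.01, 0.002]
[0.4, 3.8, -4.3, 1.0, 0.001, 0.01, 0.002]
[0.4, 3.8, -4.3, 1.0, 0.001, 0.01, 0.002]
[0.4, 3.8, -4.3, 1.1, 0.001, 0.01, 0.002]
```

View pics/w21.png

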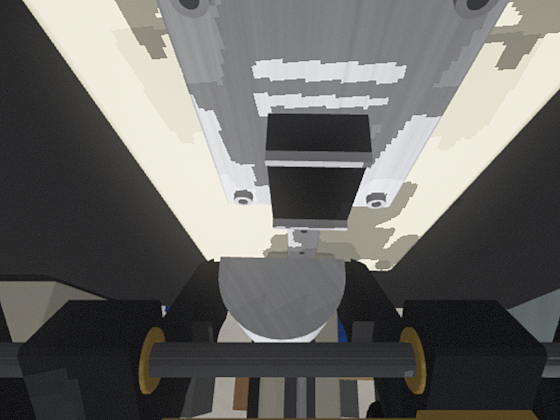

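View pics/s21.png

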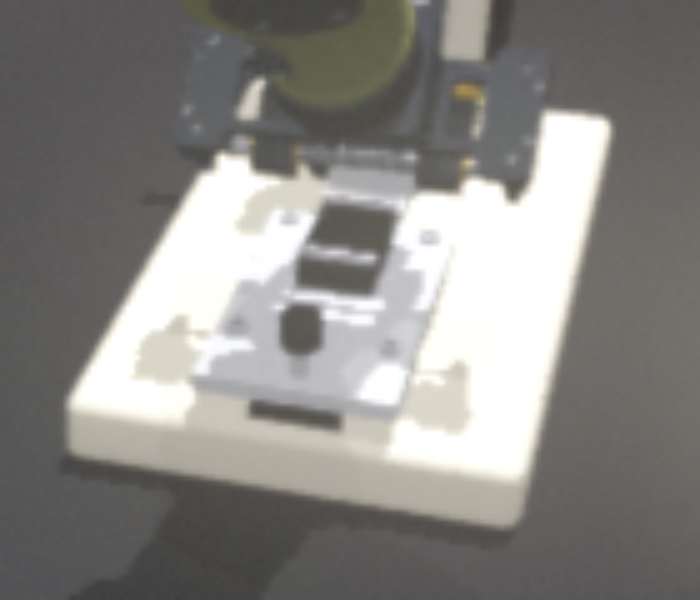

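Run:
```python
import cv2,numpy as np
im=cv2.imread("pics/w21.png")[105:265,210:390].astype(float)
cv2.imwrite("pics/w21c.png",cv2.resize((255*(im/255)**.6).astype(np.uint8),None,fx=4,fy=4,interpolation=cv2.INTER_NEAREST))
```

```text
(no output)
```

View pics/w21c.png

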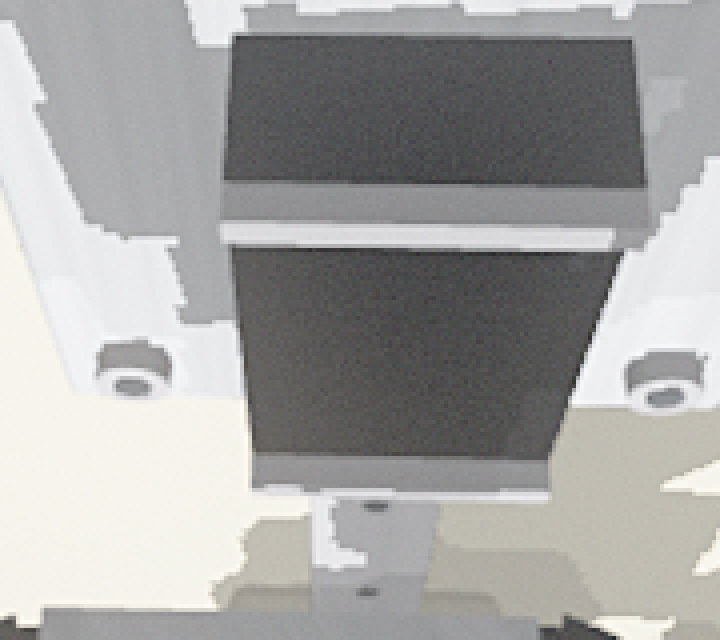

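Run:
```python
from h import *
import pickle
c=pickle.load(open("w21.pkl","rb")); print("cam",-c["R"].T@c["t"])
A=lambda u,v:(210+u/4-.375,105+v/4-.375)
Y=np.radians(-6.6); x=np.array([np.cos(Y),np.sin(Y)]); y=np.array([-np.sin(Y),np.cos(Y)]); P0=np.array([.5393,-.1187])
for n,a,b,z in [("front bottom",(233,37),(634,40),.0735),("front/lip base",(223,182),(643,187),.0935),("lip out top",(220,223),(648,230),.0985),("lip in top",(233,245),(619,250),.0985),("back in base",(252,453),(549,457),.0935),("back in top",(253,489),(549,494),.0985)]:
    q=[onz(c,*A(*p),z)[:2] for p in(a,b)]; d=q[1]-q[0]
    print(n,"w %.1f yaw %.1f"%(np.linalg.norm(d)*1000,np.degrees(np.arctan2(d[1],d[0]))),"mid rel P0 x' %.1f y' %.1f"%(((q[0]+q[1])/2-P0)@x*1000,((q[0]+q[1])/2-P0)@y*1000))
# PnP
obj=[];px=[]
for a,b,yy,zz in [((252,453),(549,457),-32,0),((253,489),(549,494),-32,5),((233,245),(619,250),32,5),]:
    obj+=[(-22,yy,zz),(22,yy,zz)];px+=[A(*a),A(*b)]
K=np.array([[c["fx"],0,c["cx"]],[0,c["fy"],c["cy"]],[0,0,1]])
ok,rv,tv=cv2.solvePnP(np.array(obj,float)/1000,np.array(px,float),K,None)
Rw=c["R"].T@cv2.Rodrigues(rv)[0]; X=c["R"].T@(tv.ravel()-c["t"]); print(X.round(4),Rw.round(3).tolist())
```

```text
cam [0.54764384 0.03430805 0.17643821]
front bottom w 43.3 yaw -6.3 mid rel P0 x' 0.1 y' 36.9
front/lip base w 42.4 yaw -6.3 mid rel P0 x' -0.3 y' 38.0
lip out top w 42.6 yaw -6.6 mid rel P0 x' -0.2 y' 37.8
lip in top w 39.4 yaw -6.2 mid rel P0 x' -0.7 y' 34.0
back in base w 42.8 yaw -5.4 mid rel P0 x' -0.2 y' -28.0
back in top w 42.5 yaw -5.7 mid rel P0 x' -0.0 y' -29.7
[ 0.5386 -0.1273  0.0875] [[0.994, 0.107, 0.006], [-0.107, 0.994, 0.027], [-0.003, -0.028, 1.0]]
```

play_rows([
  [0.4,4,-4.3,0.5,0,0.01,0.002],
  [0.4,4,-4.3,0.5,0,0.01,0.002],
  [0.4,4,-4.3,0.5,0,0.01,0.002],
  [0.4,3.5,-4.3,0.5,0,0.01,0.002],
  [0.4,0,0,0,0,0,0],
  [0.4,0,0,0,0,0,0],
  [0.4,0,0,0,0,0,0],
  [0.4,0,0,0,0,0,0],
])

```text
clock: 29.75
tool_pos: [0.5364, -0.1345, 0.102]
eef_rot: [0.924, -0.054, -0.023, 0.379]
contact_force: [-0.3, -0.3, -2.1]
opening: 0.561
```

Run:
```python
from blk import *
s=r.get_state(); print(s["contact_force"]); print(blockpose()[0])
Y=np.radians(-6.6); y=np.array([-np.sin(Y),np.cos(Y),0])
P=np.array([.5393,-.1187,.0935])+.0007*y; planB(P+[0,0,.012],-6.6,n=4)
c=r.get_calibration("wrist"); im=r.snapshot("wrist");cv2.imwrite("pics/w22.png",im[:,:,::-1]); pickle.dump(c,open("w22.pkl","wb"))
im=r.snapshot("side");cv2.imwrite("pics/s22f.png",im[:,:,::-1]);cv2.imwrite("pics/s22.png",cv2.resize(im[135:185,300:360],None,fx=10,fy=10,interpolation=cv2.INTER_CUBIC)[:,:,::-1])
im=r.snapshot("scene");cv2.imwrite("pics/sc22f.png",im[:,:,::-1]);cv2.imwrite("pics/sc22.png",cv2.resize(im[105:165,205:275],None,fx=10,fy=10,interpolation=cv2.INTER_CUBIC)[:,:,::-1])
```

```text
[-0.27428398 -0.31148832 -2.11902229]
[ 0.53917107 -0.11706599  0.11786799]
dist [  0.3  -1.  -12.3] rot [-0.3  0.2  0. ] rows 0.030942840625037334
[0.4, 0.1, -2.0, 2.4, -0.001, 0.001, 0.0]
[0.4, 0.1, -2.0, 2.4, -0.001, 0.001, 0.0]
[0.4, 0.1, -2.0, 2.4, -0.001, 0.001, 0.0]
[0.4, 0.1, -2.0, 2.4, -0.001, 0.001, 0.0]
```

View pics/w22.png

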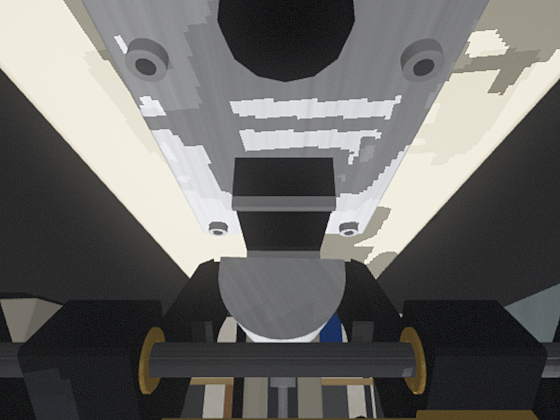

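View pics/s22.png

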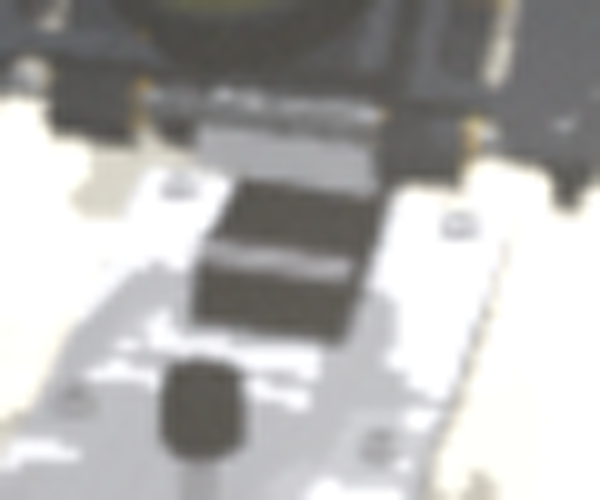

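View pics/sc22.png

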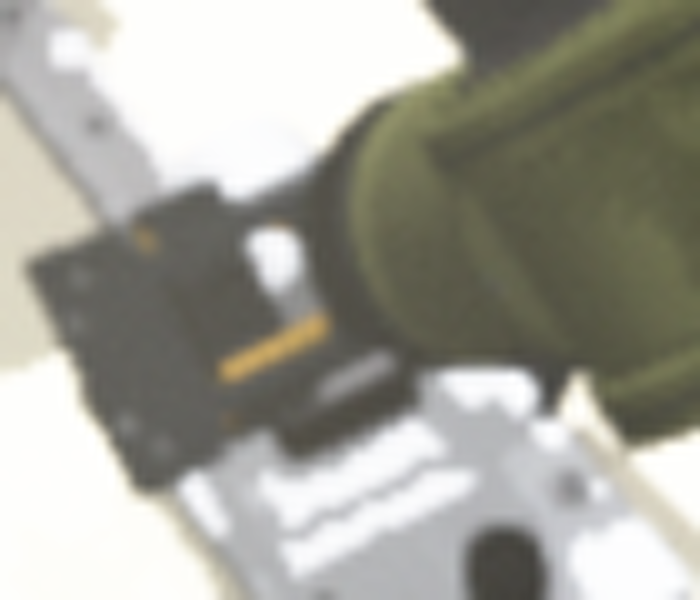

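Run:
```python
from blk import *
d=r.get_calibration("side"); O,M=blockpose()
B=lambda p:np.array((300+p[0]/10-.45,135+p[1]/10-.45))
E=[O+M@np.array([x,.03,0]) for x in(-.025,.025)]
print("pred block edge",[((proj(d,e)-[300,135]+.45)*10).round(0).tolist() for e in E])
Y=np.radians(-6.6); y=np.array([-np.sin(Y),np.cos(Y),0]);x=np.array([np.cos(Y),np.sin(Y),0]); P=np.array([.5393,-.1187,.0935])
for nm,yy,zz in (("lip in top",.032,.005),("lip out top",.036,.005),("front base",.036,-.02),("back in top",-.032,.005)):
    print(nm,[((proj(d,P+y*yy+x*xx+[0,0,zz])-[300,135]+.45)*10).round(0).tolist() for xx in(-.022,.022)])
w=pickle.load(open("w22.pkl","rb"))
A=lambda q:q
print("wrist pred", [ (nm,[proj(w,P+y*yy+x*xx+[0,0,zz]).round(1).tolist() for xx in(-.022,.022)]) for nm,yy,zz in (("lip in top",.032,.005),("lip out top",.036,.005),("front base",.036,-.02),("back in base",-.032,0))])
print("block edge wrist",[proj(w,e).round(1).tolist() for e in E])
im=cv2.imread("pics/w22.png")[150:262,210:355].astype(float)
cv2.imwrite("pics/w22c.png",cv2.resize((255*(im/255)**.6).astype(np.uint8),None,fx=5,fy=5,interpolation=cv2.INTER_NEAREST))
```

```text
pred block edge [[372.0, 209.0], [194.0, 184.0]]
lip in top [[355.0, 270.0], [199.0, 249.0]]
lip out top [[352.0, 277.0], [196.0, 255.0]]
front base [[346.0, 356.0], [192.0, 334.0]]
back in top [[396.0, 167.0], [246.0, 147.0]]
wrist pred [('lip in top', [[231.3, 213.6], [334.9, 213.8]]), ('lip out top', [[230.1, 209.4], [336.3, 209.6]]), ('front base', [[234.0, 159.4], [332.5, 159.5]]), ('back in base', [[246.2, 252.7], [319.8, 252.8]])]
block edge wrist [[220.0, 257.8], [344.8, 257.8]]
```

View pics/w22c.png

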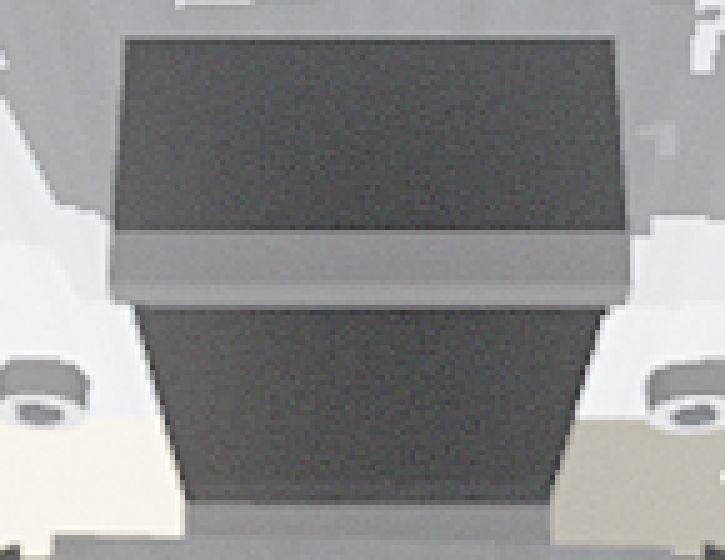

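play_rows([
  [0.4,0.3,-2,2.4,0,0,0],
  [0.4,0.3,-2,2.4,0,0,0],
  [0.4,0,-2,2.4,0,0,0],
  [0.4,0,-2,2.4,0,0,0],
  [0.4,0,-1,1,0,0,0],
  [0.4,0,0,0,0,0,0],
  [0.4,0,0,0,0,0,0],
  [0.4,0,0,0,0,0,0],
])

```text
clock: 30.9
tool_pos: [0.5368, -0.1357, 0.0868]
eef_rot: [0.923, -0.054, -0.024, 0.379]
contact_force: [0.4, -0.7, -2.8]
opening: 0.56
```

Run:
```python
from blk import *
s=r.get_state(); print(s["contact_force"]); print(blockpose()[0], blockpose()[1].round(3).tolist())
Y=np.radians(-6.6); y=np.array([-np.sin(Y),np.cos(Y),0]); x=np.array([np.cos(Y),np.sin(Y),0])
P=np.array([.5393,-.1187,.0935])+.0005*y+.0004*x; planB(P+[0,0,.000],-6.6,n=4)
c=r.get_calibration("wrist"); im=r.snapshot("wrist");cv2.imwrite("pics/w23.png",im[:,:,::-1]); pickle.dump(c,open("w23.pkl","wb"))
cv2.imwrite("pics/w23c.png",cv2.resize((255*(im[150:270,205:355,::-1]/255.)**.6).astype(np.uint8),None,fx=5,fy=5,interpolation=cv2.INTER_NEAREST))
im=r.snapshot("side");cv2.imwrite("pics/s23.png",cv2.resize(im[135:185,300:360],None,fx=10,fy=10,interpolation=cv2.INTER_CUBIC)[:,:,::-1])
```

```text
[ 0.39649089 -0.65548541 -2.78921226]
[ 0.53962143 -0.11824915  0.1027233 ] [[0.993, 0.117, 0.002], [-0.117, 0.993, -0.005], [-0.003, 0.005, 1.0]]
dist [ 0.2 -0.1 -9.1] rot [-0.3  0.2  0. ] rows 0.030974427771552463
[0.4, 0.1, -1.6, 1.6, -0.001, 0.001, 0.0]
[0.4, 0.1, -1.6, 1.6, -0.001, 0.001, 0.0]
[0.4, 0.1, -1.6, 1.6, -0.001, 0.001, 0.0]
[0.4, 0.1, -1.6, 1.6, -0.001, 0.001, 0.0]
```

View pics/w23c.png

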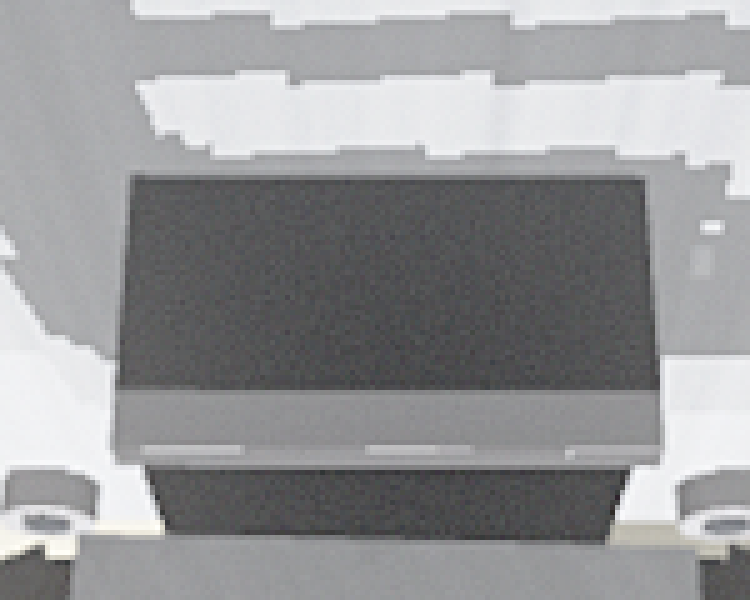

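View pics/s23.png

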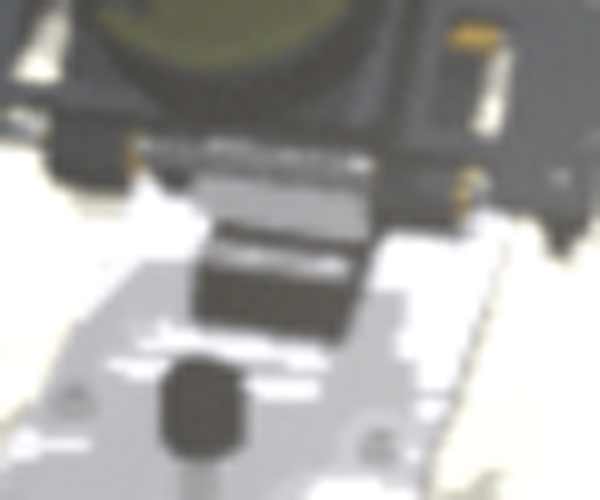

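Run:
```python
from blk import *
w=pickle.load(open("w23.pkl","rb")); O,M=blockpose()
print("edge row",proj(w,O+M@[0,.03,0]))
for dz in (0,-.001,-.002):
  print(dz,[(yy,proj(w,O+M@np.array([0,.032+yy,.005-.0092+dz]))[1].round(1),proj(w,O+M@np.array([0,.0365+yy,-.0292+dz]))[1].round(1)) for yy in (-.002,-.001,0,.001,.002)])
d=r.get_calibration("side")
print([((proj(d,O+M@np.array([xx,.03,0]))-[300,135]+.45)*10).round(0).tolist() for xx in (-.025,.025)],[((proj(d,O+M@np.array([xx,.032,-.0042]))-[300,135]+.45)*10).round(0).tolist() for xx in (-.022,.022)],[((proj(d,O+M@np.array([xx,.0365,-.0292]))-[300,135]+.45)*10).round(0).tolist() for xx in (-.022,.022)])
```

```text
edge row [282.41966354 257.99361994]
0 [(-0.002, np.float64(248.1), np.float64(188.9)), (-0.001, np.float64(247.2), np.float64(187.7)), (0, np.float64(246.4), np.float64(186.6)), (0.001, np.float64(245.5), np.float64(185.4)), (0.002, np.float64(244.6), np.float64(184.1))]
-0.001 [(-0.002, np.float64(245.7), np.float64(186.9)), (-0.001, np.float64(244.9), np.float64(185.7)), (0, np.float64(244.0), np.float64(184.5)), (0.001, np.float64(243.1), np.float64(183.3)), (0.002, np.float64(242.2), np.float64(182.1))]
-0.002 [(-0.002, np.float64(243.4), np.float64(184.9)), (-0.001, np.float64(242.6), np.float64(183.7)), (0, np.float64(241.7), np.float64(182.5)), (0.001, np.float64(240.8), np.float64(181.2)), (0.002, np.float64(239.9), np.float64(180.0))]
[[367.0, 255.0], [190.0, 231.0]] [[354.0, 270.0], [198.0, 249.0]] [[344.0, 357.0], [190.0, 335.0]]
```

play_rows([
  [0.4,0,-1.4,1.4,0,0,0],
  [0.4,0,-1.4,1.4,0,0,0],
  [0.4,0,-1.4,1.4,0,0,0],
  [0.4,0,0,0,0,0,0],
  [0.4,0,-0.7,0.7,0,0,0],
  [0.4,0,0,0,0,0,0],
  [0.4,0,-0.7,0.7,0,0,0],
  [0.4,0,0,0,0,0,0],
])

```text
clock: 32.0
tool_pos: [0.5369, -0.1356, 0.0783]
eef_rot: [0.924, -0.054, -0.023, 0.379]
contact_force: [0.7, 0.0, -2.4]
opening: 0.563
```

Run:
```python
from blk import *
s=r.get_state(); print(s["contact_force"],s["moment"]); print(blockpose()[0])
```

```text
[ 0.65072405  0.03686509 -2.44784009] [ 0.9175462  -0.05783019  0.01834295]
[ 0.5396653  -0.1181391   0.09422687]
```

play_rows([
  [0.4,0,-0.6,0.6,0,0,0],
  [0.4,0,0,0,0,0,0],
  [0.4,0,-0.5,0.5,0,0,0],
  [0.4,0,0,0,0,0,0],
  [0.4,0,-0.4,0.4,0,0,0],
  [0.4,0,0,0,0,0,0],
  [0.4,0,0,0,0,0,0],
  [0.4,0,0,0,0,0,0],
])

```text
clock: 33.0
tool_pos: [0.537, -0.1358, 0.0768]
eef_rot: [0.923, -0.054, -0.023, 0.379]
contact_force: [1.0, 0.9, -0.4]
opening: 0.558
```

Run:
```python
from blk import *
s=r.get_state(); print(s["contact_force"],s["moment"]); print(blockpose()[0])
im=r.snapshot("wrist");cv2.imwrite("pics/w24c.png",cv2.resize((255*(im[150:270,205:355,::-1]/255.)**.6).astype(np.uint8),None,fx=5,fy=5,interpolation=cv2.INTER_NEAREST))
```

```text
[ 0.96647673  0.85355172 -0.41370655] [ 0.76315469  0.08523476 -0.05519251]
[ 0.5397357  -0.11828761  0.09271191]
```

View pics/w24c.png

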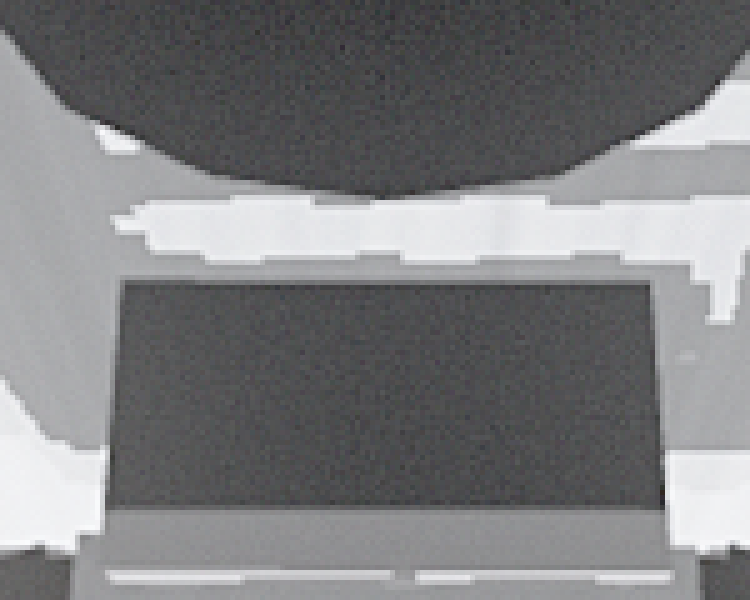

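play_rows([
  [0.4,0,-0.5,0.5,0,0,0],
  [0.4,0,0,0,0,0,0],
  [0.4,0,-0.4,0.4,0,0,0],
  [0.4,0,0,0,0,0,0],
  [0.4,0,0,0,0,0,0],
  [0.4,0,0,0,0,0,0],
  [0.4,0,0,0,0,0,0],
  [0.4,0,0,0,0,0,0],
], grip_force=20)

```text
clock: 34.05
tool_pos: [0.5369, -0.1364, 0.0768]
eef_rot: [0.923, -0.054, -0.023, 0.38]
contact_force: [0.0, 1.3, 2.2]
opening: 0.565
```

Run:
```python
from blk import *
s=r.get_state(); print(s["contact_force"],s["moment"]); print(blockpose()[0],s["eef_rot"])
```

```text
[0.02331782 1.25027161 2.15267852] [ 0.47105311  0.18407596 -0.10083045]
[ 0.53965547 -0.11895258  0.09264094] [ 0.92306613 -0.0540654  -0.02334481  0.38010639]
```

play_rows([
  [0.4,0,0,0,0,0,0],
  [0.56,0,0,0,0,0,0],
  [0.58,0,0,0,0,0,0],
  [0.62,0,0,0,0,0,0],
  [0.7,0,0,0,0,0,0],
  [0.8,0,0,0,0,0,0],
  [0.9,0,0,0,0,0,0],
  [1,0,0,0,0,0,0],
], grip_force=6)

```text
clock: 35.05
tool_pos: [0.5371, -0.1366, 0.0761]
eef_rot: [0.923, -0.054, -0.023, 0.38]
contact_force: [-0.7, 0.0, -0.6]
opening: 0.983
```

Run:
```python
from blk import *
s=r.get_state(); print(s["contact_force"],s["opening"],s["tool_pos"])
c=r.get_calibration("wrist");im=r.snapshot("wrist");cv2.imwrite("pics/w25.png",im[:,:,::-1])
im=r.snapshot("side");cv2.imwrite("pics/s25.png",cv2.resize(im[135:185,300:360],None,fx=10,fy=10,interpolation=cv2.INTER_CUBIC)[:,:,::-1])
```

```text
[-0.6917562   0.03053286 -0.61116636] 0.9830419439661758 [ 0.53707517 -0.13660938  0.07613141]
```

View pics/w25.png

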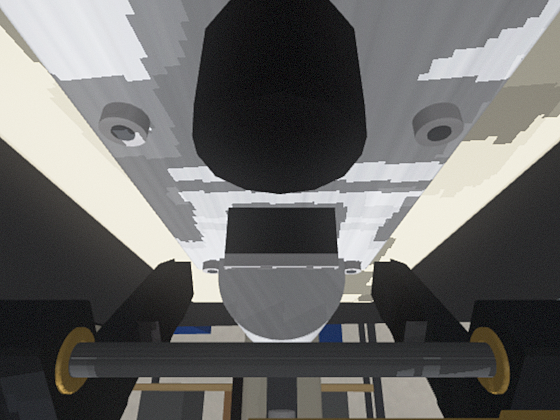

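View pics/s25.png

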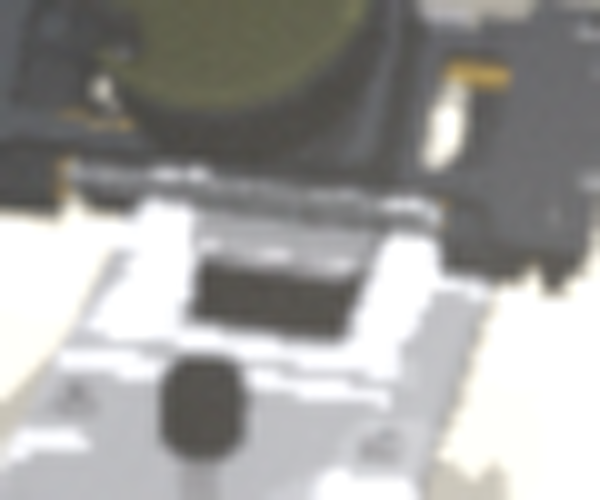

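play_rows([
  [1,0,0,-6,0,0,0],
  [1,0,0,-10,0,0,0],
  [1,0,0,-14,0,0,0],
  [1,0,0,-16,0,0,0],
  [1,0,0,-18,0,0,0],
  [1,0,0,-18,0,0,0],
  [0.5,0,-10,-20,0,0,0],
  [0,0,-15,-20,0,0,0],
])

```text
clock: 36.15
tool_pos: [0.5502, -0.0279, 0.152]
eef_rot: [0.923, -0.055, -0.022, 0.379]
contact_force: [-0.1, -0.5, -0.0]
opening: 0.796
```

Run:
```python
from blk import *
s=r.get_state(); print(s["contact_force"],s["opening"],s["tool_pos"],s["q"].round(2))
Y=np.radians(-6.6); y=np.array([-np.sin(Y),np.cos(Y),0])
P=np.array([.5397,-.1187,0])
plan(s,P+y*.160+[0,0,.135],-6.6,-30,n=8,hand=0)
im=r.snapshot("wrist");cv2.imwrite("pics/w26.png",im[:,:,::-1])
im=r.snapshot("side");cv2.imwrite("pics/s26.png",cv2.resize(im[110:230,260:400],(700,600))[:,:,::-1])
```

```text
[-0.10495334 -0.47276054 -0.0184971 ] 0.7956166566739166 [ 0.55016127 -0.02793448  0.15204717] [-0.88  1.13  0.94  1.73 -0.13  0.84 -0.24]
rows needed 1.4 using 8 dist [  7.9  68.2 -17. ] rot deg [14.7  0.  -0.2]
[0, -0.0, -7.6, -4.5, 0.032, 0.0, -0.0]
[0, -0.0, -7.7, -4.3, 0.032, 0.0, -0.0]
[0, -0.0, -7.9, -4.0, 0.032, 0.0, -0.0]
[0, -0.0, -8.0, -3.8, 0.032, 0.0, -0.0]
[0, -0.0, -8.1, -3.5, 0.032, 0.0, -0.0]
[0, -0.0, -8.2, -3.2, 0.032, 0.0, -0.0]
[0, -0.0, -8.3, -3.0, 0.032, 0.0, -0.0]
[0, 0.0, -8.4, -2.7, 0.032, 0.0, -0.0]
```

View pics/w26.png

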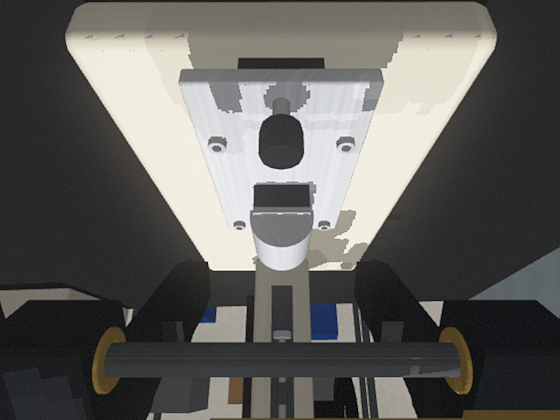

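View pics/s26.png

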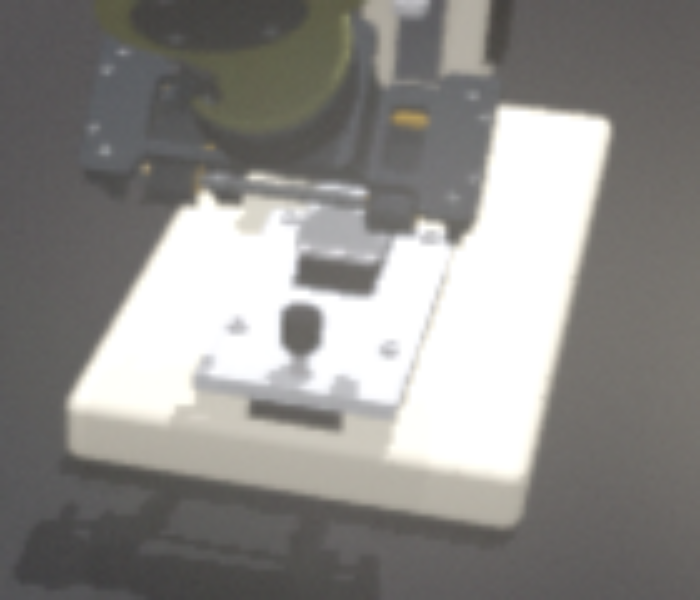

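play_rows([
  [0,0,-9,-6,0.032,0,0],
  [0,0,-9,-5,0.032,0,0],
  [0,0,-9,-4,0.032,0,0],
  [0,0,-9,-4,0.032,0,0],
  [0,0,-9,-3.5,0.032,0,0],
  [0,0,-9,-3,0.032,0,0],
  [0,0,-9,-3,0.032,0,0],
  [0,0,-9,-2,0.032,0,0],
])

```text
clock: 37.25
tool_pos: [0.5596, 0.0521, 0.1303]
eef_rot: [0.967, -0.057, -0.014, 0.25]
contact_force: [-0.5, 0.4, 0.4]
opening: 0.004
```

Run:
```python
from blk import *
s=r.get_state(); print(s["contact_force"],s["opening"],s["tool_pos"],s["q"].round(2))
Y=np.radians(-6.6); y=np.array([-np.sin(Y),np.cos(Y),0])
P=np.array([.5397,-.1187,0])
plan(s,P+y*.154+[0,0,.078],-6.6,-30,n=8,hand=0)
```

```text
[-0.52624145  0.3829512   0.38811075] 0.0036636983197640923 [0.55962264 0.05212243 0.13031601] [-0.84  1.01  0.8   1.71 -0.25  0.83 -0.19]
rows needed 0.9 using 8 dist [ -2.2 -17.8 -52.3] rot deg [-1.  -0.  -0.1]
[0, -0.0, -1.2, 6.8, -0.002, -0.0, -0.0]
[0, -0.0, -1.2, 6.8, -0.002, -0.0, -0.0]
[0, -0.0, -1.2, 6.8, -0.002, -0.0, -0.0]
[0, -0.0, -1.2, 6.8, -0.002, -0.0, -0.0]
[0, -0.0, -1.3, 6.8, -0.002, -0.0, -0.0]
[0, -0.0, -1.3, 6.8, -0.002, -0.0, -0.0]
[0, -0.0, -1.3, 6.8, -0.002, -0.0, -0.0]
[0, -0.0, -1.3, 6.8, -0.002, -0.0, -0.0]
```

play_rows([
  [0,0,-1.2,6.8,-0.002,0,0],
  [0,0,-1.2,6.8,-0.002,0,0],
  [0,0,-1.2,6.8,-0.002,0,0],
  [0,0,-1.2,6.8,-0.002,0,0],
  [0,0,-1.2,6.8,-0.002,0,0],
  [0,0,-1.2,6.8,-0.002,0,0],
  [0,0,-1.2,6,-0.002,0,0],
  [0,0,-1.2,5,-0.002,0,0],
])

```text
clock: 38.25
tool_pos: [0.5571, 0.0338, 0.0763]
eef_rot: [0.964, -0.057, -0.015, 0.258]
contact_force: [-0.1, 0.4, -0.4]
opening: 0.004
```

Run:
```python
from blk import *
s=r.get_state(); print(s["contact_force"],s["opening"],s["tool_pos"],s["q"].round(2))
Y=np.radians(-6.6); y=np.array([-np.sin(Y),np.cos(Y),0])
P=np.array([.5397,-.1187,0])
plan(s,P+y*.124+[0,0,.079],-6.6,-30,n=3,hand=0)
im=r.snapshot("wrist");cv2.imwrite("pics/w27.png",im[:,:,::-1])
im=r.snapshot("side");cv2.imwrite("pics/s27.png",cv2.resize(im[110:230,260:400],(700,600))[:,:,::-1])
```

```text
[-0.13233288  0.38327123 -0.36918157] 0.004182561429555547 [0.55708653 0.03380555 0.07631418] [-0.81  1.09  0.76  1.75 -0.28  0.72 -0.19]
rows needed 0.5 using 3 dist [ -3.1 -29.3   2.7] rot deg [-0.   0.  -0.1]
[0, 0.1, 9.0, 4.1, -0.0, 0.0, -0.001]
[0, 0.1, 9.0, 4.1, -0.0, 0.0, -0.001]
[0, 0.1, 9.0, 4.1, -0.0, 0.0, -0.001]
```

View pics/w27.png

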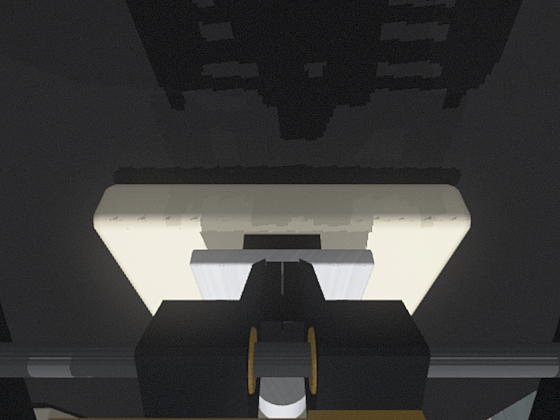

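View pics/s27.png

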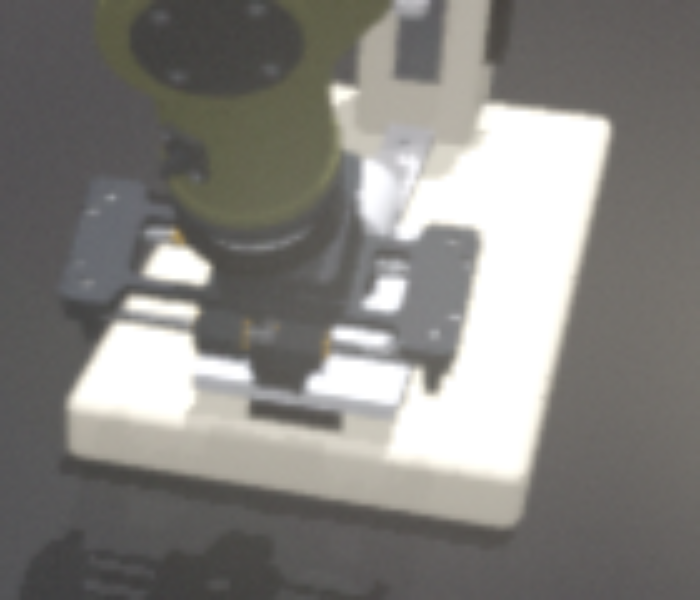

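play_rows([
  [0,0,6.5,2.5,0,0,0],
  [0,0,5,2.5,0,0,0],
  [0,0,4,2,0,0,0],
  [0,0,4,2.3,0,0,0],
  [0,0,5,2.9,0,0,0],
  [0,0,6,3.4,0,0,0],
  [0,0,7,4,0,0,0],
  [0,0,7,4,0,0,0],
])

```text
clock: 39.35
tool_pos: [0.5513, -0.0175, 0.0785]
eef_rot: [0.965, -0.056, -0.014, 0.257]
contact_force: [-0.3, 1.6, 1.4]
opening: 0.007
```

```bash
cat > pose.py <<'E'
from blk import *
s=r.get_state(); Y=np.radians(-6.6); y=np.array([-np.sin(Y),np.cos(Y),0]);x=np.array([np.cos(Y),np.sin(Y),0])
P=np.array([.5397,-.1187,0]); v=s["tool_pos"]-P
print("t",s["clock"],"F along -y'",-s["contact_force"]@y,s["contact_force"],"x' %.1f y' %.1f z %.1f"%(v@x*1000,v@y*1000,v[2]*1000),"rot err",err(s,[0,0,0],-6.6,-30)[1],s["q"].round(2))
E
python3 pose.py
```

```text
t 39.35 F along -y' -1.52405864635461 [-0.32691964  1.57205222  1.40750422] x' -0.1 y' 101.8 z 78.5 rot err [-0.2 -0.  -0.1] [-0.73  1.06  0.75  1.82 -0.27  0.63 -0.12]
```

play_rows([
  [0,0,7,4,0,0,0],
  [0,0,7,4,0,0,0],
  [0,0,7,4,0,0,0],
  [0,0,7,4,0,0,0],
  [0,0,7,4,0,0,0],
  [0,0,7,4,0,0,0],
  [0,0,7,4,0,0,0],
  [0,0,7,4,0,0,0],
])

```text
clock: 40.35
tool_pos: [0.5431, -0.0865, 0.0786]
eef_rot: [0.965, -0.056, -0.015, 0.257]
contact_force: [-0.2, 2.3, 0.7]
opening: 0.009
```

```bash
python3 pose.py
python3 - <<'E'
from plant import r
import cv2
im=r.snapshot("side");cv2.imwrite("pics/s28.png",cv2.resize(im[80:230,240:415],(700,600))[:,:,::-1])
im=r.snapshot("scene");cv2.imwrite("pics/sc28.png",cv2.resize(im[60:210,140:315],(700,600))[:,:,::-1])
E
```

```text
t 40.35 F along -y' -2.2675068725287124 [-0.15978263  2.30112191  0.69208716] x' -0.3 y' 32.4 z 78.6 rot err [-0.2 -0.  -0.1] [-0.63  1.04  0.74  1.89 -0.24  0.52 -0.04]
```

View pics/s28.png

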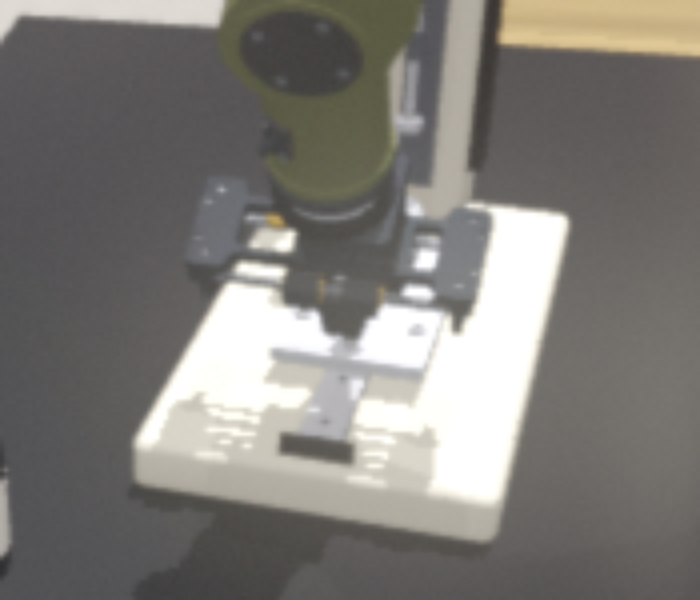

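View pics/sc28.png

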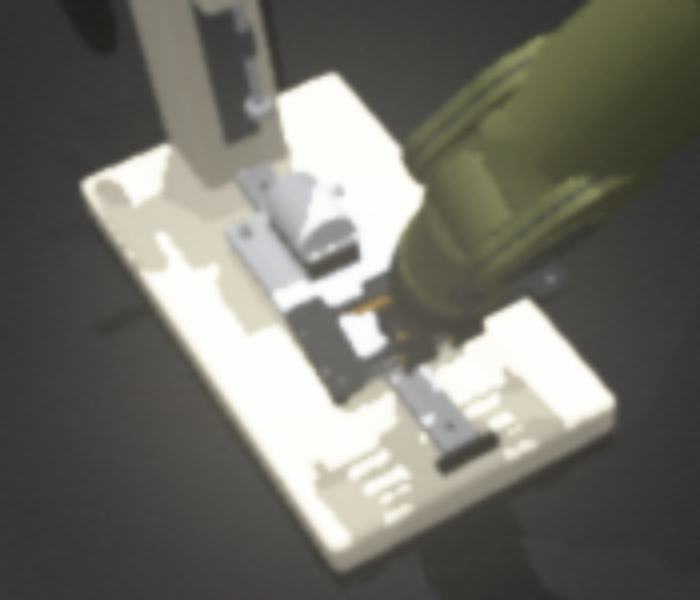

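play_rows([
  [0,0,7,4,0,0,0],
  [0,0,7,4,0,0,0],
  [0,0,7,4,0,0,0],
  [0,0,6,3.5,0,0,0],
  [0,0,5,3,0,0,0],
  [0,0,4,2.3,0,0,0],
  [0,0,3,1.7,0,0,0],
  [0,0,3,1.7,0,0,0],
])

```text
clock: 41.45
tool_pos: [0.5369, -0.1382, 0.0786]
eef_rot: [0.965, -0.056, -0.015, 0.257]
contact_force: [0.4, 2.0, 1.2]
opening: 0.007
```

```bash
python3 pose.py
```

```text
t 41.45 F along -y' -2.039396004237988 [0.44026792 2.00206099 1.20223721] x' -0.5 y' -19.7 z 78.6 rot err [-0.1  0.  -0.1] [-0.53  1.03  0.72  1.92 -0.22  0.44  0.01]
```

play_rows([
  [0,0,2.6,1.5,0,0,0],
  [0,0,2.6,1.5,0,0,0],
  [0,0,2.6,1.5,0,0,0],
  [0,0,2.6,1.5,0,0,0],
  [0,0,1.7,1,0,0,0],
  [0,0,1.7,1,0,0,0],
  [0,0,1.7,1,0,0,0],
  [0,0,1.7,1,0,0,0],
])

```text
clock: 42.45
tool_pos: [0.5354, -0.1531, 0.0778]
eef_rot: [0.966, -0.054, -0.015, 0.254]
contact_force: [-1.3, 9.3, 7.9]
opening: 0.005
```

```bash
python3 pose.py
```

```text
t 42.45 F along -y' -9.111135175351658 [-1.30368431  9.32276106  7.85011473] x' -0.3 y' -34.7 z 77.8 rot err [-0.6 -0.   0.1] [-0.5   1.02  0.71  1.93 -0.21  0.42  0.04]
```

play_rows([
  [0,0,1.5,0.8,0,0,0],
  [0,0,1.5,0.8,0,0,0],
  [0,0,0,0,0,0,0],
  [0,0,-3,-2,0,0,0],
  [0,0,-5,-3,0,0,0],
  [0,0,-8,-5,0,0,0],
  [0,0,-12,-7,0,0,0],
  [0,0,-14,-8,0,0,0],
])

```text
clock: 43.45
tool_pos: [0.5405, -0.1034, 0.0796]
eef_rot: [0.966, -0.054, -0.015, 0.252]
contact_force: [-0.0, -0.1, 0.9]
opening: 0.007
```

```bash
python3 pose.py
python3 - <<'E'
from plant import r
import cv2
im=r.snapshot("side");cv2.imwrite("pics/s29.png",cv2.resize(im[80:230,240:415],(700,600))[:,:,::-1])
im=r.snapshot("scene");cv2.imwrite("pics/sc29.png",cv2.resize(im[60:210,140:315],(700,600))[:,:,::-1])
cv2.imwrite("pics/w29.png",r.snapshot("wrist")[:,:,::-1])
E
```

```text
t 43.45 F along -y' 0.11387804511417615 [-0.04817488 -0.10906375  0.92145428] x' -1.0 y' 15.3 z 79.6 rot err [-0.7 -0.   0.2] [-0.59  1.03  0.73  1.9  -0.23  0.49 -0.02]
```

View pics/s29.png

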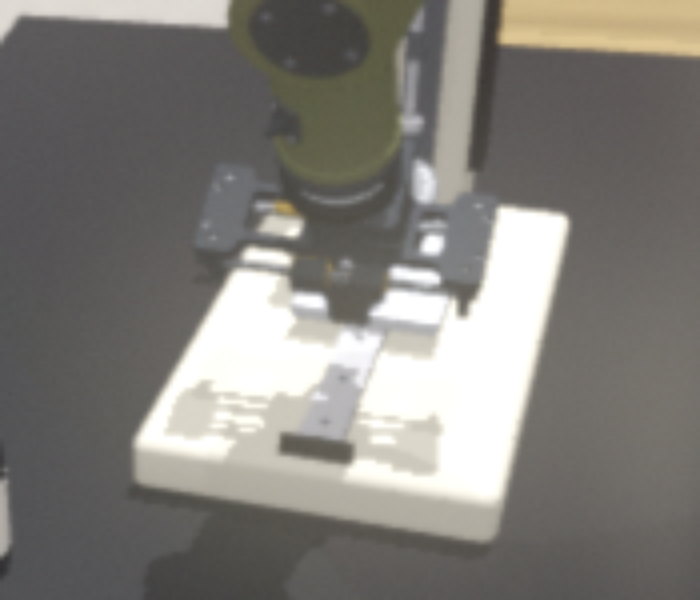

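View pics/sc29.png

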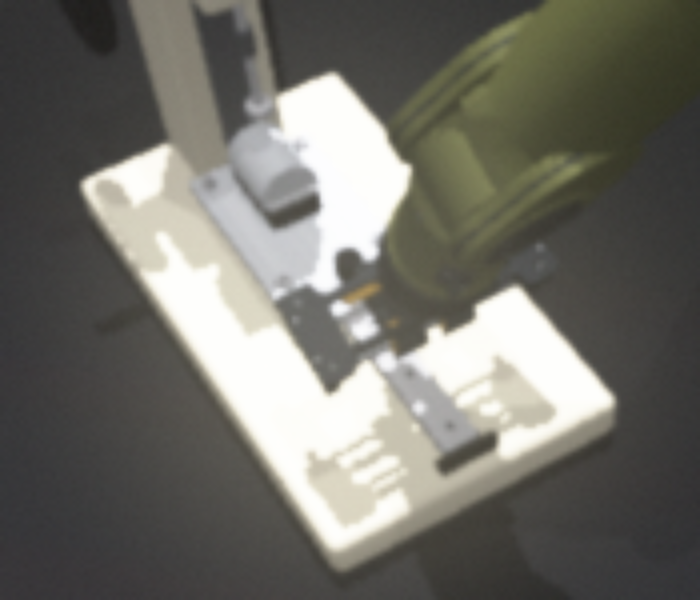

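play_rows([
  [0,0,-14,-14,0,0,0],
  [0,0,-16,-22,0,0,0],
  [0,0,-18,-26,0,0,0],
  [0,0,-18,-30,0,0,0],
  [0,0,-18,-30,0,0,0],
  [0,0,-18,-30,0,0,0],
  [0,0,-18,-25,0,0,0],
  [0,0,-10,-10,0,0,0],
])

```text
clock: 44.6
tool_pos: [0.5629, 0.1004, 0.1827]
eef_rot: [0.965, -0.058, -0.016, 0.255]
contact_force: [-0.7, -0.2, -0.8]
opening: 0.005
```

Run:
```python
from blk import *
s=r.get_state(); print(s["tool_pos"],s["clock"])
im=r.snapshot("side");cv2.imwrite("pics/s30f.png",im[:,:,::-1]);cv2.imwrite("pics/s30.png",cv2.resize(im[80:230,240:415],(700,600),interpolation=cv2.INTER_CUBIC)[:,:,::-1])
im=r.snapshot("scene");cv2.imwrite("pics/sc30f.png",im[:,:,::-1]);cv2.imwrite("pics/sc30.png",cv2.resize(im[60:210,140:315],(700,600),interpolation=cv2.INTER_CUBIC)[:,:,::-1])
c=r.get_calibration("wrist");pickle.dump(c,open("w30.pkl","wb"));cv2.imwrite("pics/w30.png",r.snapshot("wrist")[:,:,::-1])
Y=np.radians(-6.6); y=np.array([-np.sin(Y),np.cos(Y),0]);x=np.array([np.cos(Y),np.sin(Y),0]);P=np.array([.5397,-.1187,0])
for sl in (.15,.16,.17): print(sl,[proj(c,P+y*(.14-sl)+x*k+[0,0,.0735]).round(1).tolist() for k in(-.055,.055)])
```

```text
[0.5629346  0.10043128 0.18269203] 44.6
0.15 [[240.6, 287.0], [328.1, 287.0]]
0.16 [[241.3, 290.8], [327.4, 290.9]]
0.17 [[242.0, 294.6], [326.6, 294.6]]
```

View pics/w30.png

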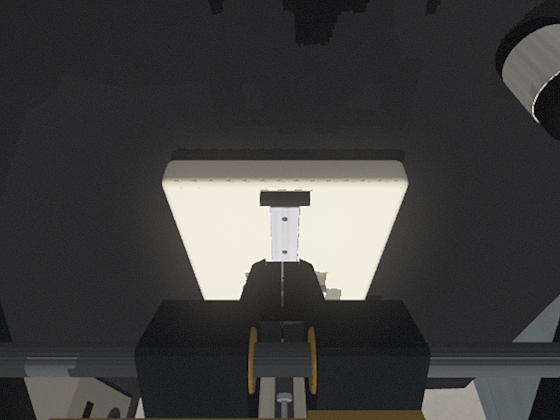

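View pics/sc30.png

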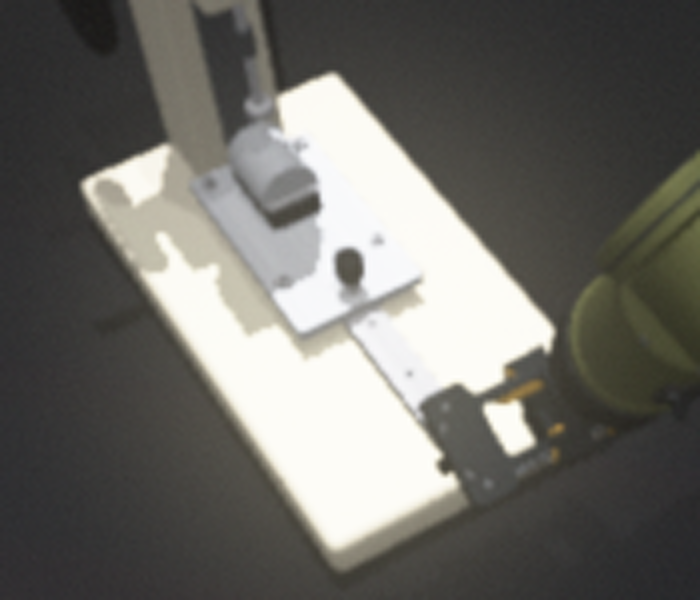

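View pics/s30f.png

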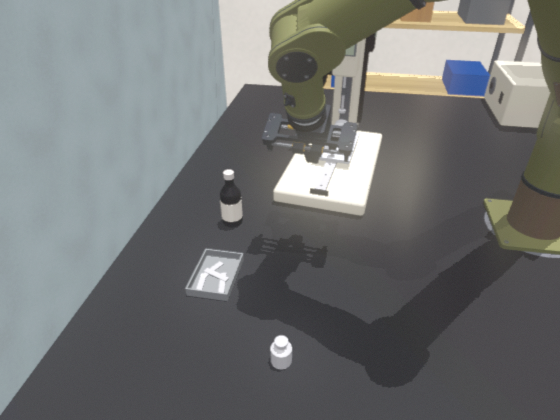

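Run:
```python
from plant import r
from h import *
c=r.get_calibration("scene")
for a,b,z in [((505,425),(349,266),.1035),((372,600),(300,336),.0735),((688,450),(422,280),.0735),((118,184),(209,183),.0745)]:
    A=onz(c,205+a[0]/10-.45,120+a[1]/10-.45,z);B=onz(c,140+b[0]/4-.375,60+b[1]/4-.375,z);print(np.linalg.norm(B-A)*1000,(B-A).round(4))
```

```text
165.71117203252294 [-0.0197 -0.1645 -0.    ]
162.21090450980859 [-0.0177 -0.1612  0.    ]
164.3168085456557 [-0.0199 -0.1631  0.    ]
168.9085803183113 [-0.0197 -0.1677 -0.    ]
```

Run:
```python
from plant import r
from h import *
c=r.get_calibration("scene")
print(onz(c,140+258/4-.375,60+107/4-.375,.162))
im=cv2.imread("pics/sc30f.png")[70:130,175:245]; cv2.imwrite("pics/sc30z.png",cv2.resize(im,None,fx=10,fy=10,interpolation=cv2.INTER_CUBIC))
```

```text
[ 0.52002072 -0.28753415  0.162     ]
```

View pics/sc30z.png

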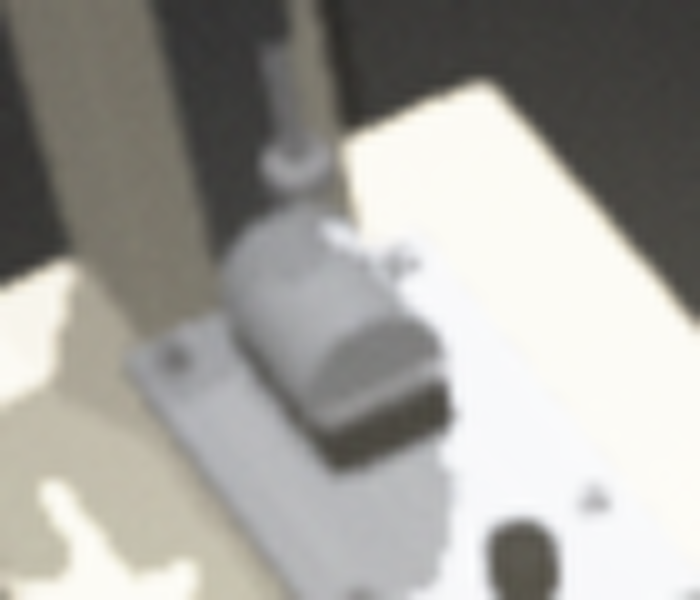

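Run:
```python
from plant import r
print(r.finish_job(), r.get_state()["clock"])
```

```text
the job is handed in; nothing more can be done
the job is handed in; nothing more can be done
```

I handed the job in at about 44.7 s of the 72 s allowed. The block sits flat side down on the slide's pad between the two lips, and the slide is pushed in under the gauge.

**What I did:** I gripped the block to still it and turned it to a better angle on the bench. I then stood it on its end, regrasped it from the crown side, laid it on the pad and let go. Finally I pushed the knob in with the shut fingers.

**Last checks:**
- **Block:** the last overhead picture shows it seated behind the front lip with the gauge foot directly above it. Before release, the close-up showed it centred across the pad to well under 1 mm.
- **Slide:** it moved at about 2 N, then stalled with a 9 N reading, which I took as the stop. Fingertip travel gave about 168.5 mm plus a short extra push. The foot's measured position agrees with the pad's expected fully-in position to within 1 mm.
- **Clear of everything:** the gripper is backed off and touching nothing. I never moved near the gauge, and the bottle, weight and tray look unmoved.

**What disagreed or went wrong:**
- **Slide travel:** measured from the overhead picture, the slide moved only 162–169 mm, below the full 170 mm. I trusted the stall and the foot alignment over that coarser reading.
- **First grip:** it closed on air above the block, because the true fingertips lie about 22 mm behind the reported TCP. I corrected for that from then on.

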